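Refit the winch brake blocks under the keeper ring

TASK

Free the recessed keeper ring of the brake carrier with the two-pin spanner (anticlockwise, to its stop), then turn every friction block over so that its tan lining faces up and lay each one flat in a nest of its own on the carrier. With all the blocks in, turn the ring fully back clockwise with the spanner so that its arms hold the blocks, and put the spanner back upright on its wooden saddle, leaving the loose bystander parts where they are.

Things in the scene. Friction and masses are not known exactly. Their poses are not given: they have to be found in the camera images.
- carrier: Fixed grey brake carrier: round base plate 280 mm across, 8 mm thick, on the worktop. Origin at its centre on the worktop, z up. In its middle a cap 104 mm across, top at 53 mm, with a 64 mm bore in which the keeper ring lies recessed. Three nests at 95 mm from the centre, 120 degrees apart. Place and yaw vary. All heights here are above the worktop.
- keeper (a joint): Turn of the keeper ring (rad): 0 = seated, clockwise stop, its three arms over the nests' middle lines; 1.05 = freed, anticlockwise stop (seen from above), arms between the nests. Starts near 0. Stiff (0.25 N m friction), stays where left. Arms 16 mm wide, reach 85 mm from the axis, at 37 to 44 mm height, 3 mm above a nested block, over its inner 18 mm.
- ring_face (a point): Centre of the ring's upper face, at 44 mm height, 9 mm below the cap's top; turns with the ring, z up. Its x axis runs through the two pin holes: 9 mm across, 8 mm deep right through, 20 mm either side of this point, 5 mm of free space below. (The plain 16 mm bore in the middle is not for the spanner.)
- nest1 (a point): Nest 1: centre of its floor, at 8 mm height, on the carrier. x radially outward, y across, z up. A rectangle 64 mm (x) by 48 mm (y) inside rails 6 mm wide, 4 mm high; open above when the ring is freed. Takes one block, long side along x; any block fits any nest.
- nest2 (a point): Nest 2: centre of its floor, at 8 mm height, on the carrier. x radially outward, y across, z up. A rectangle 64 mm (x) by 48 mm (y) inside rails 6 mm wide, 4 mm high; open above when the ring is freed. Takes one block, long side along x; any block fits any nest.
- nest3 (a point): Nest 3: centre of its floor, at 8 mm height, on the carrier. x radially outward, y across, z up. A rectangle 64 mm (x) by 48 mm (y) inside rails 6 mm wide, 4 mm high; open above when the ring is freed. Takes one block, long side along x; any block fits any nest.
- saddle: Fixed parking saddle of the spanner. Origin at the centre of its underside on the worktop, z up. Wooden pillar, 24 mm along x, flat top at 30 mm height, with two cheeks 30 mm apart along y, 10 mm high, on either side of the spanner's crossbar; the bar lies along x, pins hanging free past both ends of the pillar. Foot plate 90 by 70 by 6 mm.
- spanner: Loose two-pin spanner, 0.22 kg, upright on its saddle. Origin mid underside of its crossbar, z up the handle, x along the bar. Bar 52 x 16 x 12 mm; two 6 mm pins with tapered ends stand 12 mm down at 20 mm either side. Handle: black block 26 (x) by 24 mm (y), 30 to 74 mm above the origin, on a 16 mm stem. Also fits half turned. Fully engaged, the bar rests on the ring's face.
- block1: Loose friction block, 56 mm (x) by 40 mm (y) by 26 mm (z), 0.15 to 0.3 kg. Origin at its centre. +z is the dark steel back with two brass rivets, -z the worn tan lining with a groove across its middle. It starts flat on the worktop with the lining down (+z up). May be absent: two or three blocks are there.
- block2: Loose friction block, 56 mm (x) by 40 mm (y) by 26 mm (z), 0.15 to 0.3 kg. Origin at its centre. +z is the dark steel back with two brass rivets, -z the worn tan lining with a groove across its middle. It starts flat on the worktop with the lining down (+z up). May be absent: two or three blocks are there.
- block3: Loose friction block, 56 mm (x) by 40 mm (y) by 26 mm (z), 0.15 to 0.3 kg. Origin at its centre. +z is the dark steel back with two brass rivets, -z the worn tan lining with a groove across its middle. It starts flat on the worktop with the lining down (+z up). May be absent: two or three blocks are there.
- handwheel: Bystander: loose black handwheel, 128 mm across, 28 mm high, lying flat; leave it alone. Origin at the centre of its underside.
- adapter: Bystander: loose bright torque adapter, 34 mm across, 42 mm high; leave it alone. Origin at the centre of its underside.
- sleeve: Bystander: loose green bolt sleeve, 30 mm across, 55 mm high, upright; leave it alone. Origin at the centre of its underside.
Not all that is in view belongs to the job. Leave any red or turquoise look-alike of the spanner alone.

How it is judged:
By the outcome, as a careful person would: the job done as asked, in the order asked, and still so for the second after the job is handed in, with the robot touching nothing.
Of block1, block2, block3 only 2 to 3 are there at a start; the rules pass over those that are not, and their reading is None.
At some moment in a run one of block1, block2, block3 may be knocked a few centimetres aside while the robot is not near it.
It also fails if it takes over 210 s, if anything falls off the work surface, if the arm or the gripper's body presses on something with over 40 N, if the wrist force passes 120 N, or if a joint passes its speed limit or range.

ROBOT

A 6-joint arm with a two-finger parallel gripper is mounted at the origin on the work surface. World frame = base frame: x ahead of the robot, y to its left, z up, the work surface at z = 0. Lengths are in m, angles in rad, forces in N, time in s.
With the tool pointing down it reaches from about 0.3 to 0.75 m from the base axis. Payload 8.5 kg.
Tool frame: the origin (TCP) lies on the centre line of the jaws, within the pads' length; the fingertips stand 17 mm ahead of it and the grasp point (between the pads) lies 2 mm behind it; z points along the fingers, x is the direction in which the jaws open and shut, and the axes are right-handed (so a half turn about z gives the same grasp; the last joint's range is limited). The gripper opens to 85 mm and grips with 20 to 120 N. Pads are 22 mm wide; open, the fingers measure 114 mm over their backs; the gripper's body (76 mm by 85 mm) begins 54 mm behind the grasp point. The pads swing forward as they close: fully open they stand 13 mm farther back than shut.
Start: joints at [-1.4, 0.381, 1.297, -0, 1.464, -0.215], TCP at [0.207, -0.51, 0.248] pointing down, gripper open.
Joint ranges: [-3.11, 3.11], [-0.89, 2.33], [0.22, 2.48], [-1.42, 4.56], [0.17, 2.85], [-2.88, 2.88]. Speed limits (rad/s): [2.39, 2.39, 3.14, 3.14, 3.14, 3.14].

INTERFACE

Orientations are given as [roll, pitch, yaw] about the fixed x, y, z axes, in that order (R = Rz(yaw) Ry(pitch) Rx(roll)).
In Python, from rig import manip gives the robot as it stands.
- The arm moves only by the tool play_rows, never from a script. Its argument "increments" is a list of rows, each an object of numbers: "gripper": the opening, from 0 (shut) to 1 (fully open); "x", "y", "z": the shift along the tool's x, y, z in m; "spin": the turn about the tool's z in rad. In form: [{"gripper": .., "x": .., "y": .., "z": .., "spin": ..}, ...]. A call has exactly 8 rows; each row is the pose to reach, as a shift and turn from the pose measured when the call began, along the tool's axes at that moment; what a row does not reach only later rows make up. A row lasts 1/8 s, in which the tool goes at most 62.5 mm and 10.7 degrees, less where a joint would pass 70% of its speed; a pose out of reach is approached as far as the arm can. A call with a gripper value outside its range is refused whole. The fingers move at their own pace and stop on an object; "squeeze" is the grip in N (left out, the last holds). Time passes only in rows, so rows that repeat a pose let the fingers close, or fill a call up. It gives the time, the measured TCP pose, the force and the opening at its end, in the units of the state.
- manip.get_obs(): the state, without advancing time (a new reading comes with each control period).
- manip.read_camera(name): name is "scene" or "top" or "wrist"; returns the picture (420x560x3 uint8, blue, green, red); there is no depth.
- manip.camera_info(name): a dict with "fov_y" (degrees; the focal length in pixels is half the picture's height over the tangent of half this angle, whatever the lens; pixels are square), "cx", "cy" (the principal point, pixels), "rvec" (rotation vector, rad) and "tvec" (3), from world to camera coordinates, as OpenCV has them. Camera axes: x right, y down, z forward; pixel columns grow to the right and rows downward; lengths in m; the calibration is good to about 2 mm. The wrist camera is an equidistant fisheye: a pixel r from the principal point sees the ray r / f radians off the axis. A picture is of the moment at which its call begins: read the wrist's pose just before it. camera_info takes no time and is no camera call; for the wrist camera it gives the pose at the moment of the call.
- manip.finish_job(): hands the job in, once; it reports no verdict.
The state is a dict: "time": time; "joint_pos": joint angles; "qvel": joint speeds; "effort": joint torques, N m; "position": TCP position; "eef_rot": TCP orientation; "contact_force": force on the tool from outside, world axes, zero at the start; "torque": the same for the moment, N m; "opening": opening from 0.0 (shut) to 1.0 (fully open).
Only numpy, scipy, OpenCV 4.12 (cv2) and the standard library are available. Lean on these libraries where they do the work, as an engineer would, in place of code of your own. Each camera call takes 0.05 s, during which the arm holds its last target.

## Working session

There is one attempt and no reset: what is moved stays moved. The work goes in short steps, Python scripts to look and compute and a tool call to move; the robot and the scene stay as the last step left them, time stands still between calls to the robot, and variables do not carry over. Pictures are saved under pics/ and viewed, and the job is handed in when it is done.

Besides the shell and the picture viewer there is one more tool, called after "Call:" in YAML: its name, and indented under it one key for each argument. play_rows: Moves the arm, as the interface text tells. Its arguments: {"type":"object","properties":{"increments":{"type":"array","items":{"type":"object","properties":{"gripper":{"type":"number"},"x":{"type":"number"},"y":{"type":"number"},"z":{"type":"number"},"spin":{"type":"number"}}}},"squeeze":{"type":"number"}},"required":["increments"]}

```bash
ls; mkdir -p pics; python3 - <<'E'
from rig import manip
import cv2
print(manip.get_obs())
for n in ["scene","top","wrist"]:
    print(n,manip.camera_info(n))
    cv2.imwrite(f"pics/a_{n}.png",manip.read_camera(n))
E
```

```text
pics
{'time': 0.0, 'joint_pos': array([-1.40030000e+00,  3.81214979e-01,  1.29829797e+00,  1.00763689e-05,
        1.46355342e+00, -2.15315359e-01]), 'qvel': array([-7.41344213e-04, -7.35960770e-04, -1.06950186e-03, -4.48190361e-04,
        6.87795111e-05, -9.74030579e-04]), 'effort': array([ 2.23270115e-05, -4.48461163e+01, -2.31280088e+01, -1.06595135e-04,
        4.88329242e-03,  1.15988490e-05]), 'position': array([ 0.20691671, -0.50930267,  0.24768901]), 'eef_rot': array([-3.14126800e+00,  1.43754825e-03, -1.18498549e+00]), 'contact_force': array([-0.60685423,  0.11191664,  0.27279478]), 'torque': array([0.01193793, 0.04775024, 0.05164837]), 'opening': 1.0004618386136102}
scene {'fov_y': 53.60265835013379, 'cx': 284.3153396266488, 'cy': 210.354891813537, 'rvec': array([ 1.31662292,  2.18355645, -0.94517076]), 'tvec': array([ 0.22973432, -0.3420975 ,  1.47833371])}
top {'fov_y': 44.13961098256948, 'cx': 279.2259963726146, 'cy': 202.04511055816735, 'rvec': array([ 2.2052428 , -2.15803687,  0.10118717]), 'tvec': array([0.05090535, 0.63835004, 1.48481998])}
wrist {'fov_y': 65.70646984690485, 'cx': 281.05366131615204, 'cy': 211.29981350977468, 'rvec': array([-2.38125894,  1.59964505,  0.2581652 ]), 'tvec': array([-0.54924094, -0.04064625,  0.38081926])}
```

View pics/a_scene.png

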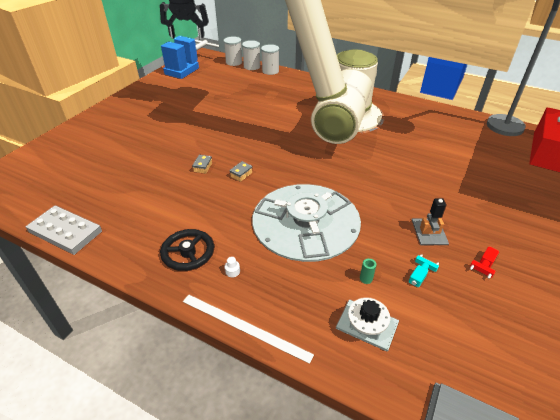

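View pics/a_top.png

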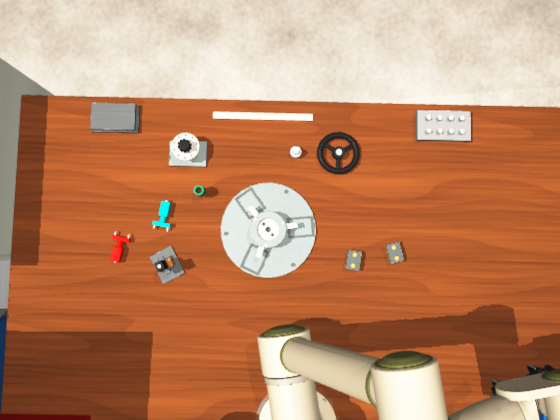

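View pics/a_wrist.png

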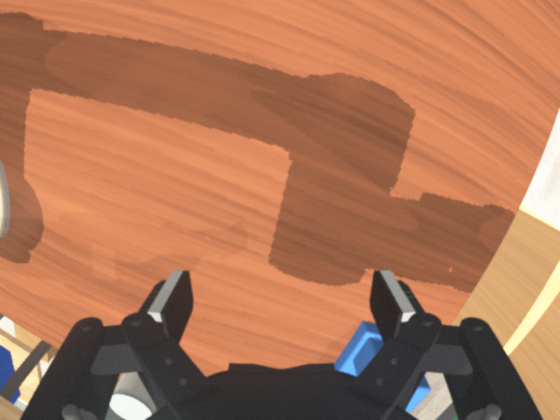

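```bash
cat > h.py <<'E'
import numpy as np, cv2
from rig import manip
def K(ci,H=420):
    f=H/2/np.tan(np.radians(ci['fov_y'])/2); return f
def ray(name,px,ci=None):
    ci=ci or manip.camera_info(name); f=K(ci)
    R=cv2.Rodrigues(np.array(ci['rvec']))[0]; t=np.array(ci['tvec'])
    u=(px[0]-ci['cx']); v=(px[1]-ci['cy'])
    if name=='wrist':
        r=np.hypot(u,v); th=r/f; s=np.sin(th)/max(r,1e-9)
        d=np.array([u*s,v*s,np.cos(th)])
    else: d=np.array([u/f,v/f,1.])
    return -R.T@t, R.T@d
def at(name,px,z,ci=None):
    o,d=ray(name,px,ci); k=(z-o[2])/d[2]; return o+k*d
def proj(name,P,ci=None):
    ci=ci or manip.camera_info(name); f=K(ci)
    R=cv2.Rodrigues(np.array(ci['rvec']))[0]; c=R@np.array(P,float)+np.array(ci['tvec'])
    if name=='wrist':
        rr=np.hypot(c[0],c[1]); th=np.arctan2(rr,c[2]); k=f*th/max(rr,1e-9)
        return np.array([ci['cx']+k*c[0],ci['cy']+k*c[1]])
    return np.array([ci['cx']+f*c[0]/c[2],ci['cy']+f*c[1]/c[2]])
def snap(name,fn):
    ci=manip.camera_info(name); im=manip.read_camera(name); cv2.imwrite(f'pics/{fn}.png',im)
    np.save(f'pics/{fn}.npy',np.array([ci],dtype=object),allow_pickle=True); return im,ci
def load(fn): return cv2.imread(f'pics/{fn}.png'), np.load(f'pics/{fn}.npy',allow_pickle=True)[0]
def crop(fn,x0,y0,x1,y1,s,out):
    im=cv2.imread(f'pics/{fn}.png')[y0:y1,x0:x1]
    cv2.imwrite(f'pics/{out}.png',cv2.resize(im,None,fx=s,fy=s,interpolation=cv2.INTER_CUBIC))
def go(x,y,z,yaw):
    """world target -> tool increments from now; yaw of tool x... eef yaw"""
    o=manip.get_obs(); p=o['position']; Rm=cv2.Rodrigues(np.zeros(3))[0]
    from scipy.spatial.transform import Rotation as Ro
    R=Ro.from_euler('xyz',o['eef_rot']).as_matrix()
    d=R.T@(np.array([x,y,z])-p)
    dy=(yaw-o['eef_rot'][2]+np.pi)%(2*np.pi)-np.pi
    print('inc x %.4f y %.4f z %.4f spin %.3f | alt spin %.3f'%(*d,-dy,-dy+np.pi if dy>0 else -dy-np.pi), 'now',p.round(4),'yaw %.3f'%o['eef_rot'][2],'q6 %.2f'%o['joint_pos'][5],'t %.2f'%o['time'])
E
python3 - <<'E'
from h import *
for a in ['top','scene','wrist']:
    print(a, ray(a,(280,210)))
crop('a_top',210,170,330,290,6,'c1')
crop('a_top',330,220,430,290,7,'c2')
crop('a_top',90,180,210,290,6,'c3')
for n,p,z in [('carrier',(268,230),.008),('b1',(354,260),.026),('b2',(395,252),.026),('saddle',(167,265),.006),('turq',(163,215),.02),('red',(120,247),.02),('hand',(339,153),.02),('sleeve',(199,190),.055),('adapter',(296,152),.042),('white',(185,148),.05)]:
    print(n,at('top',p,z).round(3))
E
```

```text
top (array([0.50885605, 0.07515851, 1.53303268]), array([ 0.06956773, -0.00874641, -0.99765823]))
scene (array([1.27436568, 0.40182311, 0.75485722]), array([-0.64656629, -0.34471798, -0.68061005]))
wrist (array([ 0.28186966, -0.4790961 ,  0.37340932]), array([-0.28685397, -0.11149301, -0.95146419]))
carrier [0.555 0.096 0.008]
b1 [ 0.474 -0.155  0.026]
b2 [ 0.499 -0.274  0.026]
saddle [0.447 0.389 0.006]
turq [0.592 0.403 0.02 ]
red [0.497 0.524 0.02 ]
hand [ 0.787 -0.109  0.02 ]
sleeve [0.664 0.295 0.055]
adapter [0.783 0.019 0.042]
white [0.786 0.341 0.05 ]
```

```bash
python3 - <<'E'
import cv2,numpy as np
a=cv2.imread('pics/c1.png');cv2.imwrite('pics/c1v.png',cv2.resize(a,(600,600)))
E
```

```text
(no output)
```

View pics/c1v.png

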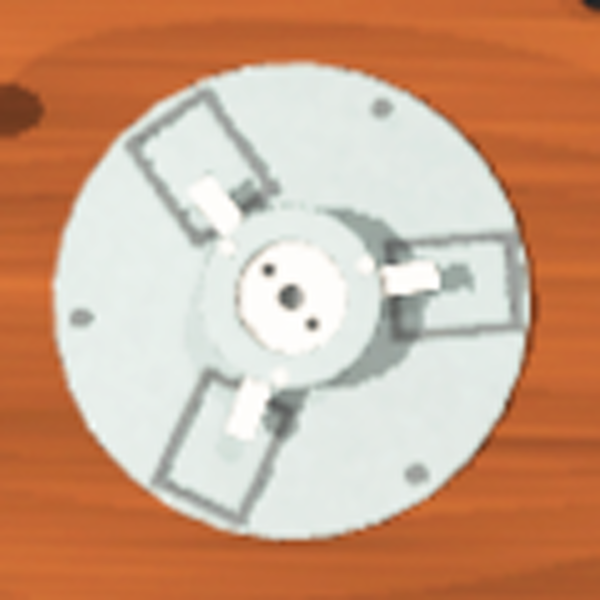

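View pics/c2.png

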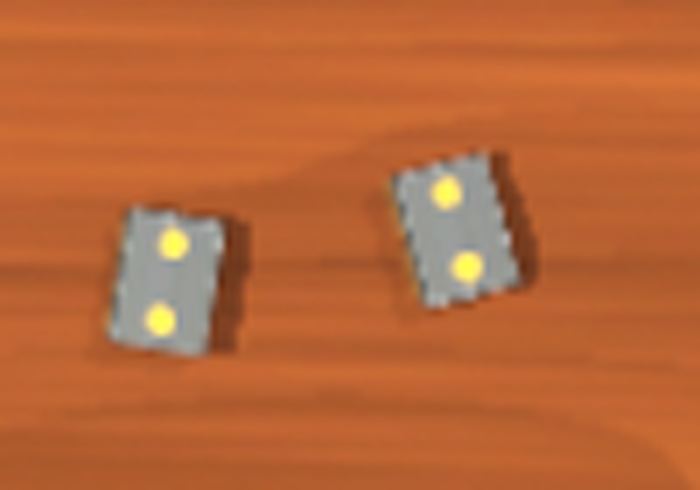

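View pics/c3.png

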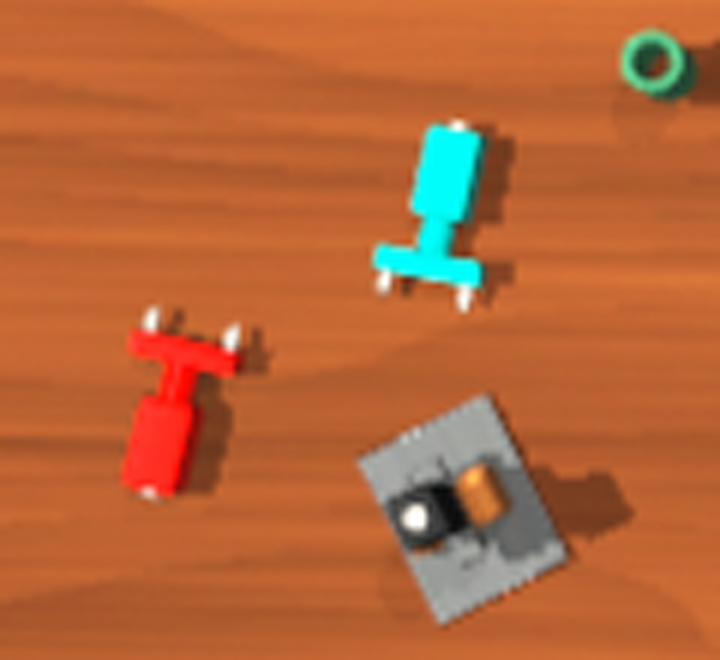

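```bash
python3 - <<'E'
from h import *
s=[at('top',(90+x/6,180+y/6),.006)[:2] for x,y in [(358,462),(487,393),(570,555),(443,625)]]
s=np.array(s);print(s.round(4),s.mean(0)); print('saddle x dir',np.degrees(np.arctan2(*( (s[2]+s[3]-s[0]-s[1])[::-1]))), [np.linalg.norm(s[i]-s[i-1]) for i in range(4)])
h=np.array([at('top',(210+x/5,170+y/5),.044)[:2] for x,y in [(269,270),(313,324)]]);d=h[1]-h[0];print(h,h.mean(0),np.linalg.norm(d),np.degrees(np.arctan2(d[1],d[0])))
print('plate', at('top',(210+291.5/5,170+301/5),.008))
for n,c in [('n_right',(462,285)),('n_ul',(203,166)),('n_ll',(219,449))]:
    p=at('top',(210+c[0]/5,170+c[1]/5),.012); print(n,p.round(4), np.degrees(np.arctan2(p[1]-.0955,p[0]-.5555)),np.hypot(p[1]-.0955,p[0]-.5555))
for n,c in [('b1',[(132,207),(225,222),(205,355),(108,340)]),('b2',[(390,175),(490,152),(522,285),(428,308)])]:
    q=np.array([at('top',(330+x/7,220+y/7),.026)[:2] for x,y in c]); d=q[1]-q[2]
    print(n,q.mean(0).round(4),np.degrees(np.arctan2(d[1],d[0])),[np.linalg.norm(q[i]-q[i-1]).round(4) for i in range(4)])
go(.447,.389,.20,0)
E
```

```text
[[0.4692 0.4402]
 [0.504  0.3787]
 [0.4264 0.3353]
 [0.3914 0.3956]] [0.44773319 0.38744512]
saddle x dir -150.52070819956845 [np.float64(0.0896540358073885), np.float64(0.07067156749454183), np.float64(0.08896410572766678), np.float64(0.06974887046227757)]
[[0.57134686 0.10780539]
 [0.54091023 0.08182745]] [0.55612854 0.09481642] 0.04001552572571585 -139.51894680027434
plate [0.55491512 0.09493273 0.008     ]
n_right [ 0.5663 -0.005   0.012 ] -83.84674523152218 0.10108072266348372
n_ul [0.6331 0.1488 0.012 ] 34.49769620569633 0.09415162150013837
n_ll [0.4676 0.1352 0.012 ] 155.69557696757627 0.0964391055325034
b1 [ 0.4731 -0.1552] -8.142575899096318 [np.float64(0.0557), np.float64(0.039), np.float64(0.0554), np.float64(0.0405)]
b2 [ 0.4967 -0.2754] 13.736135252061702 [np.float64(0.0568), np.float64(0.0428), np.float64(0.0562), np.float64(0.0403)]
inc x -0.7420 y -0.5605 z 0.0488 spin -1.185 | alt spin 1.957 now [ 0.2069 -0.5094  0.2479] yaw -1.185 q6 -0.22 t 0.15
```

Call:
play_rows:
  increments:
    - {"gripper": 1,"x": -0.047,"y": -0.036,"z": 0,"spin": -0.1}
    - {"gripper": 1,"x": -0.094,"y": -0.072,"z": 0,"spin": -0.2}
    - {"gripper": 1,"x": -0.141,"y": -0.108,"z": 0,"spin": -0.3}
    - {"gripper": 1,"x": -0.188,"y": -0.144,"z": 0,"spin": -0.4}
    - {"gripper": 1,"x": -0.235,"y": -0.18,"z": 0,"spin": -0.5}
    - {"gripper": 1,"x": -0.282,"y": -0.216,"z": 0,"spin": -0.6}
    - {"gripper": 1,"x": -0.329,"y": -0.252,"z": 0,"spin": -0.7}
    - {"gripper": 1,"x": -0.376,"y": -0.288,"z": 0,"spin": -0.8}

```text
time: 1.15
position: [0.3323, -0.0508, 0.2485]
eef_rot: [-3.141, -0.0, -0.382]
contact_force: [1.0, -0.5, 0.7]
opening: 1.004
```

```bash
python3 - <<'E'
from h import *
go(.445,.380,.22,.515)
E
```

```text
inc x -0.0562 y -0.4417 z 0.0289 spin -0.897 | alt spin 2.244 now [ 0.3323 -0.0508  0.2485] yaw -0.382 q6 -0.13 t 1.15
```

Call:
play_rows:
  increments:
    - {"gripper": 1,"x": -0.007,"y": -0.06,"z": 0,"spin": -0.12}
    - {"gripper": 1,"x": -0.015,"y": -0.12,"z": 0.005,"spin": -0.24}
    - {"gripper": 1,"x": -0.023,"y": -0.18,"z": 0.01,"spin": -0.36}
    - {"gripper": 1,"x": -0.03,"y": -0.24,"z": 0.015,"spin": -0.48}
    - {"gripper": 1,"x": -0.038,"y": -0.3,"z": 0.02,"spin": -0.6}
    - {"gripper": 1,"x": -0.046,"y": -0.36,"z": 0.025,"spin": -0.72}
    - {"gripper": 1,"x": -0.053,"y": -0.42,"z": 0.028,"spin": -0.84}
    - {"gripper": 1,"x": -0.056,"y": -0.442,"z": 0.029,"spin": -0.897}

```text
time: 2.15
position: [0.4452, 0.3829, 0.2187]
eef_rot: [-3.141, 0.0, 0.52]
contact_force: [0.3, -0.8, -0.6]
opening: 0.999
```

```bash
python3 - <<'E'
from h import *
snap('wrist','w1'); snap('top','t1')
go(.4477,.3874,.14,.515)
E
```

```text
inc x 0.0050 y -0.0035 z 0.0788 spin 0.002 | alt spin -3.139 now [0.4451 0.3818 0.2188] yaw 0.517 q6 -0.01 t 2.25
```

View pics/w1.png

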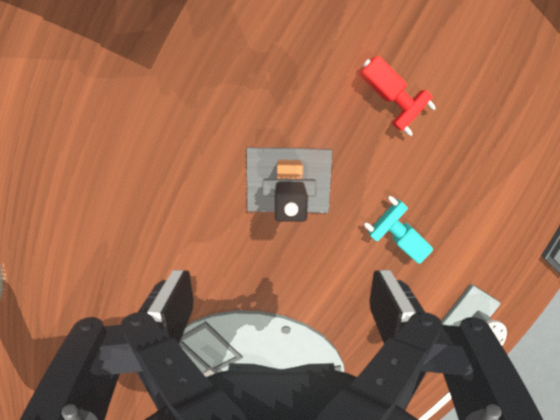

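View pics/t1.png

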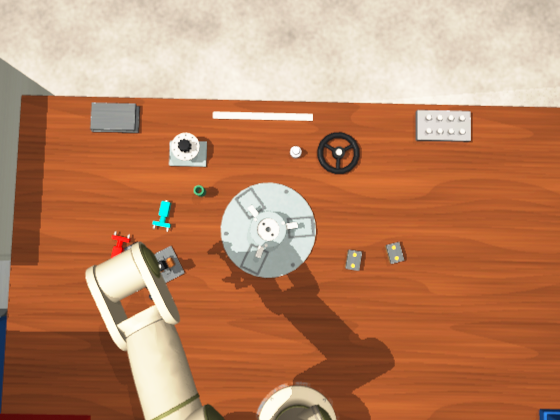

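```bash
python3 - <<'E'
from h import *
crop('w1',235,135,345,235,6,'c4')
E
```

```text
(no output)
```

View pics/c4.png

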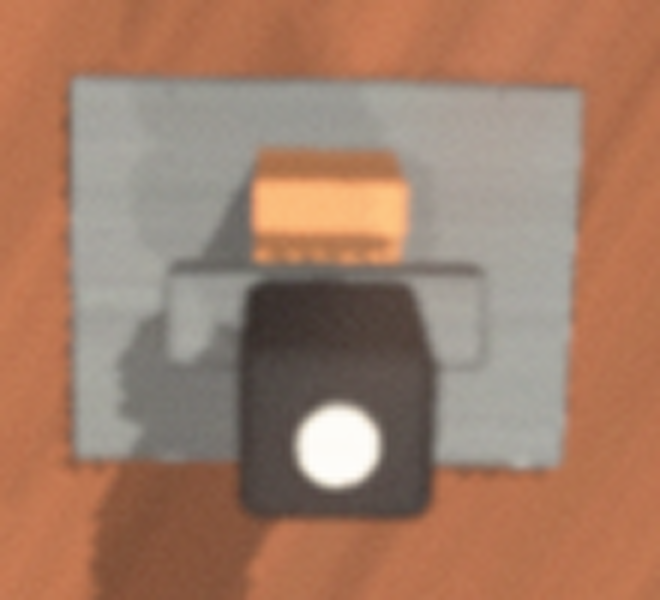

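```bash
python3 - <<'E'
from h import *
im,ci=load('w1')
A=lambda x,y,z: at('wrist',(235+x/6,135+y/6),z,ci)[:2]
q=np.array([A(x,y,.006) for x,y in [(72,78),(583,90),(562,468),(75,462)]]);print(q.mean(0),[np.linalg.norm(q[i]-q[i-1]).round(4) for i in range(4)]);d=q[1]+q[2]-q[0]-q[3];print(np.degrees(np.arctan2(d[1],d[0])))
print('dot',A(338,446,.105))
q=np.array([A(x,y,.104) for x,y in [(243,362),(432,362),(430,516),(243,516)]]);print('top',q.mean(0),[np.linalg.norm(q[i]-q[i-1]).round(4) for i in range(4)]);d=q[1]+q[2]-q[0]-q[3];print(np.degrees(np.arctan2(d[1],d[0])))
q=np.array([A(x,y,.042) for x,y in [(168,263),(488,263)]]);print('bar back ends',q,np.linalg.norm(q[1]-q[0]));d=q[1]-q[0];print(np.degrees(np.arctan2(d[1],d[0])))
E
```

```text
[0.45177779 0.39021208] [np.float64(0.0704), np.float64(0.0893), np.float64(0.0697), np.float64(0.0894)]
28.912802701405656
dot [0.45122854 0.3901932 ]
top [0.45090685 0.39058687] [np.float64(0.0209), np.float64(0.0242), np.float64(0.0209), np.float64(0.0245)]
29.882706428827646
bar back ends [[0.42429679 0.38663294]
 [0.46831388 0.41201915]] 0.05081303211338375
29.97356618757901
```

```bash
python3 - <<'E'
from h import *
go(.4500,.389,.086,.515)
E
```

```text
inc x 0.0078 y -0.0037 z 0.1328 spin 0.002 | alt spin -3.139 now [0.4451 0.3818 0.2188] yaw 0.517 q6 -0.01 t 2.25
```

Call:
play_rows:
  increments:
    - {"gripper": 1,"x": 0.008,"y": -0.004,"z": 0.03,"spin": 0.002}
    - {"gripper": 1,"x": 0.008,"y": -0.004,"z": 0.08,"spin": 0.002}
    - {"gripper": 0.6,"x": 0.008,"y": -0.004,"z": 0.12,"spin": 0.002}
    - {"gripper": 0.6,"x": 0.008,"y": -0.004,"z": 0.133,"spin": 0.002}
    - {"gripper": 0.5,"x": 0.008,"y": -0.004,"z": 0.133,"spin": 0.002}
    - {"gripper": 0,"x": 0.008,"y": -0.004,"z": 0.133,"spin": 0.002}
    - {"gripper": 0,"x": 0.008,"y": -0.004,"z": 0.133,"spin": 0.002}
    - {"gripper": 0,"x": 0.008,"y": -0.004,"z": 0.133,"spin": 0.002}
  squeeze: 20

```text
time: 3.25
position: [0.4508, 0.3896, 0.0876]
eef_rot: [-3.141, -0.003, 0.515]
contact_force: [-0.6, -0.6, 6.0]
opening: 0.3
```

Call:
play_rows:
  increments:
    - {"gripper": 0,"x": 0,"y": 0,"z": 0,"spin": 0}
    - {"gripper": 0,"x": 0,"y": 0,"z": 0,"spin": 0}
    - {"gripper": 0,"x": 0,"y": 0,"z": 0,"spin": 0}
    - {"gripper": 0.7,"x": 0,"y": 0,"z": 0,"spin": 0}
    - {"gripper": 0.7,"x": 0,"y": 0,"z": 0,"spin": 0}
    - {"gripper": 0.7,"x": 0,"y": 0,"z": 0,"spin": 0}
    - {"gripper": 0.7,"x": 0,"y": 0,"z": 0,"spin": 0}
    - {"gripper": 0.7,"x": 0,"y": 0,"z": 0,"spin": 0}

```text
time: 4.25
position: [0.4508, 0.3896, 0.0876]
eef_rot: [-3.141, -0.003, 0.515]
contact_force: [0.5, -0.7, 0.7]
opening: 0.699
```

Call:
play_rows:
  increments:
    - {"gripper": 0.7,"x": 0,"y": 0,"z": 0,"spin": 0.18}
    - {"gripper": 0.7,"x": 0,"y": 0,"z": 0,"spin": 0.36}
    - {"gripper": 0.7,"x": 0,"y": 0,"z": 0,"spin": 0.54}
    - {"gripper": 0.7,"x": 0,"y": 0,"z": 0,"spin": 0.72}
    - {"gripper": 0.7,"x": 0,"y": 0,"z": 0,"spin": 0.9}
    - {"gripper": 0.7,"x": 0,"y": 0,"z": 0,"spin": 1.08}
    - {"gripper": 0.7,"x": 0,"y": 0,"z": 0,"spin": 1.26}
    - {"gripper": 0.7,"x": 0,"y": 0,"z": 0,"spin": 1.44}

```text
time: 5.25
position: [0.4508, 0.3896, 0.0876]
eef_rot: [-3.139, -0.0, -0.93]
contact_force: [0.1, -0.2, 0.4]
opening: 0.703
```

```bash
python3 - <<'E'
from h import *
go(.4508,.3896,.0876,.515-np.pi/2)
E
```

```text
inc x 0.0000 y 0.0000 z 0.0000 spin 0.125 | alt spin -3.016 now [0.4508 0.3896 0.0876] yaw -0.930 q6 1.44 t 5.25
```

Call:
play_rows:
  increments:
    - {"gripper": 0.7,"x": 0,"y": 0,"z": 0,"spin": 0.125}
    - {"gripper": 0.5,"x": 0,"y": 0,"z": 0,"spin": 0.125}
    - {"gripper": 0,"x": 0,"y": 0,"z": 0,"spin": 0.125}
    - {"gripper": 0,"x": 0,"y": 0,"z": 0,"spin": 0.125}
    - {"gripper": 0,"x": 0,"y": 0,"z": 0,"spin": 0.125}
    - {"gripper": 0,"x": 0,"y": 0,"z": 0,"spin": 0.125}
    - {"gripper": 0,"x": 0,"y": 0,"z": 0,"spin": 0.125}
    - {"gripper": 0,"x": 0,"y": 0,"z": 0,"spin": 0.125}
  squeeze: 60

```text
time: 6.25
position: [0.4508, 0.3896, 0.0877]
eef_rot: [-3.138, 0.0, -1.055]
contact_force: [0.2, -0.3, 2.0]
opening: 0.272
```

```bash
python3 - <<'E'
from h import *
print(manip.get_obs()['opening'])
snap('wrist','w2'); go(.4508,.3896,.16,.515-np.pi/2)
crop('w2',160,150,400,330,3,'c5')
E
```

```text
0.27244500296118124
inc x -0.0000 y -0.0002 z -0.0723 spin 0.000 | alt spin -3.141 now [0.4508 0.3896 0.0877] yaw -1.055 q6 1.57 t 6.30
```

View pics/c5.png

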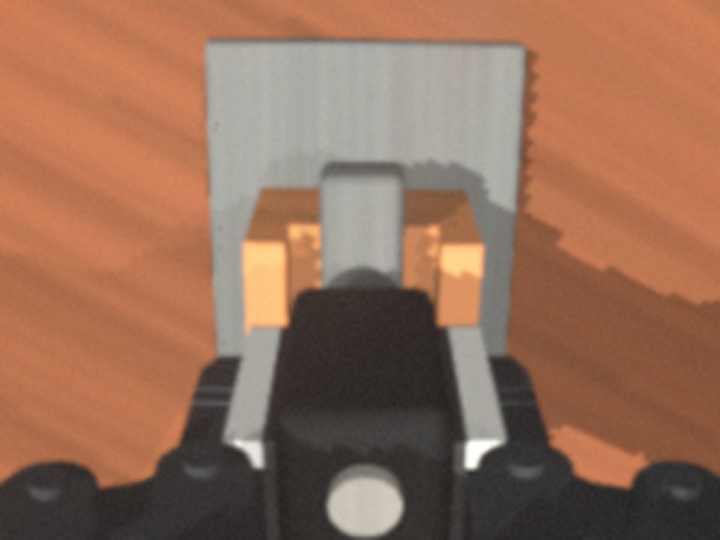

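```bash
python3 - <<'E'
from h import *
go(.503,.066,.20,-.864)
E
```

```text
inc x 0.3073 y 0.1138 z -0.1128 spin -0.191 | alt spin 2.950 now [0.4508 0.3896 0.0877] yaw -1.055 q6 1.57 t 6.30
```

Call:
play_rows:
  increments:
    - {"gripper": 0,"x": 0,"y": 0,"z": -0.03,"spin": 0}
    - {"gripper": 0,"x": 0,"y": 0,"z": -0.08,"spin": 0}
    - {"gripper": 0,"x": 0.05,"y": 0.02,"z": -0.112,"spin": -0.03}
    - {"gripper": 0,"x": 0.105,"y": 0.04,"z": -0.112,"spin": -0.07}
    - {"gripper": 0,"x": 0.16,"y": 0.06,"z": -0.112,"spin": -0.11}
    - {"gripper": 0,"x": 0.215,"y": 0.08,"z": -0.112,"spin": -0.15}
    - {"gripper": 0,"x": 0.27,"y": 0.1,"z": -0.112,"spin": -0.18}
    - {"gripper": 0,"x": 0.307,"y": 0.114,"z": -0.112,"spin": -0.191}

```text
time: 7.3
position: [0.5026, 0.0638, 0.1987]
eef_rot: [-3.139, 0.0, -0.865]
contact_force: [0.8, 0.3, -2.5]
opening: 0.273
```

Call:
play_rows:
  increments:
    - {"gripper": 0}
    - {"gripper": 0}
    - {"gripper": 0}
    - {"gripper": 0}
    - {"gripper": 0}
    - {"gripper": 0}
    - {"gripper": 0}
    - {"gripper": 0}

```text
invalid input at $.increments[0]: expected keys gripper, x, y, z, spin
```

```bash
python3 - <<'E'
from h import *
print(manip.get_obs()['opening'])
snap('wrist','w3'); snap('top','t3');go(.5555,.095,.14,-.864)
E
```

```text
0.2730686240487844
inc x 0.0093 y -0.0607 z 0.0588 spin -0.004 | alt spin 3.137 now [0.5031 0.0629 0.1986] yaw -0.868 q6 0.76 t 7.40
```

View pics/w3.png

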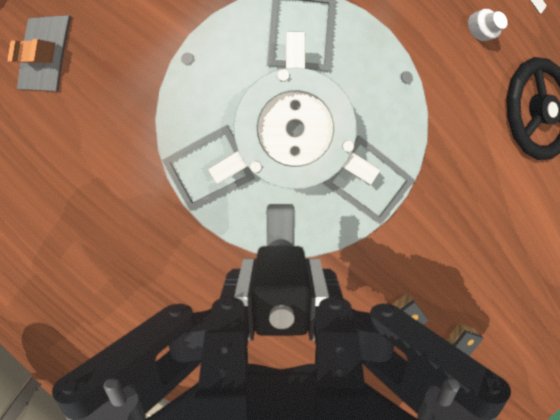

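```bash
python3 - <<'E'
from h import *
crop('w3',225,60,365,195,5,'c6')
E
```

```text
(no output)
```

View pics/c6.png

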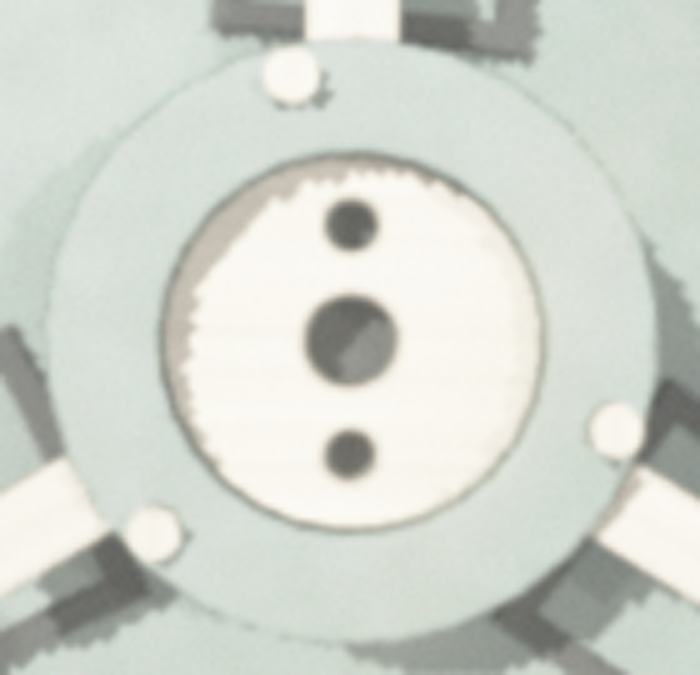

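```bash
python3 - <<'E'
from h import *
im,ci=load('w3')
A=lambda x,y,z: at('wrist',(225+x/5,60+y/5),z,ci)[:2]
h=np.array([A(352,225,.044),A(350,455,.044)]);d=h[1]-h[0]
print(h,h.mean(0),np.linalg.norm(d),np.degrees(np.arctan2(d[1],d[0])),'bore',A(351,339,.044),'captop',A(354,341,.053))
print('dot',at('wrist',(282,318),.216,ci), manip.get_obs()['position'])
# model circle overlay
im2=cv2.resize(im,None,fx=1,fy=1)
for c in [h.mean(0)]:
  for r,z in [(.052,.053),(.032,.053),(.14,.008),(.0045,.044)]:
    pts=[proj('wrist',(c[0]+r*np.cos(t),c[1]+r*np.sin(t),z),ci) for t in np.linspace(0,6.3,200)]
    for p in pts: cv2.circle(im2,tuple(int(round(v)) for v in p),0,(0,0,255),-1)
cv2.imwrite('pics/ov.png',cv2.resize(im2[0:260,130:450],None,fx=2.4,fy=2.4,interpolation=cv2.INTER_CUBIC))
E
```

```text
[[0.57448665 0.10913818]
 [0.54408936 0.08329327]] [0.55928801 0.09621573] 0.03989930220521479 -139.62757042218456 bore [0.55946882 0.09639671] captop [0.55968953 0.09642375]
dot [0.50254338 0.06286494 0.216     ] [0.50305301 0.06285279 0.19863593]
```

View pics/ov.png

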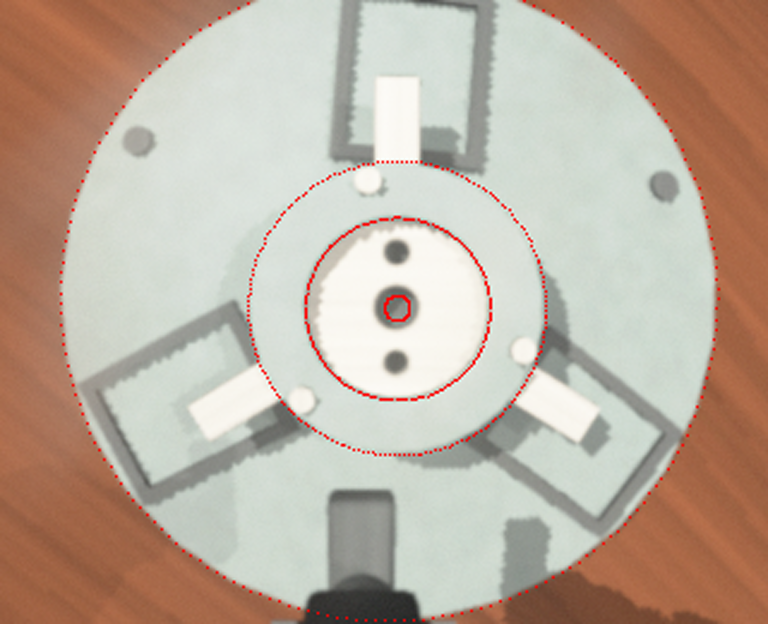

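```bash
python3 - <<'E'
from h import *
go(.5597,.0963,.118,-.866)
E
```

```text
inc x 0.0111 y -0.0647 z 0.0808 spin -0.002 | alt spin 3.139 now [0.5031 0.0629 0.1986] yaw -0.868 q6 0.76 t 7.40
```

Call:
play_rows:
  increments:
    - {"gripper": 0,"x": 0.006,"y": -0.035,"z": 0.02,"spin": 0}
    - {"gripper": 0,"x": 0.011,"y": -0.065,"z": 0.04,"spin": 0}
    - {"gripper": 0,"x": 0.011,"y": -0.065,"z": 0.06,"spin": 0}
    - {"gripper": 0,"x": 0.011,"y": -0.065,"z": 0.07,"spin": 0}
    - {"gripper": 0,"x": 0.011,"y": -0.065,"z": 0.078,"spin": 0}
    - {"gripper": 0,"x": 0.011,"y": -0.065,"z": 0.079,"spin": 0}
    - {"gripper": 0,"x": 0.011,"y": -0.065,"z": 0.079,"spin": 0}
    - {"gripper": 0,"x": 0.011,"y": -0.065,"z": 0.079,"spin": 0}

```text
time: 8.4
position: [0.5601, 0.0965, 0.1204]
eef_rot: [-3.139, -0.001, -0.869]
contact_force: [-0.6, 0.1, -2.1]
opening: 0.271
```

```bash
python3 - <<'E'
from h import *
o=manip.get_obs();print(o['contact_force'])
go(.5597,.0963,.1015,-.866)
E
```

```text
[-0.6342162   0.0593682  -2.12269142]
inc x -0.0001 y 0.0005 z 0.0189 spin -0.003 | alt spin 3.139 now [0.5601 0.0965 0.1204] yaw -0.869 q6 0.83 t 8.40
```

Lower in gently.

Call:
play_rows:
  increments:
    - {"gripper": 0,"x": 0,"y": 0,"z": 0.004,"spin": -0.003}
    - {"gripper": 0,"x": 0,"y": 0,"z": 0.007,"spin": -0.003}
    - {"gripper": 0,"x": 0,"y": 0,"z": 0.01,"spin": -0.003}
    - {"gripper": 0,"x": 0,"y": 0,"z": 0.012,"spin": -0.003}
    - {"gripper": 0,"x": 0,"y": 0,"z": 0.014,"spin": -0.003}
    - {"gripper": 0,"x": 0,"y": 0,"z": 0.016,"spin": -0.003}
    - {"gripper": 0,"x": 0,"y": 0,"z": 0.018,"spin": -0.003}
    - {"gripper": 0,"x": 0,"y": 0,"z": 0.018,"spin": -0.003}

```text
time: 9.4
position: [0.5601, 0.0965, 0.1022]
eef_rot: [-3.139, -0.001, -0.866]
contact_force: [-0.5, 0.9, -3.0]
opening: 0.273
```

Call:
play_rows:
  increments:
    - {"gripper": 0,"x": 0,"y": 0,"z": 0,"spin": -0.14}
    - {"gripper": 0,"x": 0,"y": 0,"z": 0,"spin": -0.28}
    - {"gripper": 0,"x": 0,"y": 0,"z": 0,"spin": -0.42}
    - {"gripper": 0,"x": 0,"y": 0,"z": 0,"spin": -0.56}
    - {"gripper": 0,"x": 0,"y": 0,"z": 0,"spin": -0.7}
    - {"gripper": 0,"x": 0,"y": 0,"z": 0,"spin": -0.84}
    - {"gripper": 0,"x": 0,"y": 0,"z": 0,"spin": -0.96}
    - {"gripper": 0,"x": 0,"y": 0,"z": 0,"spin": -1.04}

```text
time: 10.4
position: [0.5592, 0.0971, 0.1022]
eef_rot: [-3.139, -0.001, 0.177]
contact_force: [-2.8, 2.3, 0.1]
opening: 0.274
```

```bash
python3 - <<'E'
from h import *
o=manip.get_obs();print(o['torque'],o['contact_force'],o['eef_rot'])
E
```

```text
[ 0.57374364  0.81503409 -0.29160588] [-2.76365966  2.33539127  0.13456383] [-3.13927641e+00 -5.36314575e-04  1.76986253e-01]
```

Call:
play_rows:
  increments:
    - {"gripper": 0,"x": 0,"y": 0,"z": 0,"spin": -0.03}
    - {"gripper": 0,"x": 0,"y": 0,"z": 0,"spin": -0.06}
    - {"gripper": 0,"x": 0,"y": 0,"z": 0,"spin": -0.08}
    - {"gripper": 0,"x": 0,"y": 0,"z": 0,"spin": -0.1}
    - {"gripper": 0,"x": 0,"y": 0,"z": 0,"spin": -0.12}
    - {"gripper": 0,"x": 0,"y": 0,"z": 0,"spin": -0.13}
    - {"gripper": 0,"x": 0,"y": 0,"z": 0,"spin": -0.13}
    - {"gripper": 0,"x": 0,"y": 0,"z": 0,"spin": -0.13}

```text
time: 11.4
position: [0.5589, 0.0973, 0.1022]
eef_rot: [-3.138, -0.001, 0.305]
contact_force: [-3.9, 2.7, 1.6]
opening: 0.272
```

```bash
python3 - <<'E'
from h import *
o=manip.get_obs();print(o['torque'],o['contact_force'],o['eef_rot'])
E
```

```text
[ 0.67230584  0.8892751  -3.04649903] [-3.89806988  2.7322539   1.64994432] [-3.13814278e+00 -6.37340887e-04  3.04958056e-01]
```

Call:
play_rows:
  increments:
    - {"gripper": 0,"x": 0,"y": 0,"z": 0,"spin": 0.05}
    - {"gripper": 0,"x": 0,"y": 0,"z": 0,"spin": 0.1}
    - {"gripper": 0,"x": 0,"y": 0,"z": 0,"spin": 0.11}
    - {"gripper": 0,"x": 0,"y": 0,"z": -0.006,"spin": 0.11}
    - {"gripper": 0,"x": 0,"y": 0,"z": -0.013,"spin": 0.11}
    - {"gripper": 0,"x": 0,"y": 0,"z": -0.03,"spin": 0.11}
    - {"gripper": 0,"x": 0,"y": 0,"z": -0.06,"spin": 0.11}
    - {"gripper": 0,"x": 0,"y": 0,"z": -0.09,"spin": 0.11}

```text
time: 12.4
position: [0.5592, 0.0968, 0.1938]
eef_rot: [-3.139, -0.001, 0.196]
contact_force: [-0.2, -0.8, -1.9]
opening: 0.274
```

```bash
python3 - <<'E'
from h import *
o=manip.get_obs();print(o['torque'],o['contact_force'],o['eef_rot'])
snap('wrist','w4');go(.4508,.3896,.17,.515-np.pi/2)
E
```

```text
[-0.00309565 -0.03625269 -0.02554034] [-0.20205313 -0.79786922 -1.87665166] [-3.13873783e+00 -1.20238787e-03  1.95902777e-01]
inc x -0.0509 y -0.3085 z 0.0279 spin 1.252 | alt spin -1.890 now [0.5606 0.0968 0.1979] yaw 0.196 q6 -0.24 t 12.45
```

View pics/w4.png

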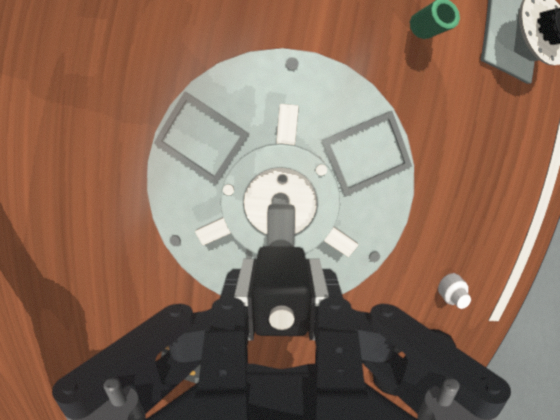

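Call:
play_rows:
  increments:
    - {"gripper": 0,"x": -0.006,"y": -0.038,"z": 0,"spin": 0.16}
    - {"gripper": 0,"x": -0.012,"y": -0.077,"z": 0,"spin": 0.32}
    - {"gripper": 0,"x": -0.019,"y": -0.115,"z": 0,"spin": 0.48}
    - {"gripper": 0,"x": -0.025,"y": -0.154,"z": 0,"spin": 0.64}
    - {"gripper": 0,"x": -0.032,"y": -0.193,"z": 0.01,"spin": 0.8}
    - {"gripper": 0,"x": -0.038,"y": -0.232,"z": 0.02,"spin": 0.96}
    - {"gripper": 0,"x": -0.045,"y": -0.27,"z": 0.028,"spin": 1.12}
    - {"gripper": 0,"x": -0.051,"y": -0.3085,"z": 0.028,"spin": 1.252}

```text
time: 13.45
position: [0.4501, 0.3905, 0.1692]
eef_rot: [-3.134, -0.002, -1.06]
contact_force: [0.7, 0.2, -1.6]
opening: 0.274
```

```bash
python3 - <<'E'
from h import *
go(.4508,.3896,.0877,.515-np.pi/2)
E
```

```text
inc x 0.0010 y 0.0004 z 0.0815 spin -0.004 | alt spin 3.138 now [0.4501 0.3905 0.1692] yaw -1.060 q6 1.58 t 13.45
```

Call:
play_rows:
  increments:
    - {"gripper": 0,"x": 0.001,"y": 0,"z": 0.02,"spin": -0.004}
    - {"gripper": 0,"x": 0.001,"y": 0,"z": 0.045,"spin": -0.004}
    - {"gripper": 0,"x": 0.001,"y": 0,"z": 0.065,"spin": -0.004}
    - {"gripper": 0,"x": 0.001,"y": 0,"z": 0.074,"spin": -0.004}
    - {"gripper": 0,"x": 0.001,"y": 0,"z": 0.079,"spin": -0.004}
    - {"gripper": 0,"x": 0.001,"y": 0,"z": 0.081,"spin": -0.004}
    - {"gripper": 0,"x": 0.001,"y": 0,"z": 0.081,"spin": -0.004}
    - {"gripper": 0,"x": 0.001,"y": 0,"z": 0.081,"spin": -0.004}

```text
time: 14.45
position: [0.4513, 0.3899, 0.0887]
eef_rot: [-3.133, -0.002, -1.056]
contact_force: [0.2, -0.4, -2.3]
opening: 0.274
```

Call:
play_rows:
  increments:
    - {"gripper": 0.4,"x": 0,"y": 0,"z": 0,"spin": 0}
    - {"gripper": 0.7,"x": 0,"y": 0,"z": 0,"spin": 0}
    - {"gripper": 0.7,"x": 0,"y": 0,"z": 0,"spin": 0}
    - {"gripper": 0.7,"x": 0,"y": 0,"z": 0,"spin": 0}
    - {"gripper": 0.7,"x": 0,"y": 0,"z": -0.03,"spin": 0}
    - {"gripper": 0.8,"x": 0,"y": 0,"z": -0.06,"spin": 0}
    - {"gripper": 1,"x": 0,"y": 0,"z": -0.09,"spin": 0}
    - {"gripper": 1,"x": 0,"y": 0,"z": -0.12,"spin": 0}

```text
time: 15.45
position: [0.4502, 0.3896, 0.2097]
eef_rot: [-3.133, -0.002, -1.056]
contact_force: [0.4, 0.3, -0.2]
opening: 1.002
```

```bash
python3 - <<'E'
from h import *
snap('wrist','w5'); snap('scene','s5'); go(.50,-.14,.25,-.1)
E
```

```text
inc x 0.4855 y 0.2182 z -0.0403 spin -0.956 | alt spin 2.186 now [0.4513 0.3902 0.212 ] yaw -1.056 q6 1.57 t 15.55
```

View pics/w5.png

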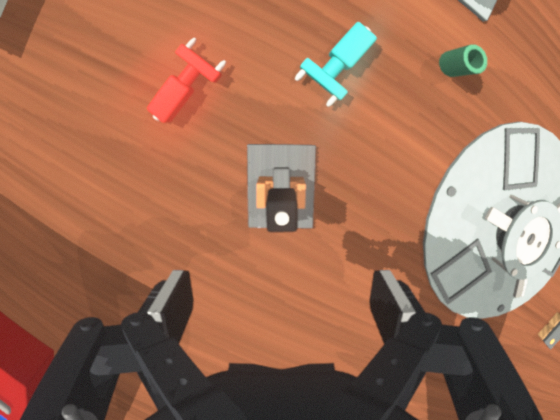

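View pics/s5.png

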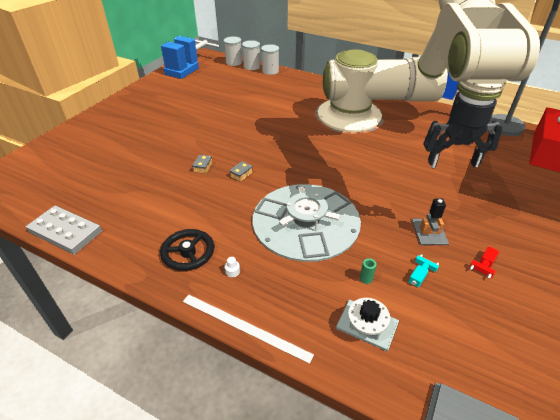

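```bash
python3 - <<'E'
from h import *
go(.42,-.09,.21,-1.71)
E
```

```text
inc x 0.4025 y 0.2638 z -0.0011 spin 0.654 | alt spin -2.487 now [0.4513 0.3902 0.212 ] yaw -1.056 q6 1.57 t 15.55
```

Call:
play_rows:
  increments:
    - {"gripper": 1,"x": 0.05,"y": 0.033,"z": 0,"spin": 0.08}
    - {"gripper": 1,"x": 0.1,"y": 0.066,"z": 0,"spin": 0.16}
    - {"gripper": 1,"x": 0.15,"y": 0.099,"z": 0,"spin": 0.24}
    - {"gripper": 1,"x": 0.2,"y": 0.132,"z": 0,"spin": 0.32}
    - {"gripper": 1,"x": 0.25,"y": 0.165,"z": 0,"spin": 0.4}
    - {"gripper": 1,"x": 0.3,"y": 0.198,"z": 0,"spin": 0.49}
    - {"gripper": 1,"x": 0.35,"y": 0.231,"z": 0,"spin": 0.57}
    - {"gripper": 1,"x": 0.4,"y": 0.264,"z": 0,"spin": 0.654}

```text
time: 16.55
position: [0.4179, -0.0897, 0.2083]
eef_rot: [-3.129, 0.008, -1.712]
contact_force: [1.5, -0.8, 0.2]
opening: 1.001
```

Call:
play_rows:
  increments:
    - {"gripper": 1,"x": 0.05,"y": 0,"z": 0,"spin": 0}
    - {"gripper": 1,"x": 0.05,"y": 0,"z": 0,"spin": 0}
    - {"gripper": 1,"x": 0.05,"y": 0,"z": 0,"spin": 0}
    - {"gripper": 1,"x": 0.05,"y": 0,"z": 0,"spin": 0}
    - {"gripper": 1,"x": 0.05,"y": 0,"z": 0,"spin": 0}
    - {"gripper": 1,"x": 0.05,"y": 0,"z": 0,"spin": 0}
    - {"gripper": 1,"x": 0.05,"y": 0,"z": 0,"spin": 0}
    - {"gripper": 1,"x": 0.05,"y": 0,"z": 0,"spin": 0}

```text
time: 17.55
position: [0.4109, -0.1391, 0.2079]
eef_rot: [-3.129, 0.008, -1.712]
contact_force: [-1.1, 0.2, 0.2]
opening: 1.0
```

```bash
python3 - <<'E'
from h import *
snap('wrist','w6');print(manip.get_obs()['position'],manip.get_obs()['eef_rot'])
E
```

```text
[ 0.41084454 -0.13915716  0.2078901 ] [-3.12952039  0.00783002 -1.71234126]
```

View pics/w6.png

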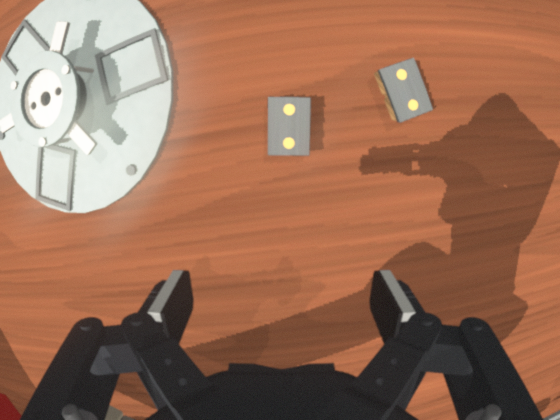

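```bash
python3 - <<'E'
from h import *
crop('w6',255,50,445,170,4,'c7')
E
```

```text
(no output)
```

View pics/c7.png

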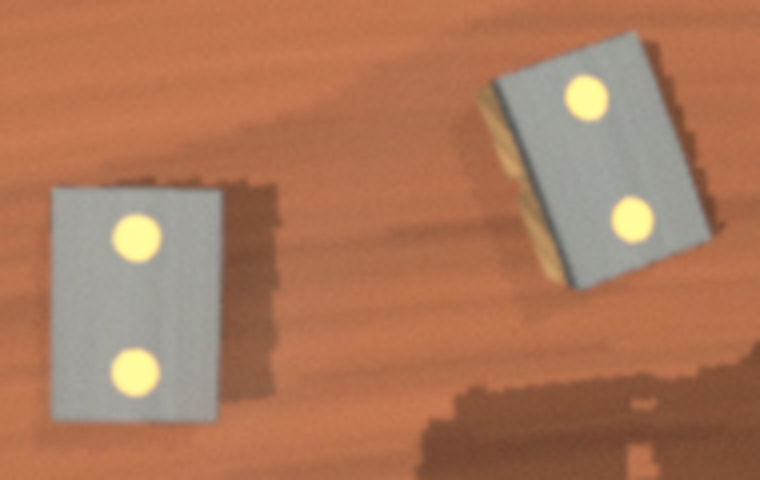

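```bash
python3 - <<'E'
from h import *
im,ci=load('w6')
A=lambda x,y,z: at('wrist',(255+x/4,50+y/4),z,ci)[:2]
for n,c in [('b1',[(52,187),(223,190),(218,422),(51,422)]),('b2',[(495,80),(636,33),(714,238),(580,290)])]:
    q=np.array([A(x,y,.026) for x,y in c]); d=q[1]+q[0]-q[2]-q[3]
    print(n,q.mean(0).round(4),np.degrees(np.arctan2(d[1],d[0])),[np.linalg.norm(q[i]-q[i-1]).round(4) for i in range(4)])
h=[at('wrist',p,.044,ci)[:2] for p in [(33,105),(57,94)]];print('holes',h)
c=np.mean([at('wrist',p,.044,ci)[:2] for p in [(45,99)]],0); print('ring',c)
E
```

```text
b1 [ 0.4751 -0.1538] -8.564253903657303 [np.float64(0.056), np.float64(0.0398), np.float64(0.0554), np.float64(0.0398)]
b2 [ 0.4991 -0.2736] 16.604170104425606 [np.float64(0.0551), np.float64(0.04), np.float64(0.0547), np.float64(0.0397)]
holes [array([0.5568705 , 0.11636803]), array([0.55797953, 0.07809889])]
ring [0.55785755 0.09649959]
```

```bash
python3 - <<'E'
from h import *
go(.4597,-.1515,.022,-1.717)
E
```

```text
inc x 0.0068 y -0.0479 z 0.1864 spin 0.005 | alt spin -3.137 now [ 0.4108 -0.1392  0.2079] yaw -1.712 q6 1.10 t 17.60
```

Call:
play_rows:
  increments:
    - {"gripper": 1,"x": 0.006,"y": -0.04,"z": 0.04,"spin": 0.005}
    - {"gripper": 1,"x": 0.0068,"y": -0.048,"z": 0.09,"spin": 0.005}
    - {"gripper": 1,"x": 0.0068,"y": -0.048,"z": 0.14,"spin": 0.005}
    - {"gripper": 1,"x": 0.0068,"y": -0.048,"z": 0.172,"spin": 0.005}
    - {"gripper": 1,"x": 0.0068,"y": -0.048,"z": 0.183,"spin": 0.005}
    - {"gripper": 1,"x": 0.0068,"y": -0.048,"z": 0.186,"spin": 0.005}
    - {"gripper": 0.8,"x": 0.0068,"y": -0.048,"z": 0.186,"spin": 0.005}
    - {"gripper": 0.6,"x": 0.0068,"y": -0.048,"z": 0.186,"spin": 0.005}
  squeeze: 30

```text
time: 18.6
position: [0.4603, -0.1518, 0.0234]
eef_rot: [-3.128, 0.007, -1.717]
contact_force: [0.8, -0.7, 0.1]
opening: 0.613
```

```bash
python3 - <<'E'
from h import *
go(.4597,-.1515,.022,-1.717)
snap('wrist','w7')
E
```

```text
inc x -0.0002 y 0.0006 z 0.0014 spin -0.000 | alt spin 3.141 now [ 0.4603 -0.1518  0.0234] yaw -1.717 q6 1.14 t 18.60
```

View pics/w7.png

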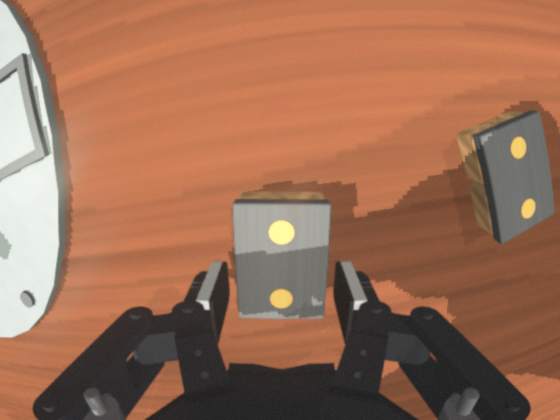

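Call:
play_rows:
  increments:
    - {"gripper": 0.4,"x": 0,"y": 0,"z": 0.001,"spin": 0}
    - {"gripper": 0,"x": 0,"y": 0,"z": 0.001,"spin": 0}
    - {"gripper": 0,"x": 0,"y": 0,"z": 0.001,"spin": 0}
    - {"gripper": 0,"x": 0,"y": 0,"z": 0.001,"spin": 0}
    - {"gripper": 0,"x": 0,"y": 0,"z": -0.02,"spin": 0}
    - {"gripper": 0,"x": 0,"y": 0,"z": -0.05,"spin": 0}
    - {"gripper": 0,"x": 0,"y": 0,"z": -0.08,"spin": 0}
    - {"gripper": 0,"x": 0,"y": 0,"z": -0.1,"spin": 0}

```text
time: 19.65
position: [0.4587, -0.1522, 0.1246]
eef_rot: [-3.127, 0.007, -1.717]
contact_force: [-0.5, -0.6, -3.2]
opening: 0.465
```

```bash
python3 - <<'E'
from h import *
snap('wrist','w8')
im,ci=load('w3')
# nest overlay
c=np.array([.5597,.0964]);best=None
im2=im.copy()
for a in np.radians([-84.6,35.4,155.4]):
    u=np.array([np.cos(a),np.sin(a)]);v=np.array([-u[1],u[0]])
    for hx,hy,z in [(.032,.024,.012),(.038,.030,.012)]:
        P=[np.r_[c+u*(.095+sx*hx)+v*sy*hy,z] for sx,sy in [(1,1),(1,-1),(-1,-1),(-1,1)]]
        p=np.array([proj('wrist',q,ci) for q in P]); 
        cv2.polylines(im2,[np.int32(p*16)],True,(0,0,255),1,shift=4)
cv2.imwrite('pics/ov2.png',cv2.resize(im2[0:260,130:450],None,fx=2.4,fy=2.4,interpolation=cv2.INTER_CUBIC))
E
```

```text
(no output)
```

View pics/w8.png

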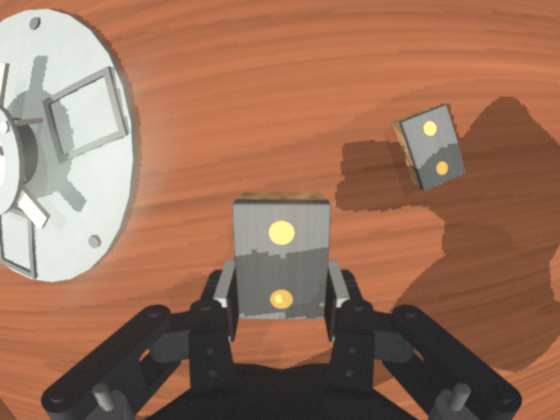

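View pics/ov2.png

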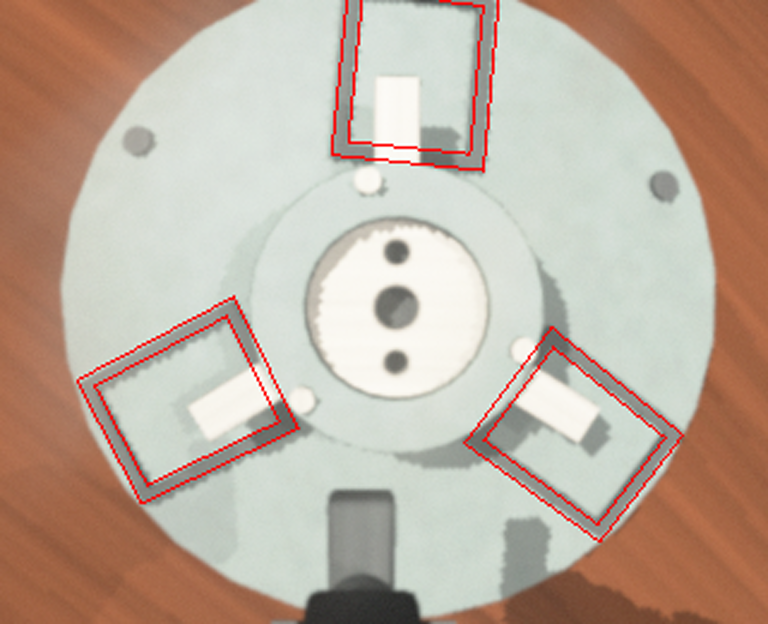

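```bash
python3 - <<'E'
from h import *
go(.5674,.0148,.125,.094)
E
```

```text
inc x -0.1814 y -0.0823 z 0.0039 spin -1.811 | alt spin 1.330 now [ 0.4595 -0.1527  0.1265] yaw -1.717 q6 1.14 t 19.70
```

Call:
play_rows:
  increments:
    - {"gripper": 0,"x": -0.02,"y": -0.009,"z": 0,"spin": -0.18}
    - {"gripper": 0,"x": -0.042,"y": -0.019,"z": 0,"spin": -0.36}
    - {"gripper": 0,"x": -0.065,"y": -0.03,"z": 0,"spin": -0.54}
    - {"gripper": 0,"x": -0.09,"y": -0.041,"z": 0,"spin": -0.72}
    - {"gripper": 0,"x": -0.115,"y": -0.052,"z": 0,"spin": -0.9}
    - {"gripper": 0,"x": -0.14,"y": -0.063,"z": 0,"spin": -1.08}
    - {"gripper": 0,"x": -0.165,"y": -0.075,"z": 0,"spin": -1.26}
    - {"gripper": 0,"x": -0.181,"y": -0.082,"z": 0,"spin": -1.44}

```text
time: 20.7
position: [0.5671, 0.0156, 0.128]
eef_rot: [-3.134, -0.016, -0.27]
contact_force: [-0.6, 0.3, -2.4]
opening: 0.463
```

```bash
python3 - <<'E'
from h import *
go(.5674,.0148,.078,.094)
E
```

```text
inc x -0.0003 y 0.0010 z 0.0500 spin -0.364 | alt spin 2.777 now [0.5671 0.0156 0.128 ] yaw -0.270 q6 0.08 t 20.70
```

Call:
play_rows:
  increments:
    - {"gripper": 0,"x": 0,"y": 0.001,"z": 0,"spin": -0.17}
    - {"gripper": 0,"x": 0,"y": 0.001,"z": 0,"spin": -0.34}
    - {"gripper": 0,"x": 0,"y": 0.001,"z": 0.01,"spin": -0.364}
    - {"gripper": 0,"x": 0,"y": 0.001,"z": 0.02,"spin": -0.364}
    - {"gripper": 0,"x": 0,"y": 0.001,"z": 0.03,"spin": -0.364}
    - {"gripper": 0,"x": 0,"y": 0.001,"z": 0.04,"spin": -0.364}
    - {"gripper": 0,"x": 0,"y": 0.001,"z": 0.045,"spin": -0.364}
    - {"gripper": 0,"x": 0,"y": 0.001,"z": 0.045,"spin": -0.364}

```text
time: 21.7
position: [0.5675, 0.0147, 0.0827]
eef_rot: [-3.14, -0.017, 0.093]
contact_force: [0.4, 0.5, -2.7]
opening: 0.458
```

```bash
python3 - <<'E'
from h import *
go(.5674,.0148,.0755,.094)
o=manip.get_obs();print(o['contact_force'],o['eef_rot'])
snap('wrist','w9')
E
```

```text
inc x -0.0002 y -0.0001 z 0.0072 spin -0.001 | alt spin 3.141 now [0.5675 0.0147 0.0827] yaw 0.093 q6 -0.28 t 21.70
[ 0.41639072  0.53991761 -2.65127165] [-3.14008146 -0.01670434  0.09329615]
```

View pics/w9.png

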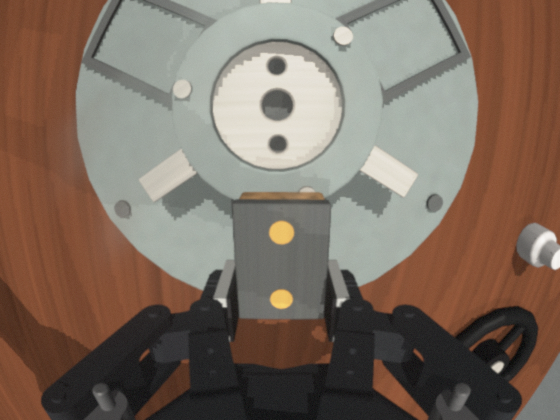

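Call:
play_rows:
  increments:
    - {"gripper": 0,"x": 0,"y": 0,"z": 0.006,"spin": 0}
    - {"gripper": 0,"x": 0,"y": 0.001,"z": 0.011,"spin": 0}
    - {"gripper": 0,"x": 0,"y": 0.001,"z": 0.016,"spin": 0}
    - {"gripper": 0,"x": 0,"y": 0.002,"z": 0.021,"spin": 0}
    - {"gripper": 0,"x": 0,"y": 0.001,"z": 0.026,"spin": 0}
    - {"gripper": 0,"x": 0,"y": 0,"z": 0.031,"spin": 0}
    - {"gripper": 0,"x": 0,"y": -0.002,"z": 0.035,"spin": 0}
    - {"gripper": 0,"x": 0,"y": -0.004,"z": 0.037,"spin": 0}

```text
time: 22.75
position: [0.5695, 0.0143, 0.0482]
eef_rot: [3.134, -0.021, 0.094]
contact_force: [-7.4, -29.4, 16.1]
opening: 0.46
```

```bash
python3 - <<'E'
from h import *
o=manip.get_obs();print(o['contact_force'],o['eef_rot'],o['opening'])
snap('wrist','w10')
snap('scene','s10');crop('s10',220,130,400,270,4,'c10')
E
```

```text
[ -7.43279104 -29.41770095  16.10104996] [ 3.1343309  -0.0211356   0.09427385] 0.4604992100466331
```

View pics/w10.png

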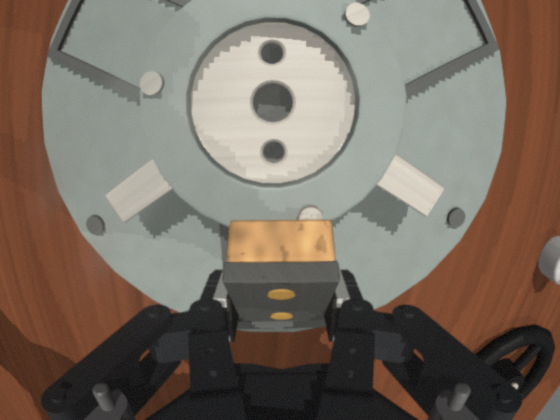

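View pics/c10.png

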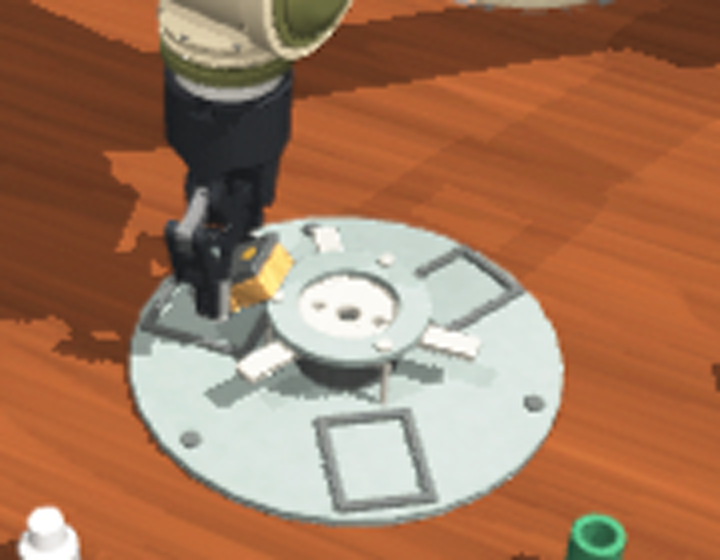

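Call:
play_rows:
  increments:
    - {"gripper": 0,"x": 0,"y": 0,"z": 0.003,"spin": 0}
    - {"gripper": 0,"x": 0,"y": -0.002,"z": 0.005,"spin": 0}
    - {"gripper": 0,"x": 0,"y": -0.004,"z": 0.007,"spin": 0}
    - {"gripper": 0,"x": 0,"y": -0.007,"z": 0.008,"spin": 0}
    - {"gripper": 0,"x": 0,"y": -0.01,"z": 0.009,"spin": 0}
    - {"gripper": 0,"x": 0,"y": -0.012,"z": 0.01,"spin": 0}
    - {"gripper": 0,"x": 0,"y": -0.014,"z": 0.01,"spin": 0}
    - {"gripper": 0,"x": 0,"y": -0.015,"z": 0.01,"spin": 0}
  squeeze: 20

```text
time: 23.85
position: [0.5713, 0.0187, 0.0405]
eef_rot: [3.117, -0.026, 0.095]
contact_force: [-3.6, -65.9, 10.3]
opening: 0.461
```

```bash
python3 - <<'E'
from h import *
o=manip.get_obs();print(o['contact_force'],o['eef_rot'],o['opening'])
snap('wrist','w11')
snap('scene','s11');crop('s11',220,130,400,270,4,'c11')
E
```

```text
[ -3.59271588 -65.89278804  10.2955144 ] [ 3.1167066  -0.02626203  0.09529219] 0.46121746974412037
```

View pics/w11.png

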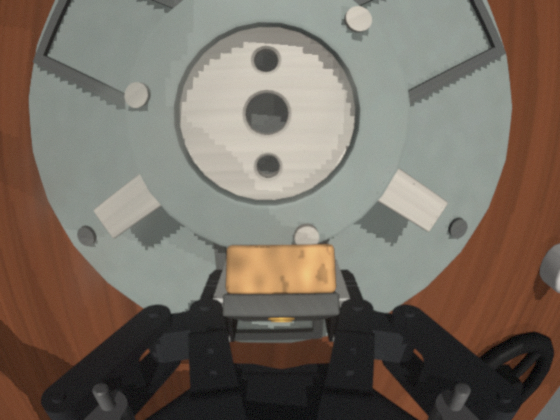

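View pics/c11.png

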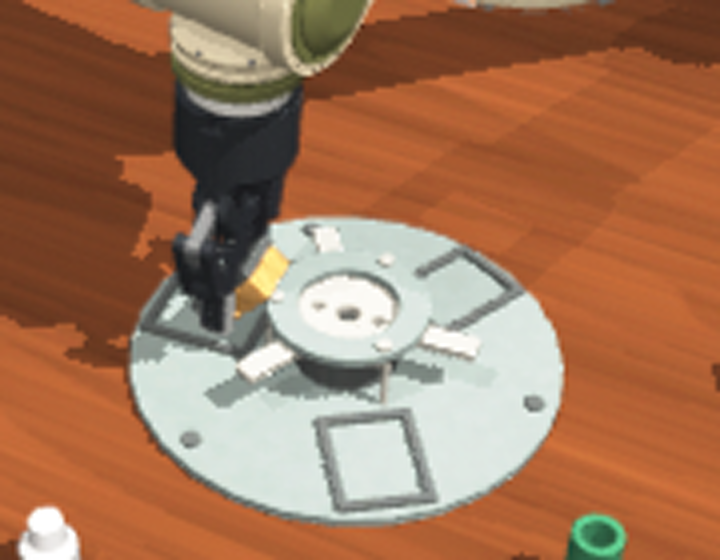

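```bash
python3 - <<'E'
from h import *
crop('w11',180,200,390,360,3.6,'c12')
E
```

```text
(no output)
```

View pics/c12.png

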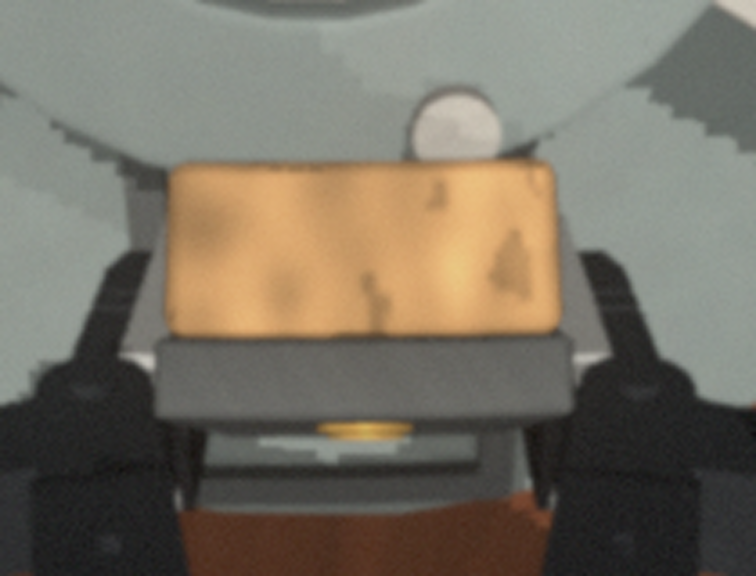

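```bash
cat > fit.py <<'E'
from h import *
from scipy.optimize import least_squares
from scipy.spatial.transform import Rotation as Ro
def fit(ci,pos,rot,pts,names):
    """tool-plane fit. names: corners list (end(+1 far/-1 near), face(+1 steel,-1 lining), lat(+-1))"""
    R=Ro.from_euler('xyz',rot).as_matrix()
    def corners(p):
        x0,y0,z0,th=p  # block centre in tool frame; th tilt of far end (tool -y) upward
        ax=np.array([0,-np.cos(th),-np.sin(th)]); n=np.array([0,np.sin(th),-np.cos(th)]); # n: steel side (up at th=0)
        return [pos+R@(np.array([x0+l*.020,y0,z0])+e*.028*ax+f*.013*n) for e,f,l in names]
    def res(p): return np.concatenate([proj('wrist',q,ci)-np.array(u) for q,u in zip(corners(p),pts)])
    best=min((least_squares(res,[0,-.01,0,t]) for t in (0.3,.8,1.2,1.5)),key=lambda s:s.cost)
    return best
E
python3 - <<'E'
from fit import *
im,ci=load('w11')
pos=np.array([.5713,.0187,.0405]);rot=[3.1167,-.0263,.0953]
c=lambda x,y:(180+x/3.6,200+y/3.6)
s=fit(ci,pos,rot,[c(168,162),c(555,162),c(156,412),c(574,412)],[(1,-1,-1),(1,-1,1),(1,1,-1),(1,1,1)])
print(s.x,np.degrees(s.x[3]),s.fun.round(1))
E
```

```text
[ 0.00086095 -0.00208241 -0.00590546  0.7706685 ] 44.15605272033084 [ 0.5 -0.   0.7  0.1 -0.5 -0.1 -0.6  0. ]
```

Call:
play_rows:
  increments:
    - {"gripper": 0,"x": 0,"y": 0,"z": 0,"spin": 0}
    - {"gripper": 0,"x": 0,"y": 0.001,"z": 0,"spin": 0}
    - {"gripper": 0,"x": 0,"y": 0.002,"z": 0,"spin": 0}
    - {"gripper": 0,"x": 0,"y": 0.002,"z": 0,"spin": 0}
    - {"gripper": 0,"x": 0,"y": 0.002,"z": 0,"spin": 0}
    - {"gripper": 0,"x": 0,"y": 0.002,"z": 0,"spin": 0}
    - {"gripper": 0,"x": 0,"y": 0.002,"z": 0,"spin": 0}
    - {"gripper": 0,"x": 0,"y": 0.002,"z": 0,"spin": 0}

```text
time: 24.95
position: [0.5714, 0.0168, 0.0405]
eef_rot: [3.117, -0.026, 0.095]
contact_force: [1.3, -0.8, -0.7]
opening: 0.462
```

```bash
python3 - <<'E'
from h import *
o=manip.get_obs();print(o['contact_force'],o['eef_rot'],o['opening'],o['position'])
snap('wrist','w12')
crop('w12',180,200,390,360,3.6,'c13')
E
```

```text
[ 1.25686118 -0.79730586 -0.70370095] [ 3.11727954 -0.02606107  0.09496807] 0.4623515549058464 [0.57138209 0.0168306  0.04050016]
```

View pics/c13.png

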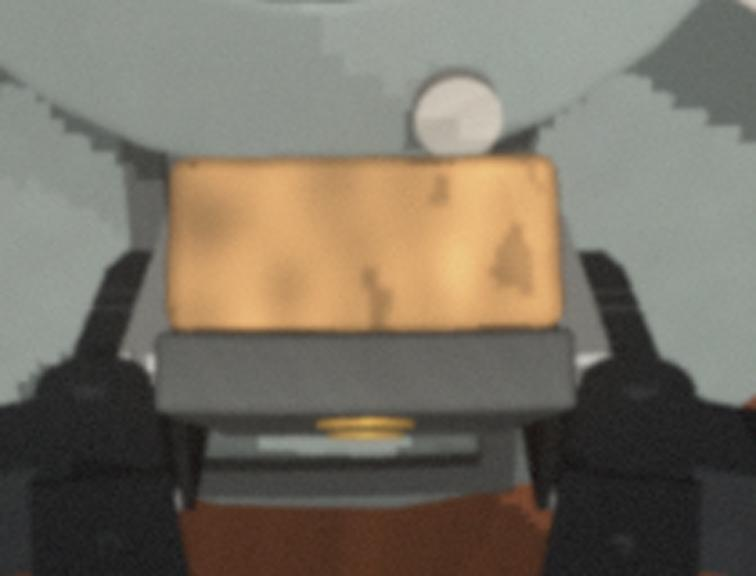

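Call:
play_rows:
  increments:
    - {"gripper": 0.55,"x": 0,"y": 0,"z": 0,"spin": 0}
    - {"gripper": 0.55,"x": 0,"y": 0,"z": 0,"spin": 0}
    - {"gripper": 0.6,"x": 0,"y": 0,"z": 0,"spin": 0}
    - {"gripper": 0.6,"x": 0,"y": 0,"z": 0,"spin": 0}
    - {"gripper": 0.6,"x": 0,"y": 0,"z": 0,"spin": 0}
    - {"gripper": 0.6,"x": 0,"y": 0,"z": 0,"spin": 0}
    - {"gripper": 0.6,"x": 0,"y": 0,"z": 0,"spin": 0}
    - {"gripper": 0.6,"x": 0,"y": 0,"z": 0,"spin": 0}

```text
time: 26.0
position: [0.5714, 0.0168, 0.0405]
eef_rot: [3.117, -0.026, 0.095]
contact_force: [0.5, -0.1, -0.1]
opening: 0.604
```

```bash
python3 - <<'E'
from h import *
o=manip.get_obs();print(o['contact_force'],o['eef_rot'],o['opening'],o['position'])
snap('wrist','w13')
snap('scene','s13');crop('s13',220,130,400,270,4,'c14')
crop('w13',180,180,390,360,3.3,'c13')
E
```

```text
[ 0.4615245  -0.08444762 -0.07793673] [ 3.11729578 -0.02593099  0.09487442] 0.6042192788522535 [0.57135773 0.01678697 0.04047289]
```

View pics/c13.png

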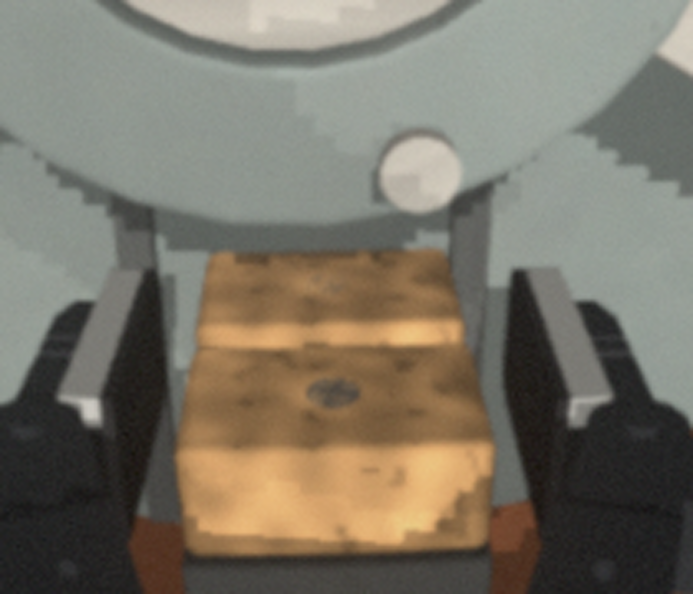

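View pics/c14.png

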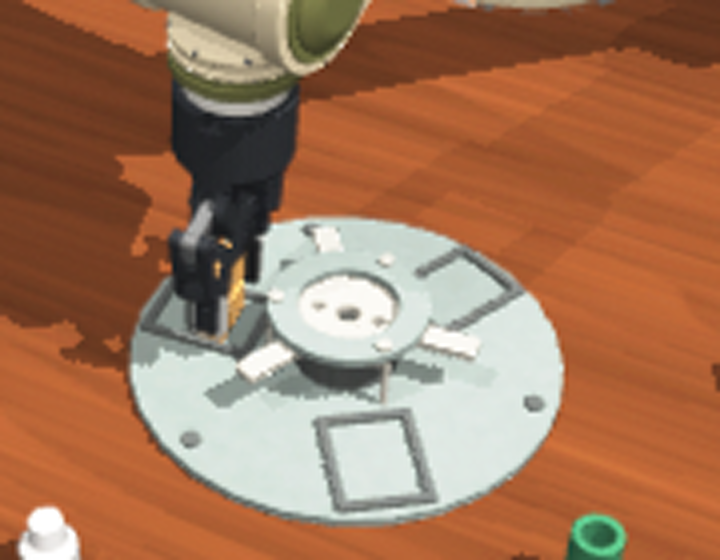

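```bash
python3 - <<'E'
from fit import *
im,ci=load('w13')
pos=np.array([.57136,.01679,.04047]);rot=[3.1173,-.0259,.0949]
c=lambda x,y:(180+x/3.3,180+y/3.3)
s=fit(ci,pos,rot,[c(180,448),c(493,443),c(210,252),c(450,252)],[(1,-1,-1),(1,-1,1),(-1,-1,-1),(-1,-1,1)])
print(s.x,np.degrees(s.x[3]),s.fun.round(1))
E
```

```text
[9.51390683e-04 1.40758148e-02 1.25121828e-02 1.57501378e+00] 90.24164216191932 [-1.4 -0.8 -0.2  0.9  2.3 -0.1 -0.  -0. ]
```

Call:
play_rows:
  increments:
    - {"gripper": 0.6,"x": 0.001,"y": 0.006,"z": 0,"spin": 0}
    - {"gripper": 0.6,"x": 0.001,"y": 0.012,"z": 0,"spin": 0}
    - {"gripper": 0,"x": 0.001,"y": 0.012,"z": 0,"spin": 0}
    - {"gripper": 0,"x": 0.001,"y": 0.012,"z": 0,"spin": 0}
    - {"gripper": 0,"x": 0.001,"y": 0.012,"z": 0,"spin": 0}
    - {"gripper": 0,"x": 0.001,"y": 0.012,"z": 0,"spin": 0}
    - {"gripper": 0,"x": 0.001,"y": 0.012,"z": -0.015,"spin": 0}
    - {"gripper": 0,"x": 0.001,"y": 0.012,"z": -0.03,"spin": 0}

```text
time: 27.1
position: [0.5728, 0.0056, 0.0718]
eef_rot: [3.117, -0.026, 0.095]
contact_force: [0.3, 0.4, -3.2]
opening: 0.467
```

```bash
python3 - <<'E'
from h import *
o=manip.get_obs();print(o['contact_force'],o['eef_rot'],o['opening'],o['position'])
snap('wrist','w14')
go(.56,-.105,.0405-.008,.094)
E
```

```text
[ 0.32939469  0.43385969 -3.21272424] [ 3.11743745 -0.02628771  0.09478136] 0.4666013286289155 [0.57275436 0.00564051 0.07176913]
inc x -0.0253 y 0.1077 z 0.0434 spin 0.001 | alt spin -3.141 now [0.5737 0.0056 0.0739] yaw 0.095 q6 -0.27 t 27.15
```

View pics/w14.png

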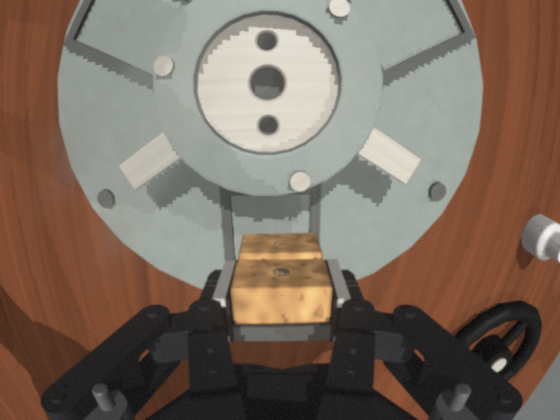

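Call:
play_rows:
  increments:
    - {"gripper": 0,"x": -0.005,"y": 0.02,"z": -0.005,"spin": 0}
    - {"gripper": 0,"x": -0.012,"y": 0.05,"z": -0.005,"spin": 0}
    - {"gripper": 0,"x": -0.02,"y": 0.085,"z": 0,"spin": 0}
    - {"gripper": 0,"x": -0.025,"y": 0.108,"z": 0.01,"spin": 0}
    - {"gripper": 0,"x": -0.025,"y": 0.108,"z": 0.025,"spin": 0}
    - {"gripper": 0,"x": -0.025,"y": 0.108,"z": 0.036,"spin": 0}
    - {"gripper": 0,"x": -0.025,"y": 0.108,"z": 0.04,"spin": 0}
    - {"gripper": 0,"x": -0.025,"y": 0.108,"z": 0.041,"spin": 0}

```text
time: 28.15
position: [0.5604, -0.1045, 0.0348]
eef_rot: [3.117, -0.03, 0.096]
contact_force: [-0.4, -0.0, -2.0]
opening: 0.469
```

Call:
play_rows:
  increments:
    - {"gripper": 0.4,"x": 0,"y": 0,"z": 0.001,"spin": 0}
    - {"gripper": 0.55,"x": 0,"y": 0,"z": 0.001,"spin": 0}
    - {"gripper": 0.6,"x": 0,"y": 0,"z": 0.001,"spin": 0}
    - {"gripper": 0.6,"x": 0,"y": 0,"z": 0.001,"spin": 0}
    - {"gripper": 0.6,"x": 0,"y": 0,"z": 0.001,"spin": 0}
    - {"gripper": 0.6,"x": 0,"y": 0,"z": -0.02,"spin": 0}
    - {"gripper": 0.6,"x": 0,"y": 0,"z": -0.05,"spin": 0}
    - {"gripper": 0.6,"x": 0,"y": 0,"z": -0.08,"spin": 0}

```text
time: 29.15
position: [0.5577, -0.1027, 0.1156]
eef_rot: [3.117, -0.029, 0.096]
contact_force: [-0.6, 0.2, -0.3]
opening: 0.601
```

```bash
python3 - <<'E'
from h import *
o=manip.get_obs();print(o['contact_force'],o['eef_rot'],o['opening'],o['position'])
snap('wrist','w15')
E
```

```text
[-0.62815452  0.17862238 -0.27025835] [ 3.11662477 -0.02946788  0.0959581 ] 0.6010640605828607 [ 0.55773855 -0.10272756  0.11560767]
```

View pics/w15.png

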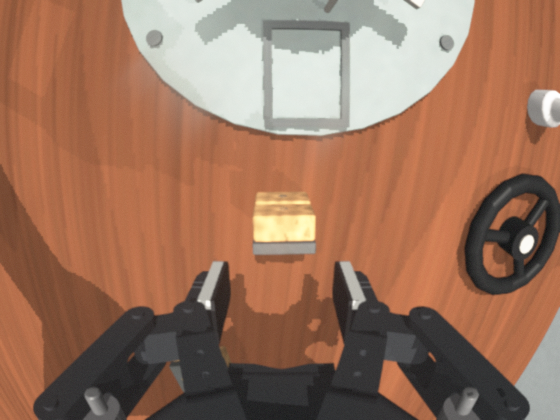

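Call:
play_rows:
  increments:
    - {"gripper": 0,"x": 0.002,"y": -0.025,"z": 0,"spin": 0}
    - {"gripper": 0,"x": 0.002,"y": -0.05,"z": 0,"spin": 0}
    - {"gripper": 0,"x": 0.002,"y": -0.05,"z": 0.02,"spin": 0}
    - {"gripper": 0,"x": 0.002,"y": -0.05,"z": 0.04,"spin": 0}
    - {"gripper": 0,"x": 0.002,"y": -0.05,"z": 0.053,"spin": 0}
    - {"gripper": 0,"x": 0.002,"y": -0.045,"z": 0.053,"spin": 0}
    - {"gripper": 0,"x": 0.002,"y": -0.038,"z": 0.053,"spin": 0}
    - {"gripper": 0,"x": 0.002,"y": -0.03,"z": 0.053,"spin": 0}

```text
time: 30.2
position: [0.5607, -0.0752, 0.0665]
eef_rot: [3.113, -0.036, 0.096]
contact_force: [-0.4, -1.0, -0.2]
opening: -0.001
```

Call:
play_rows:
  increments:
    - {"gripper": 0,"x": 0,"y": 0.005,"z": 0,"spin": 0}
    - {"gripper": 0,"x": 0,"y": 0.01,"z": 0,"spin": 0}
    - {"gripper": 0,"x": 0,"y": 0.015,"z": 0,"spin": 0}
    - {"gripper": 0,"x": 0,"y": 0.02,"z": 0,"spin": 0}
    - {"gripper": 0,"x": 0,"y": 0.025,"z": 0,"spin": 0}
    - {"gripper": 0,"x": 0,"y": 0.03,"z": 0,"spin": 0}
    - {"gripper": 0,"x": 0,"y": 0.034,"z": 0,"spin": 0}
    - {"gripper": 0,"x": 0,"y": 0.036,"z": 0,"spin": 0}

```text
time: 31.2
position: [0.5641, -0.1113, 0.0675]
eef_rot: [3.113, -0.036, 0.096]
contact_force: [0.2, 0.3, 0.1]
opening: 0.001
```

```bash
python3 - <<'E'
from h import *
o=manip.get_obs();print(o['contact_force'],o['eef_rot'],o['opening'],o['position'])
snap('wrist','w16')
E
```

```text
[0.24330042 0.33319564 0.05888974] [ 3.11305206 -0.03637939  0.09595747] 0.0011937379453382526 [ 0.56411123 -0.11126636  0.06753918]
```

View pics/w16.png

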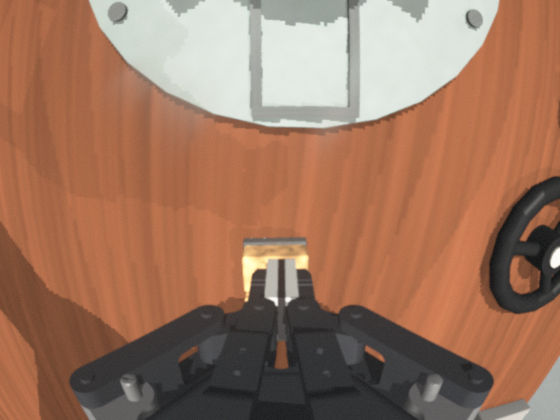

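Call:
play_rows:
  increments:
    - {"gripper": 0,"x": 0,"y": 0,"z": -0.03,"spin": 0}
    - {"gripper": 0.5,"x": 0,"y": 0,"z": -0.07,"spin": 0}
    - {"gripper": 1,"x": 0,"y": 0,"z": -0.1,"spin": 0}
    - {"gripper": 1,"x": 0,"y": 0.04,"z": -0.1,"spin": 0}
    - {"gripper": 1,"x": 0,"y": 0.07,"z": -0.1,"spin": 0}
    - {"gripper": 1,"x": 0,"y": 0.07,"z": -0.1,"spin": 0}
    - {"gripper": 1,"x": 0,"y": 0.07,"z": -0.1,"spin": 0}
    - {"gripper": 1,"x": 0,"y": 0.07,"z": -0.1,"spin": 0}

```text
time: 32.25
position: [0.5668, -0.1775, 0.1695]
eef_rot: [3.113, -0.036, 0.097]
contact_force: [0.1, -0.4, -0.0]
opening: 0.995
```

```bash
python3 - <<'E'
from h import *
o=manip.get_obs();print(o['contact_force'],o['eef_rot'],o['opening'],o['position'])
snap('wrist','w17')
crop('w17',180,130,400,300,3.5,'c17')
E
```

```text
[ 5.75220778e-02 -3.75605984e-01 -2.00308154e-05] [ 3.11324219 -0.03619268  0.0969867 ] 0.9952861293253046 [ 0.56679591 -0.17753495  0.16945229]
```

View pics/c17.png

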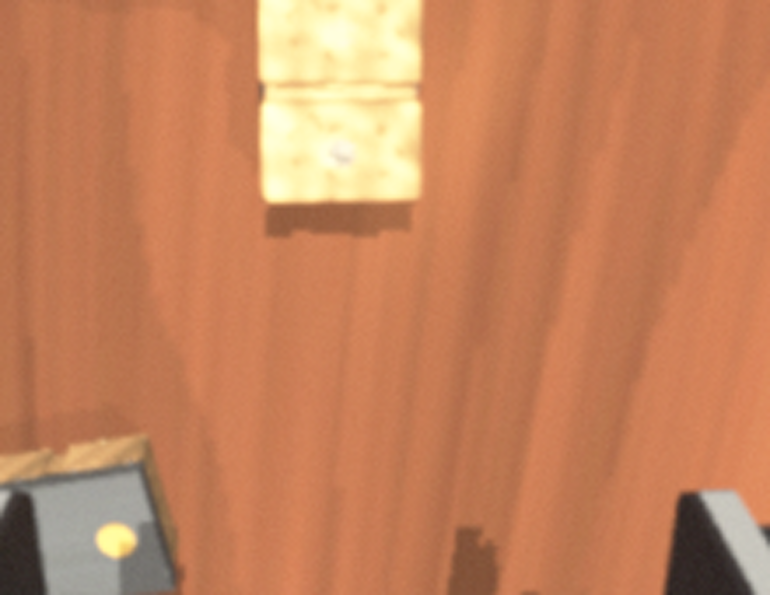

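```bash
python3 - <<'E'
from h import *
crop('w17',230,90,330,200,5,'c18')
E
```

```text
(no output)
```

View pics/c18.png

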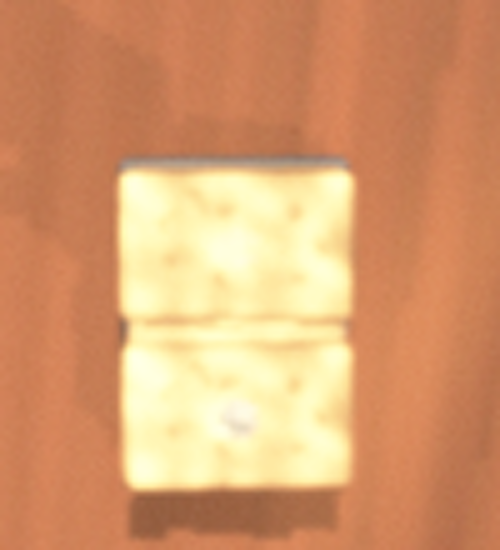

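```bash
python3 - <<'E'
from h import *
im,ci=load('w17')
q=np.array([at('wrist',(230+x/5,90+y/5),.026,ci)[:2] for x,y in [(118,168),(354,168),(354,492),(126,492)]])
d=q[1]+q[0]-q[2]-q[3]
print(q.mean(0),[np.linalg.norm(q[i]-q[i-1]).round(4) for i in range(4)],np.degrees(np.arctan2(d[1],d[0])))
go(*q.mean(0),.0235,np.arctan2(d[1],d[0])-np.pi/2)
E
```

```text
[ 0.56644338 -0.14101009] [np.float64(0.055), np.float64(0.0384), np.float64(0.0552), np.float64(0.0389)] 96.20345086284648
inc x -0.0022 y -0.0407 z 0.1449 spin -0.011 | alt spin 3.130 now [ 0.5669 -0.1776  0.1695] yaw 0.097 q6 -0.60 t 32.30
```

Call:
play_rows:
  increments:
    - {"gripper": 1,"x": -0.002,"y": -0.03,"z": 0.03,"spin": -0.011}
    - {"gripper": 1,"x": -0.002,"y": -0.041,"z": 0.08,"spin": -0.011}
    - {"gripper": 1,"x": -0.002,"y": -0.041,"z": 0.12,"spin": -0.011}
    - {"gripper": 1,"x": -0.002,"y": -0.041,"z": 0.14,"spin": -0.011}
    - {"gripper": 0.8,"x": -0.002,"y": -0.041,"z": 0.1445,"spin": -0.011}
    - {"gripper": 0.4,"x": -0.002,"y": -0.041,"z": 0.1445,"spin": -0.011}
    - {"gripper": 0,"x": -0.002,"y": -0.041,"z": 0.1445,"spin": -0.011}
    - {"gripper": 0,"x": -0.002,"y": -0.041,"z": 0.1445,"spin": -0.011}
  squeeze: 30

```text
time: 33.3
position: [0.5668, -0.1406, 0.0252]
eef_rot: [3.112, -0.037, 0.108]
contact_force: [-2.5, 1.5, 7.3]
opening: 0.464
```

Call:
play_rows:
  increments:
    - {"gripper": 0,"x": 0,"y": 0,"z": 0,"spin": 0}
    - {"gripper": 0,"x": 0,"y": 0,"z": 0,"spin": 0}
    - {"gripper": 0,"x": 0,"y": 0,"z": -0.02,"spin": 0}
    - {"gripper": 0,"x": 0,"y": 0,"z": -0.05,"spin": 0}
    - {"gripper": 0,"x": 0,"y": 0,"z": -0.09,"spin": 0}
    - {"gripper": 0,"x": 0,"y": 0,"z": -0.1,"spin": 0}
    - {"gripper": 0,"x": 0,"y": 0,"z": -0.1,"spin": 0}
    - {"gripper": 0,"x": 0,"y": 0,"z": -0.1,"spin": 0}

```text
time: 34.3
position: [0.5622, -0.1379, 0.1234]
eef_rot: [3.113, -0.035, 0.108]
contact_force: [-0.6, 0.3, -3.1]
opening: 0.463
```

```bash
python3 - <<'E'
from h import *
o=manip.get_obs();print(o['contact_force'],o['eef_rot'],o['opening'],o['position'])
snap('wrist','w19')
go(.4733,.1359,.14,np.radians(65.4))
E
```

```text
[-0.56151716  0.33466488 -3.11948455] [ 3.11340378 -0.03490186  0.10791494] 0.46349138901806375 [ 0.56220587 -0.13790756  0.12340502]
inc x -0.0583 y -0.2812 z -0.0265 spin -1.033 | alt spin 2.108 now [ 0.5623 -0.1379  0.1235] yaw 0.108 q6 -0.55 t 34.35
```

View pics/w19.png

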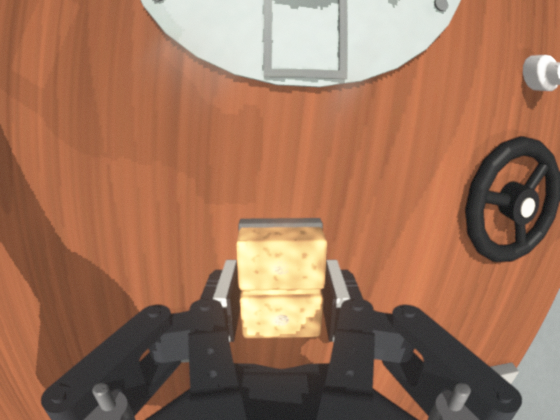

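Call:
play_rows:
  increments:
    - {"gripper": 0,"x": -0.009,"y": -0.045,"z": -0.02,"spin": -0.16}
    - {"gripper": 0,"x": -0.018,"y": -0.09,"z": -0.0265,"spin": -0.33}
    - {"gripper": 0,"x": -0.028,"y": -0.135,"z": -0.0265,"spin": -0.5}
    - {"gripper": 0,"x": -0.037,"y": -0.18,"z": -0.0265,"spin": -0.67}
    - {"gripper": 0,"x": -0.047,"y": -0.225,"z": -0.0265,"spin": -0.84}
    - {"gripper": 0,"x": -0.055,"y": -0.265,"z": -0.0265,"spin": -1.0}
    - {"gripper": 0,"x": -0.0583,"y": -0.2812,"z": -0.0265,"spin": -1.033}
    - {"gripper": 0,"x": -0.0583,"y": -0.2812,"z": -0.0265,"spin": -1.033}

```text
time: 35.35
position: [0.4732, 0.1363, 0.1395]
eef_rot: [3.098, 0.007, 1.14]
contact_force: [0.9, 0.6, -2.4]
opening: 0.458
```

```bash
python3 - <<'E'
from h import *
o=manip.get_obs();print(o['contact_force'],o['eef_rot'],o['opening'],o['position'])
snap('wrist','w20')
go(.4733,.1359,.05,np.radians(65.4))
E
```

```text
[ 0.94732777  0.55618343 -2.43728401] [3.09783286 0.00687934 1.14026016] 0.4584390965485307 [0.47315254 0.13628954 0.13946196]
inc x 0.0008 y -0.0043 z 0.0895 spin -0.002 | alt spin 3.139 now [0.4736 0.1356 0.1396] yaw 1.139 q6 -1.07 t 35.40
```

View pics/w20.png

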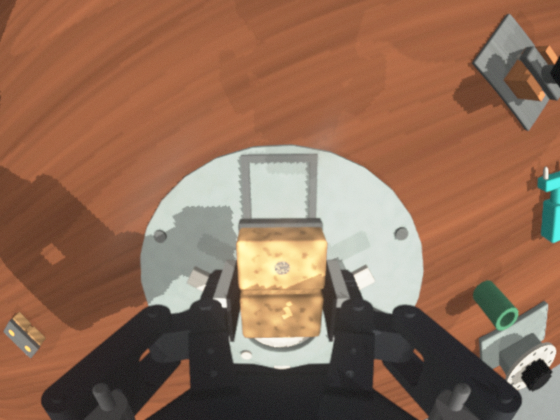

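Call:
play_rows:
  increments:
    - {"gripper": 0,"x": 0.001,"y": -0.002,"z": 0.03,"spin": -0.002}
    - {"gripper": 0,"x": 0.001,"y": -0.003,"z": 0.06,"spin": -0.002}
    - {"gripper": 0,"x": 0.001,"y": -0.004,"z": 0.085,"spin": -0.002}
    - {"gripper": 0,"x": 0.001,"y": -0.005,"z": 0.096,"spin": -0.002}
    - {"gripper": 0,"x": 0.001,"y": -0.005,"z": 0.102,"spin": -0.002}
    - {"gripper": 0,"x": 0.001,"y": -0.005,"z": 0.104,"spin": -0.002}
    - {"gripper": 0,"x": 0.001,"y": -0.005,"z": 0.1055,"spin": -0.002}
    - {"gripper": 0,"x": 0.001,"y": -0.005,"z": 0.1055,"spin": -0.002}

```text
time: 36.4
position: [0.4736, 0.136, 0.0344]
eef_rot: [3.097, 0.006, 1.141]
contact_force: [-0.5, -0.1, -3.0]
opening: 0.464
```

```bash
python3 - <<'E'
from h import *
o=manip.get_obs();print(o['contact_force'],o['eef_rot'],o['opening'],o['position'])
snap('wrist','w21')
E
```

```text
[-0.53159263 -0.08371539 -3.03126329] [3.09670719 0.00648891 1.14099684] 0.46388891172922536 [0.47358212 0.13599311 0.03435431]
```

View pics/w21.png

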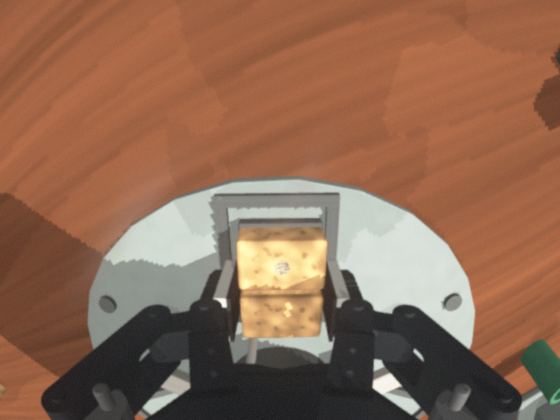

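Call:
play_rows:
  increments:
    - {"gripper": 0,"x": 0,"y": 0,"z": 0.001,"spin": 0}
    - {"gripper": 0,"x": 0,"y": 0,"z": 0.002,"spin": 0}
    - {"gripper": 0.5,"x": 0,"y": 0,"z": 0.002,"spin": 0}
    - {"gripper": 0.55,"x": 0,"y": 0,"z": 0.001,"spin": 0}
    - {"gripper": 0.55,"x": 0,"y": 0,"z": -0.01,"spin": 0}
    - {"gripper": 0.55,"x": 0,"y": 0,"z": -0.04,"spin": 0}
    - {"gripper": 0.7,"x": 0,"y": 0,"z": -0.08,"spin": 0}
    - {"gripper": 1,"x": 0,"y": 0,"z": -0.1,"spin": 0}

```text
time: 37.45
position: [0.4702, 0.1386, 0.1368]
eef_rot: [3.094, 0.005, 1.141]
contact_force: [-0.0, 0.3, -1.0]
opening: 0.886
```

```bash
python3 - <<'E'
from h import *
o=manip.get_obs();print(o['contact_force'],o['eef_rot'],o['opening'],o['position'])
snap('wrist','w22');snap('top','t22')
E
```

```text
[-0.04653112  0.31135856 -1.01953123] [3.09389832 0.00494943 1.14125131] 0.8855504926344748 [0.47015936 0.13863503 0.13684772]
```

View pics/w22.png

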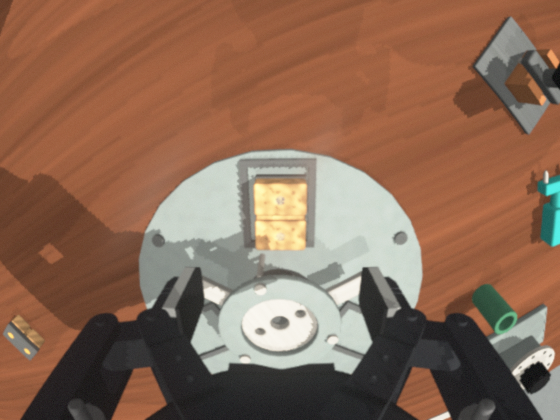

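View pics/t22.png

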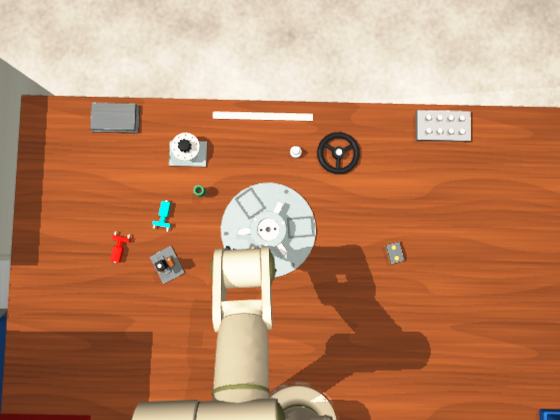

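```bash
python3 - <<'E'
from h import *
crop('w10',180,190,390,350,3.6,'c20')
o=manip.get_obs()
from scipy.spatial.transform import Rotation as Ro
print(Ro.from_euler('xyz',o['eef_rot']).as_matrix()[:,2], o['position'])
go(.43,-.255,.19,np.radians(-74.5))
E
```

```text
[ 0.0430281  -0.02429225 -0.99877849] [0.47056598 0.13867169 0.13669396]
inc x -0.3750 y 0.1294 z -0.0454 spin 2.442 | alt spin -0.700 now [0.4706 0.1387 0.1367] yaw 1.141 q6 -1.07 t 37.55
```

View pics/c20.png

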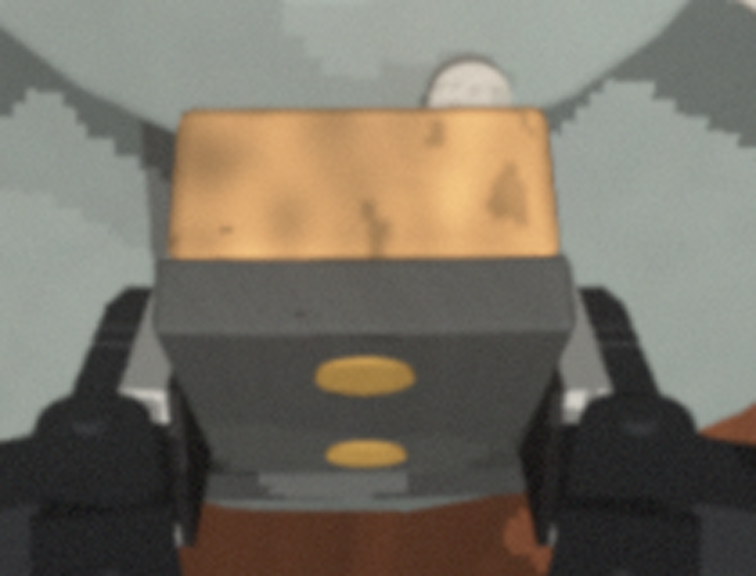

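```bash
python3 - <<'E'
from fit import *
im,ci=load('w10')
pos=np.array([.5695,.0143,.0482]);rot=[3.1343,-.0211,.0943]
c=lambda x,y:(180+x/3.6,190+y/3.6)
s=fit(ci,pos,rot,[c(182,110),c(546,110),c(157,330),c(574,330),c(205,475),c(525,475)],[(1,-1,-1),(1,-1,1),(1,1,-1),(1,1,1),(-1,1,-1),(-1,1,1)])
print(s.x,np.degrees(s.x[3]),s.fun.round(1))
E
```

```text
[ 0.00104716 -0.00842922 -0.00129203  0.65949327] 37.78618127264502 [-0.9 -1.3  1.5 -1.2  0.2  0.5 -0.5  0.6  4.5  0.7 -4.9  0.8]
```

Call:
play_rows:
  increments:
    - {"gripper": 1,"x": -0.03,"y": 0.01,"z": -0.03,"spin": 0.17}
    - {"gripper": 1,"x": -0.08,"y": 0.025,"z": -0.045,"spin": 0.34}
    - {"gripper": 1,"x": -0.13,"y": 0.045,"z": -0.045,"spin": 0.51}
    - {"gripper": 1,"x": -0.18,"y": 0.065,"z": -0.045,"spin": 0.68}
    - {"gripper": 1,"x": -0.23,"y": 0.085,"z": -0.045,"spin": 0.85}
    - {"gripper": 1,"x": -0.28,"y": 0.1,"z": -0.045,"spin": 1.02}
    - {"gripper": 1,"x": -0.33,"y": 0.115,"z": -0.045,"spin": 1.19}
    - {"gripper": 1,"x": -0.34,"y": 0.12,"z": -0.045,"spin": 1.3}

```text
time: 38.55
position: [0.4353, -0.2219, 0.1881]
eef_rot: [3.125, -0.045, -0.166]
contact_force: [-0.1, -0.3, -0.6]
opening: 1.0
```

```bash
python3 - <<'E'
from h import *
print(manip.get_obs()['eef_rot'])
go(.441,-.29,.19,np.radians(-74.5))
E
```

```text
[ 3.1248896  -0.04543864 -0.16613736]
inc x 0.0170 y 0.0662 z -0.0000 spin 1.134 | alt spin -2.007 now [ 0.4353 -0.2219  0.1881] yaw -0.166 q6 -0.56 t 38.55
```

Call:
play_rows:
  increments:
    - {"gripper": 1,"x": 0.003,"y": 0.012,"z": 0,"spin": 0.17}
    - {"gripper": 1,"x": 0.006,"y": 0.024,"z": 0,"spin": 0.34}
    - {"gripper": 1,"x": 0.009,"y": 0.036,"z": 0,"spin": 0.51}
    - {"gripper": 1,"x": 0.012,"y": 0.048,"z": 0,"spin": 0.68}
    - {"gripper": 1,"x": 0.015,"y": 0.06,"z": 0,"spin": 0.85}
    - {"gripper": 1,"x": 0.017,"y": 0.066,"z": 0,"spin": 1.02}
    - {"gripper": 1,"x": 0.017,"y": 0.066,"z": 0,"spin": 1.134}
    - {"gripper": 1,"x": 0.017,"y": 0.066,"z": 0,"spin": 1.134}

```text
time: 39.55
position: [0.4409, -0.2897, 0.1892]
eef_rot: [-3.108, -0.033, -1.3]
contact_force: [-0.1, -0.0, 0.6]
opening: 1.001
```

```bash
python3 - <<'E'
from h import *
print(manip.get_obs()['eef_rot'])
snap('wrist','w23');crop('w23',200,90,360,230,4.5,'c23')
E
```

```text
[-3.10818428 -0.03306927 -1.30016368]
```

View pics/w23.png

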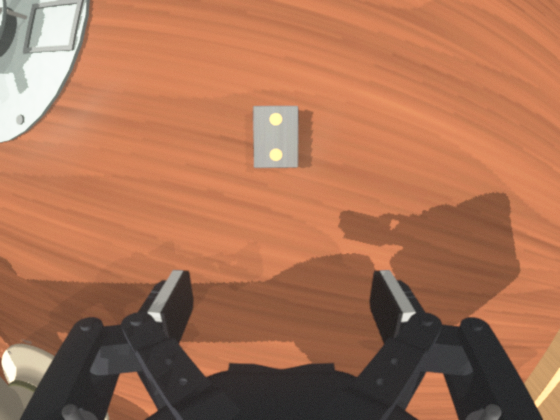

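View pics/c23.png

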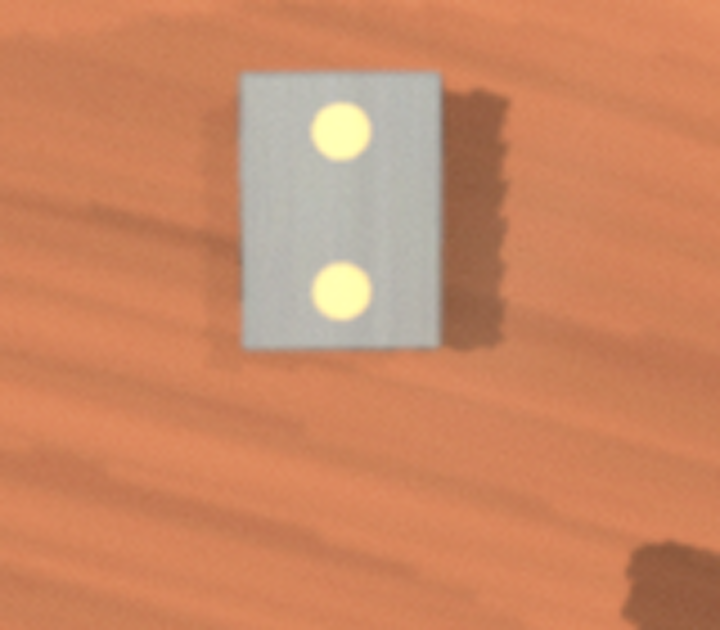

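```bash
python3 - <<'E'
from h import *
im,ci=load('w23')
q=np.array([at('wrist',(200+x/4.5,90+y/4.5),.026,ci)[:2] for x,y in [(240,73),(441,73),(440,348),(243,348)]])
d=q[1]+q[0]-q[2]-q[3]; d/=np.linalg.norm(d);m=q.mean(0)
print(m,[np.linalg.norm(q[i]-q[i-1]).round(4) for i in range(4)],np.degrees(np.arctan2(d[1],d[0])))
g=m-.020*d
go(*g,.0225,np.arctan2(d[1],d[0])-np.pi/2)
E
```

```text
[ 0.49943343 -0.27379358] [np.float64(0.0551), np.float64(0.0394), np.float64(0.0552), np.float64(0.0396)] 15.687558910883611
inc x -0.0050 y -0.0350 z 0.1680 spin -0.002 | alt spin 3.140 now [ 0.4409 -0.2896  0.1893] yaw -1.299 q6 0.48 t 39.60
```

Call:
play_rows:
  increments:
    - {"gripper": 1,"x": -0.005,"y": -0.035,"z": 0.04,"spin": -0.002}
    - {"gripper": 1,"x": -0.005,"y": -0.035,"z": 0.09,"spin": -0.002}
    - {"gripper": 1,"x": -0.005,"y": -0.035,"z": 0.14,"spin": -0.002}
    - {"gripper": 0.8,"x": -0.005,"y": -0.035,"z": 0.162,"spin": -0.002}
    - {"gripper": 0.6,"x": -0.005,"y": -0.035,"z": 0.168,"spin": -0.002}
    - {"gripper": 0.3,"x": -0.005,"y": -0.035,"z": 0.168,"spin": -0.002}
    - {"gripper": 0,"x": -0.005,"y": -0.035,"z": 0.168,"spin": -0.002}
    - {"gripper": 0,"x": -0.005,"y": -0.035,"z": 0.168,"spin": -0.002}
  squeeze: 20

```text
time: 40.6
position: [0.4803, -0.2794, 0.0232]
eef_rot: [-3.108, -0.034, -1.296]
contact_force: [-0.6, 0.8, -2.3]
opening: 0.47
```

Call:
play_rows:
  increments:
    - {"gripper": 0,"x": 0,"y": 0,"z": 0,"spin": 0}
    - {"gripper": 0,"x": 0,"y": 0,"z": 0,"spin": 0}
    - {"gripper": 0,"x": 0,"y": 0,"z": -0.02,"spin": 0}
    - {"gripper": 0,"x": 0,"y": 0,"z": -0.05,"spin": 0}
    - {"gripper": 0,"x": 0,"y": 0,"z": -0.09,"spin": 0}
    - {"gripper": 0,"x": 0,"y": 0,"z": -0.105,"spin": 0}
    - {"gripper": 0,"x": 0,"y": 0,"z": -0.105,"spin": 0}
    - {"gripper": 0,"x": 0,"y": 0,"z": -0.105,"spin": 0}

```text
time: 41.6
position: [0.4754, -0.2765, 0.1265]
eef_rot: [-3.109, -0.032, -1.296]
contact_force: [-0.0, -0.1, -2.1]
opening: 0.467
```

```bash
python3 - <<'E'
from h import *
o=manip.get_obs();print(o['contact_force'],o['eef_rot'],o['opening'],o['position'])
snap('wrist','w24')
c=np.array([.5597,.0964]);u=np.array([np.cos(np.radians(-84.6)),np.sin(np.radians(-84.6))])
print(c+u*.087); go(*(c+u*.087),.125,.094)
E
```

```text
[-0.01766373 -0.14593168 -2.06732314] [-3.10901167 -0.03211571 -1.29647083] 0.4669159866659166 [ 0.47541529 -0.27647608  0.12654395]
[0.56788742 0.00978611]
inc x -0.2504 y -0.1667 z -0.0011 spin -1.390 | alt spin 1.751 now [ 0.4754 -0.2765  0.1265] yaw -1.296 q6 0.54 t 41.65
```

View pics/w24.png

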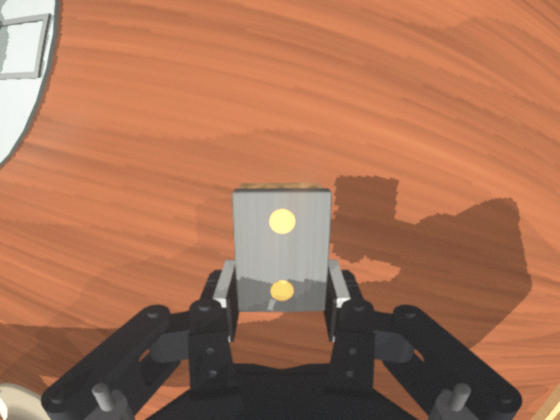

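Call:
play_rows:
  increments:
    - {"gripper": 0,"x": -0.03,"y": -0.02,"z": 0,"spin": -0.175}
    - {"gripper": 0,"x": -0.065,"y": -0.043,"z": 0,"spin": -0.35}
    - {"gripper": 0,"x": -0.1,"y": -0.067,"z": 0,"spin": -0.525}
    - {"gripper": 0,"x": -0.135,"y": -0.09,"z": 0,"spin": -0.7}
    - {"gripper": 0,"x": -0.17,"y": -0.113,"z": 0,"spin": -0.875}
    - {"gripper": 0,"x": -0.205,"y": -0.137,"z": 0,"spin": -1.05}
    - {"gripper": 0,"x": -0.235,"y": -0.157,"z": 0,"spin": -1.22}
    - {"gripper": 0,"x": -0.25,"y": -0.167,"z": 0,"spin": -1.39}

```text
time: 42.65
position: [0.5683, 0.0113, 0.1225]
eef_rot: [3.117, -0.035, 0.102]
contact_force: [-0.1, -0.9, -3.3]
opening: 0.466
```

```bash
python3 - <<'E'
from h import *
o=manip.get_obs();print(o['contact_force'],o['eef_rot'],o['opening'],o['position'])
go(.5679,.0098,.082,.094)
E
```

```text
[-0.11962327 -0.88026501 -3.30496206] [ 3.11655966 -0.03548155  0.10186574] 0.4661364805224956 [0.56830608 0.01129605 0.1225427 ]
inc x -0.0020 y 0.0004 z 0.0405 spin 0.008 | alt spin -3.134 now [0.5683 0.0113 0.1225] yaw 0.102 q6 -0.28 t 42.65
```

Call:
play_rows:
  increments:
    - {"gripper": 0,"x": -0.002,"y": 0,"z": 0.005,"spin": 0.008}
    - {"gripper": 0,"x": -0.002,"y": 0,"z": 0.015,"spin": 0.008}
    - {"gripper": 0,"x": -0.002,"y": 0,"z": 0.025,"spin": 0.008}
    - {"gripper": 0,"x": -0.002,"y": 0,"z": 0.035,"spin": 0.008}
    - {"gripper": 0,"x": -0.002,"y": 0,"z": 0.04,"spin": 0.008}
    - {"gripper": 0,"x": -0.002,"y": 0,"z": 0.04,"spin": 0.008}
    - {"gripper": 0,"x": -0.002,"y": 0,"z": 0.04,"spin": 0.008}
    - {"gripper": 0,"x": -0.002,"y": 0,"z": 0.04,"spin": 0.008}

```text
time: 43.65
position: [0.568, 0.0102, 0.0829]
eef_rot: [3.117, -0.036, 0.094]
contact_force: [1.0, -1.2, -2.5]
opening: 0.467
```

```bash
python3 - <<'E'
from h import *
o=manip.get_obs();print(o['contact_force'],o['eef_rot'],o['opening'],o['position'])
snap('wrist','w25')
E
```

```text
[ 0.99229782 -1.23166594 -2.5232981 ] [ 3.11663046 -0.03643457  0.09385031] 0.4672458962463485 [0.56800223 0.01023937 0.08287985]
```

View pics/w25.png

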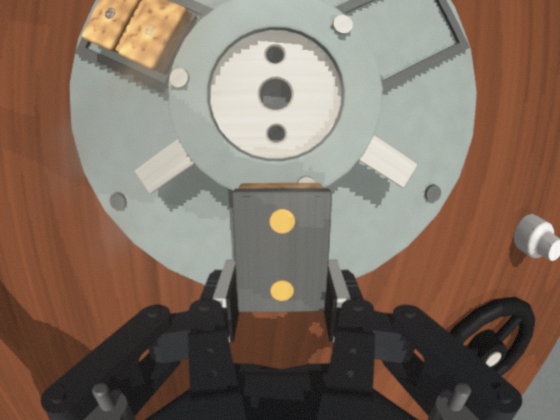

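Call:
play_rows:
  increments:
    - {"gripper": 0,"x": 0,"y": 0.001,"z": 0.006,"spin": 0}
    - {"gripper": 0,"x": 0,"y": 0.002,"z": 0.011,"spin": 0}
    - {"gripper": 0,"x": 0,"y": 0.003,"z": 0.016,"spin": 0}
    - {"gripper": 0,"x": 0,"y": 0.004,"z": 0.021,"spin": 0}
    - {"gripper": 0,"x": 0,"y": 0.004,"z": 0.026,"spin": 0}
    - {"gripper": 0,"x": 0,"y": 0.004,"z": 0.03,"spin": 0}
    - {"gripper": 0,"x": 0,"y": 0.003,"z": 0.033,"spin": 0}
    - {"gripper": 0,"x": 0,"y": 0.003,"z": 0.033,"spin": 0}

```text
time: 44.7
position: [0.5698, 0.0056, 0.05]
eef_rot: [3.115, -0.037, 0.094]
contact_force: [-0.6, -6.5, 2.6]
opening: 0.466
```

```bash
python3 - <<'E'
from h import *
o=manip.get_obs();print(o['contact_force'],o['eef_rot'],o['opening'],o['position'])
snap('wrist','w26');crop('w26',180,190,390,350,3.6,'c26')
E
```

```text
[-0.63932491 -6.481281    2.6012235 ] [ 3.11513481 -0.03675173  0.09393498] 0.46601070801744193 [0.56980214 0.00558265 0.04998627]
```

View pics/c26.png

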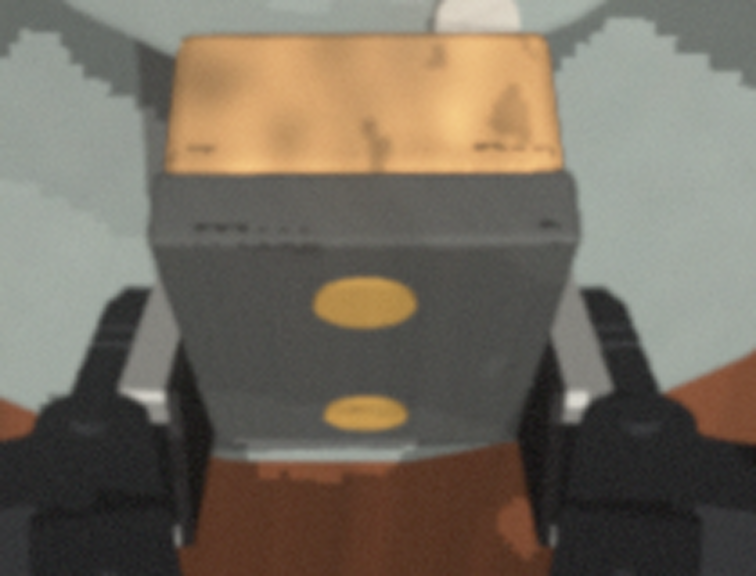

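Call:
play_rows:
  increments:
    - {"gripper": 0,"x": 0,"y": -0.001,"z": 0.003,"spin": 0}
    - {"gripper": 0,"x": 0,"y": -0.003,"z": 0.005,"spin": 0}
    - {"gripper": 0,"x": 0,"y": -0.005,"z": 0.007,"spin": 0}
    - {"gripper": 0,"x": 0,"y": -0.007,"z": 0.008,"spin": 0}
    - {"gripper": 0,"x": 0,"y": -0.009,"z": 0.009,"spin": 0}
    - {"gripper": 0,"x": 0,"y": -0.01,"z": 0.009,"spin": 0}
    - {"gripper": 0,"x": 0,"y": -0.01,"z": 0.009,"spin": 0}
    - {"gripper": 0,"x": 0,"y": -0.01,"z": 0.009,"spin": 0}

```text
time: 45.75
position: [0.5702, 0.0112, 0.0412]
eef_rot: [3.108, -0.038, 0.094]
contact_force: [-2.4, -26.0, 2.7]
opening: 0.466
```

```bash
python3 - <<'E'
from h import *
o=manip.get_obs();print(o['contact_force'],o['eef_rot'],o['opening'],o['position'])
snap('wrist','w27');crop('w27',180,190,390,350,3.6,'c27')
E
```

```text
[ -2.38952559 -25.96993045   2.65305822] [ 3.10849355 -0.03804952  0.09434393] 0.4660950855066919 [0.57019184 0.01117123 0.04120177]
```

View pics/c27.png

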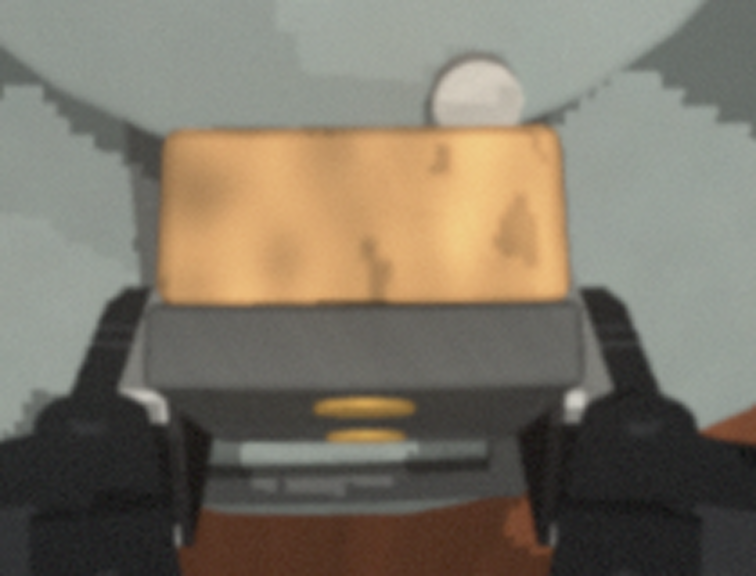

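```bash
python3 - <<'E'
from fit import *
im,ci=load('w27')
pos=np.array([.5702,.0112,.0412]);rot=[3.1085,-.0380,.0943]
c=lambda x,y:(180+x/3.6,190+y/3.6)
s=fit(ci,pos,rot,[c(165,128),c(562,128),c(148,388),c(580,388)],[(1,-1,-1),(1,-1,1),(1,1,-1),(1,1,1)])
print(s.x,np.degrees(s.x[3]),s.fun.round(1))
E
```

```text
[ 0.0008597  -0.01076489 -0.00534815  0.8263545 ] 47.346625114160204 [-0.4  0.1  0.6  0.3  0.1 -0.3 -0.3 -0.1]
```

Call:
play_rows:
  increments:
    - {"gripper": 0,"x": 0,"y": 0.001,"z": 0,"spin": 0}
    - {"gripper": 0,"x": 0,"y": 0.001,"z": 0,"spin": 0}
    - {"gripper": 0.55,"x": 0,"y": 0.001,"z": 0,"spin": 0}
    - {"gripper": 0.55,"x": 0,"y": 0.001,"z": 0,"spin": 0}
    - {"gripper": 0.6,"x": 0,"y": 0.001,"z": 0,"spin": 0}
    - {"gripper": 0.6,"x": 0,"y": 0.001,"z": 0,"spin": 0}
    - {"gripper": 0.6,"x": 0,"y": 0.001,"z": 0,"spin": 0}
    - {"gripper": 0.6,"x": 0,"y": 0.001,"z": 0,"spin": 0}

```text
time: 46.8
position: [0.5703, 0.0102, 0.0413]
eef_rot: [3.109, -0.038, 0.094]
contact_force: [-0.2, 0.4, 1.6]
opening: 0.601
```

```bash
python3 - <<'E'
from h import *
o=manip.get_obs();print(o['contact_force'],o['eef_rot'],o['opening'],o['position'])
snap('wrist','w28');crop('w28',180,180,390,360,3.3,'c28')
E
```

```text
[-0.19614419  0.36763944  1.58119299] [ 3.10852369 -0.03808491  0.09425938] 0.6006597315828082 [0.57028825 0.0101802  0.04125493]
```

View pics/c28.png

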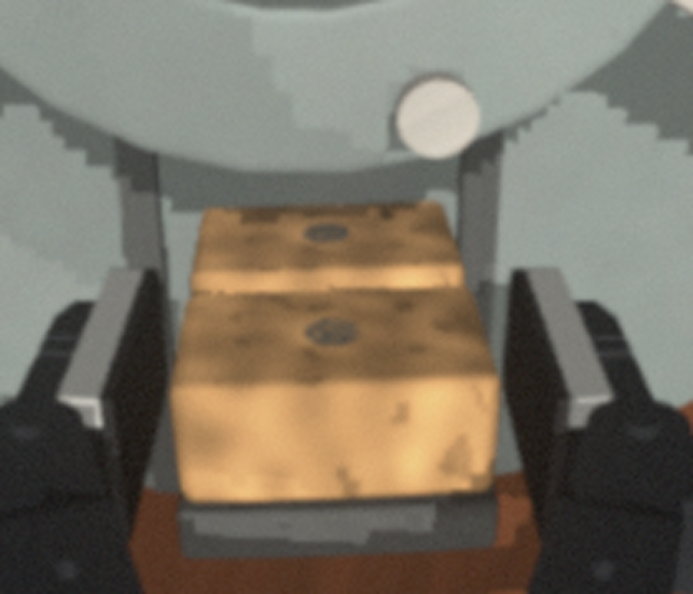

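```bash
python3 - <<'E'
from fit import *
im,ci=load('w28')
o=manip.get_obs()
c=lambda x,y:(180+x/3.3,180+y/3.3)
s=fit(ci,o['position'],o['eef_rot'],[c(172,382),c(498,377),c(205,206),c(447,206),c(182,555),c(495,550)],[(1,-1,-1),(1,-1,1),(-1,-1,-1),(-1,-1,1),(1,1,-1),(1,1,1)])
print(s.x,np.degrees(s.x[3]),s.fun.round(1))
E
```

```text
[9.73175758e-04 3.14143096e-03 8.61940902e-03 1.53643575e+00] 88.03128407249304 [-2.2 -0.3  1.6  1.4  2.5  0.4  2.3  0.5 -0.8 -1.8 -2.2 -0.2]
```

Call:
play_rows:
  increments:
    - {"gripper": 0.6,"x": 0.001,"y": 0.003,"z": 0,"spin": 0}
    - {"gripper": 0.3,"x": 0.001,"y": 0.003,"z": 0,"spin": 0}
    - {"gripper": 0,"x": 0.001,"y": 0.003,"z": 0,"spin": 0}
    - {"gripper": 0,"x": 0.001,"y": 0.003,"z": 0,"spin": 0}
    - {"gripper": 0,"x": 0.001,"y": 0.003,"z": 0,"spin": 0}
    - {"gripper": 0,"x": 0.001,"y": 0.003,"z": -0.015,"spin": 0}
    - {"gripper": 0,"x": 0.001,"y": 0.003,"z": -0.035,"spin": 0}
    - {"gripper": 0,"x": 0.001,"y": 0.003,"z": -0.035,"spin": 0}
  squeeze: 25

```text
time: 47.85
position: [0.5709, 0.0084, 0.0779]
eef_rot: [3.108, -0.041, 0.094]
contact_force: [0.6, 0.5, -1.7]
opening: 0.467
```

```bash
python3 - <<'E'
from h import *
o=manip.get_obs();print(o['contact_force'],o['eef_rot'],o['opening'],o['position'])
go(.56,-.105,.034,.094)
E
```

```text
[ 0.55395069  0.48308843 -1.68119649] [ 3.10783916 -0.04136366  0.09432493] 0.46709506982361415 [0.57088252 0.00835034 0.07791522]
inc x -0.0233 y 0.1103 z 0.0467 spin 0.000 | alt spin -3.141 now [0.5709 0.0084 0.0779] yaw 0.094 q6 -0.26 t 47.85
```

Call:
play_rows:
  increments:
    - {"gripper": 0,"x": -0.005,"y": 0.025,"z": 0,"spin": 0}
    - {"gripper": 0,"x": -0.013,"y": 0.065,"z": 0.002,"spin": 0}
    - {"gripper": 0,"x": -0.023,"y": 0.11,"z": 0.005,"spin": 0}
    - {"gripper": 0,"x": -0.023,"y": 0.11,"z": 0.025,"spin": 0}
    - {"gripper": 0,"x": -0.023,"y": 0.11,"z": 0.04,"spin": 0}
    - {"gripper": 0,"x": -0.023,"y": 0.11,"z": 0.0455,"spin": 0}
    - {"gripper": 0,"x": -0.023,"y": 0.11,"z": 0.0465,"spin": 0}
    - {"gripper": 0,"x": -0.023,"y": 0.11,"z": 0.0465,"spin": 0}

```text
time: 48.85
position: [0.5605, -0.1043, 0.0346]
eef_rot: [3.108, -0.042, 0.095]
contact_force: [0.2, -0.2, -2.1]
opening: 0.473
```

Call:
play_rows:
  increments:
    - {"gripper": 0.4,"x": 0,"y": 0,"z": 0.001,"spin": 0}
    - {"gripper": 0.55,"x": 0,"y": 0,"z": 0.001,"spin": 0}
    - {"gripper": 0.6,"x": 0,"y": 0,"z": 0.001,"spin": 0}
    - {"gripper": 0.6,"x": 0,"y": 0,"z": 0.001,"spin": 0}
    - {"gripper": 0.6,"x": 0,"y": -0.001,"z": -0.02,"spin": 0}
    - {"gripper": 0.6,"x": -0.002,"y": -0.002,"z": -0.05,"spin": 0}
    - {"gripper": 0.6,"x": -0.003,"y": -0.003,"z": -0.08,"spin": 0}
    - {"gripper": 0.6,"x": -0.003,"y": -0.003,"z": -0.08,"spin": 0}

```text
time: 49.85
position: [0.5545, -0.0995, 0.1162]
eef_rot: [3.105, -0.046, 0.095]
contact_force: [-0.3, 0.3, -1.0]
opening: 0.601
```

```bash
python3 - <<'E'
from h import *
o=manip.get_obs();print(o['contact_force'],o['eef_rot'],o['opening'],o['position'])
snap('wrist','w29')
E
```

```text
[-0.27550263  0.29738379 -1.00984381] [ 3.10549931 -0.04591045  0.09521311] 0.6010236923661356 [ 0.5544569  -0.09949666  0.11624806]
```

View pics/w29.png

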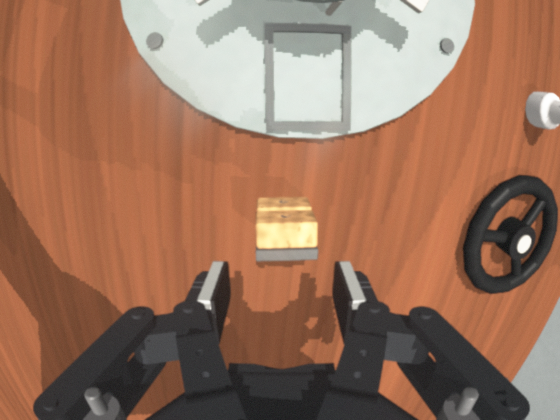

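Call:
play_rows:
  increments:
    - {"gripper": 0,"x": 0.004,"y": -0.025,"z": 0,"spin": 0}
    - {"gripper": 0,"x": 0.004,"y": -0.047,"z": 0,"spin": 0}
    - {"gripper": 0,"x": 0.004,"y": -0.047,"z": 0.02,"spin": 0}
    - {"gripper": 0,"x": 0.004,"y": -0.047,"z": 0.04,"spin": 0}
    - {"gripper": 0,"x": 0.004,"y": -0.047,"z": 0.053,"spin": 0}
    - {"gripper": 0,"x": 0.004,"y": -0.042,"z": 0.053,"spin": 0}
    - {"gripper": 0,"x": 0.004,"y": -0.035,"z": 0.053,"spin": 0}
    - {"gripper": 0,"x": 0.004,"y": -0.028,"z": 0.053,"spin": 0}

```text
time: 50.9
position: [0.558, -0.0735, 0.0617]
eef_rot: [3.106, -0.045, 0.095]
contact_force: [0.6, -0.3, -0.4]
opening: -0.001
```

Call:
play_rows:
  increments:
    - {"gripper": 0,"x": 0,"y": 0.005,"z": 0,"spin": 0}
    - {"gripper": 0,"x": 0,"y": 0.01,"z": 0,"spin": 0}
    - {"gripper": 0,"x": 0,"y": 0.015,"z": 0,"spin": 0}
    - {"gripper": 0,"x": 0,"y": 0.02,"z": 0,"spin": 0}
    - {"gripper": 0,"x": 0,"y": 0.025,"z": 0,"spin": 0}
    - {"gripper": 0,"x": 0,"y": 0.03,"z": 0,"spin": 0}
    - {"gripper": 0,"x": 0,"y": 0.036,"z": 0,"spin": 0}
    - {"gripper": 0,"x": 0,"y": 0.038,"z": 0,"spin": 0}

```text
time: 51.9
position: [0.5616, -0.1117, 0.063]
eef_rot: [3.106, -0.045, 0.094]
contact_force: [0.2, 0.2, 0.6]
opening: 0.001
```

Call:
play_rows:
  increments:
    - {"gripper": 0,"x": 0,"y": 0,"z": -0.03,"spin": 0}
    - {"gripper": 0.5,"x": 0,"y": 0,"z": -0.07,"spin": 0}
    - {"gripper": 1,"x": 0,"y": 0,"z": -0.1,"spin": 0}
    - {"gripper": 1,"x": 0,"y": 0.04,"z": -0.1,"spin": 0}
    - {"gripper": 1,"x": 0,"y": 0.07,"z": -0.1,"spin": 0}
    - {"gripper": 1,"x": 0,"y": 0.07,"z": -0.1,"spin": 0}
    - {"gripper": 1,"x": 0,"y": 0.07,"z": -0.1,"spin": 0}
    - {"gripper": 1,"x": 0,"y": 0.07,"z": -0.1,"spin": 0}

```text
time: 52.9
position: [0.5632, -0.1773, 0.1653]
eef_rot: [3.106, -0.044, 0.095]
contact_force: [0.9, -0.3, -0.4]
opening: 0.999
```

```bash
python3 - <<'E'
from h import *
o=manip.get_obs();print(o['contact_force'],o['eef_rot'],o['opening'],o['position'])
snap('wrist','w30');crop('w30',200,60,360,220,4,'c30')
E
```

```text
[ 0.9025467  -0.31637464 -0.42299515] [ 3.1064662  -0.04438047  0.09544969] 0.9994719680043618 [ 0.5632473  -0.1773299   0.16529107]
```

View pics/c30.png

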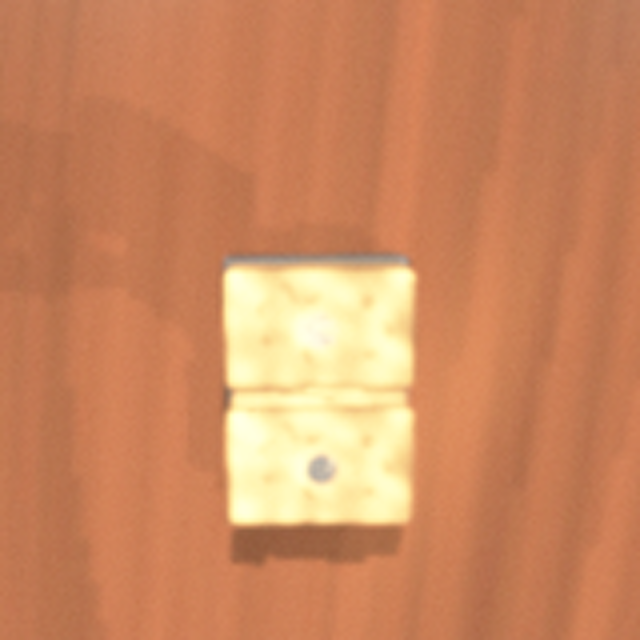

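```bash
python3 - <<'E'
from h import *
im,ci=load('w30')
q=np.array([at('wrist',(200+x/4,60+y/4),.026,ci)[:2] for x,y in [(224,266),(414,266),(412,524),(229,524)]])
d=q[1]+q[0]-q[2]-q[3]
print(q.mean(0),[np.linalg.norm(q[i]-q[i-1]).round(4) for i in range(4)],np.degrees(np.arctan2(d[1],d[0])))
go(*q.mean(0),.025,np.arctan2(d[1],d[0])-np.pi/2)
E
```

```text
[ 0.56613761 -0.14298951] [np.float64(0.054), np.float64(0.0381), np.float64(0.0543), np.float64(0.0385)] 95.84254460625354
inc x -0.0002 y -0.0389 z 0.1392 spin -0.006 | alt spin 3.135 now [ 0.5633 -0.1774  0.1653] yaw 0.096 q6 -0.60 t 52.95
```

Call:
play_rows:
  increments:
    - {"gripper": 1,"x": 0,"y": -0.03,"z": 0.03,"spin": -0.006}
    - {"gripper": 1,"x": 0,"y": -0.039,"z": 0.08,"spin": -0.006}
    - {"gripper": 1,"x": 0,"y": -0.039,"z": 0.12,"spin": -0.006}
    - {"gripper": 1,"x": 0,"y": -0.039,"z": 0.135,"spin": -0.006}
    - {"gripper": 0.8,"x": 0,"y": -0.039,"z": 0.139,"spin": -0.006}
    - {"gripper": 0.4,"x": 0,"y": -0.039,"z": 0.139,"spin": -0.006}
    - {"gripper": 0,"x": 0,"y": -0.039,"z": 0.139,"spin": -0.006}
    - {"gripper": 0,"x": 0,"y": -0.039,"z": 0.139,"spin": -0.006}
  squeeze: 30

```text
time: 53.95
position: [0.5666, -0.1431, 0.0268]
eef_rot: [3.105, -0.046, 0.102]
contact_force: [-1.4, 0.4, 7.3]
opening: 0.463
```

Call:
play_rows:
  increments:
    - {"gripper": 0,"x": 0,"y": 0,"z": 0,"spin": 0}
    - {"gripper": 0,"x": 0,"y": 0,"z": 0,"spin": 0}
    - {"gripper": 0,"x": 0,"y": 0,"z": -0.02,"spin": 0}
    - {"gripper": 0,"x": 0,"y": 0,"z": -0.05,"spin": 0}
    - {"gripper": 0,"x": 0,"y": 0,"z": -0.06,"spin": 0}
    - {"gripper": 0,"x": 0,"y": 0,"z": -0.06,"spin": 0}
    - {"gripper": 0,"x": 0,"y": 0,"z": -0.06,"spin": 0}
    - {"gripper": 0,"x": 0,"y": 0,"z": -0.06,"spin": 0}

```text
time: 54.95
position: [0.5634, -0.1411, 0.0857]
eef_rot: [3.106, -0.045, 0.101]
contact_force: [0.8, -1.2, -2.5]
opening: 0.46
```

```bash
python3 - <<'E'
from h import *
o=manip.get_obs();print(o['contact_force'],o['eef_rot'],o['opening'],o['position'])
snap('wrist','w31')
go(.5686,.0016,.075,.096)
E
```

```text
[ 0.82859423 -1.23290832 -2.53646344] [ 3.10568851 -0.04460699  0.10146835] 0.46036299304074124 [ 0.56337683 -0.14112824  0.08571387]
inc x 0.0191 y -0.1418 z 0.0067 spin 0.005 | alt spin -3.136 now [ 0.5634 -0.1412  0.0859] yaw 0.101 q6 -0.54 t 55.00
```

View pics/w31.png

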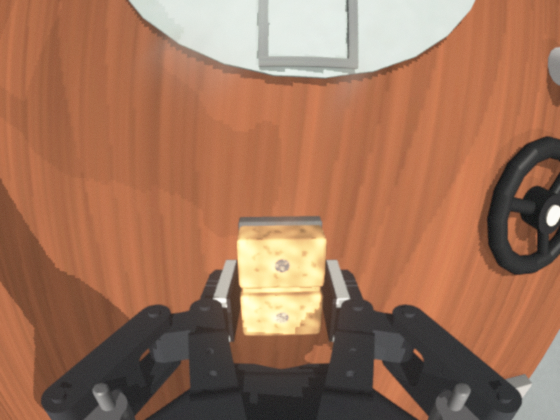

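Call:
play_rows:
  increments:
    - {"gripper": 0,"x": 0.006,"y": -0.04,"z": 0,"spin": 0.005}
    - {"gripper": 0,"x": 0.012,"y": -0.09,"z": 0,"spin": 0.005}
    - {"gripper": 0,"x": 0.019,"y": -0.142,"z": 0.004,"spin": 0.005}
    - {"gripper": 0,"x": 0.019,"y": -0.142,"z": 0.007,"spin": 0.005}
    - {"gripper": 0,"x": 0.019,"y": -0.142,"z": 0.015,"spin": 0.005}
    - {"gripper": 0,"x": 0.019,"y": -0.142,"z": 0.022,"spin": 0.005}
    - {"gripper": 0,"x": 0.019,"y": -0.142,"z": 0.022,"spin": 0.005}
    - {"gripper": 0,"x": 0.019,"y": -0.142,"z": 0.022,"spin": 0.005}

```text
time: 56.0
position: [0.5693, 0.0007, 0.0597]
eef_rot: [3.106, -0.045, 0.096]
contact_force: [-0.1, 1.1, -2.9]
opening: 0.461
```

```bash
python3 - <<'E'
from h import *
o=manip.get_obs();print(o['contact_force'],o['eef_rot'],o['opening'],o['position'])
snap('wrist','w32')
go(.5686,.0016,.035,.096)
E
```

```text
[-0.05287594  1.11328259 -2.8860675 ] [ 3.10573718 -0.04514856  0.09559453] 0.46105503841388185 [0.56933443 0.00071319 0.05969385]
inc x -0.0018 y -0.0017 z 0.0247 spin -0.000 | alt spin 3.141 now [0.5694 0.0008 0.0598] yaw 0.096 q6 -0.28 t 56.05
```

View pics/w32.png

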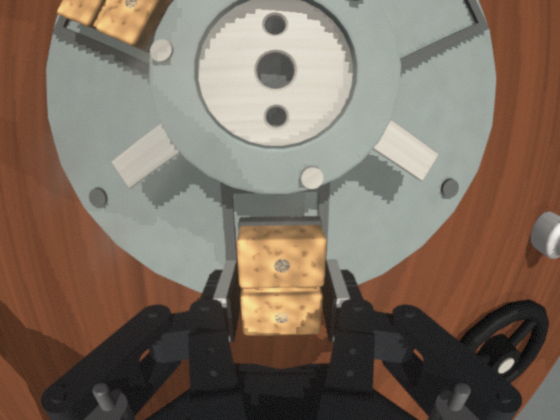

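Call:
play_rows:
  increments:
    - {"gripper": 0,"x": -0.003,"y": -0.002,"z": 0.008,"spin": 0}
    - {"gripper": 0,"x": -0.003,"y": -0.002,"z": 0.015,"spin": 0}
    - {"gripper": 0,"x": -0.003,"y": -0.002,"z": 0.021,"spin": 0}
    - {"gripper": 0,"x": -0.003,"y": -0.002,"z": 0.024,"spin": 0}
    - {"gripper": 0,"x": -0.003,"y": -0.002,"z": 0.0255,"spin": 0}
    - {"gripper": 0,"x": -0.003,"y": -0.002,"z": 0.0255,"spin": 0}
    - {"gripper": 0,"x": -0.003,"y": -0.002,"z": 0.0255,"spin": 0}
    - {"gripper": 0,"x": -0.003,"y": -0.002,"z": 0.0255,"spin": 0}

```text
time: 57.05
position: [0.5673, 0.0018, 0.0348]
eef_rot: [3.106, -0.045, 0.096]
contact_force: [-4.0, 1.0, 5.5]
opening: 0.461
```

```bash
python3 - <<'E'
from h import *
o=manip.get_obs();print(o['contact_force'],o['eef_rot'],o['opening'],o['position'])
snap('wrist','w33')
E
```

```text
[-3.9930114   1.03060986  5.53688058] [ 3.10553947 -0.04543557  0.09601145] 0.4612780393471241 [0.5673374  0.00180145 0.03478644]
```

View pics/w33.png

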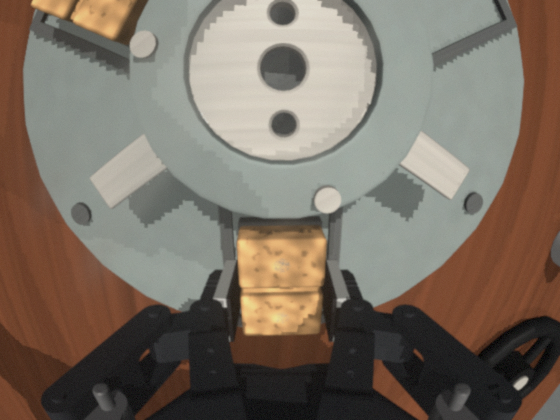

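Call:
play_rows:
  increments:
    - {"gripper": 0.5,"x": 0,"y": 0,"z": 0,"spin": 0}
    - {"gripper": 0.55,"x": 0,"y": 0,"z": 0,"spin": 0}
    - {"gripper": 0.55,"x": 0,"y": 0,"z": -0.005,"spin": 0}
    - {"gripper": 0.55,"x": 0.001,"y": 0,"z": -0.03,"spin": 0}
    - {"gripper": 0.7,"x": 0.003,"y": 0.02,"z": -0.07,"spin": 0}
    - {"gripper": 1,"x": 0.005,"y": 0.07,"z": -0.12,"spin": 0}
    - {"gripper": 1,"x": 0.005,"y": 0.07,"z": -0.16,"spin": 0}
    - {"gripper": 1,"x": 0.005,"y": 0.07,"z": -0.16,"spin": 0}

```text
time: 58.1
position: [0.5723, -0.0633, 0.2011]
eef_rot: [3.102, -0.052, 0.095]
contact_force: [0.3, 0.1, -0.2]
opening: 1.006
```

```bash
python3 - <<'E'
from h import *
o=manip.get_obs();print(o['contact_force'],o['eef_rot'],o['opening'],o['position'])
im,ci=snap('wrist','w34')
c=np.array([.5597,.0964]);im2=im.copy()
for a in np.radians([-84.6,35.4,155.4]):
    u=np.array([np.cos(a),np.sin(a)]);v=np.array([-u[1],u[0]])
    for hx,hy,z in [(.032,.024,.012),(.038,.030,.012)]:
        P=[np.r_[c+u*(.095+sx*hx)+v*sy*hy,z] for sx,sy in [(1,1),(1,-1),(-1,-1),(-1,1)]]
        p=np.array([proj('wrist',q,ci) for q in P]); 
        cv2.polylines(im2,[np.int32(p*16)],True,(0,0,255),1,shift=4)
cv2.imwrite('pics/ov3.png',cv2.resize(im2[0:280,60:460],None,fx=2,fy=2,interpolation=cv2.INTER_CUBIC))
snap('scene','s34');crop('s34',230,150,390,270,5,'c34')
E
```

```text
[ 0.33365373  0.11906709 -0.18512332] [ 3.10249768 -0.05249619  0.09521419] 1.0055581151667767 [ 0.57228349 -0.06326716  0.2011133 ]
```

View pics/ov3.png

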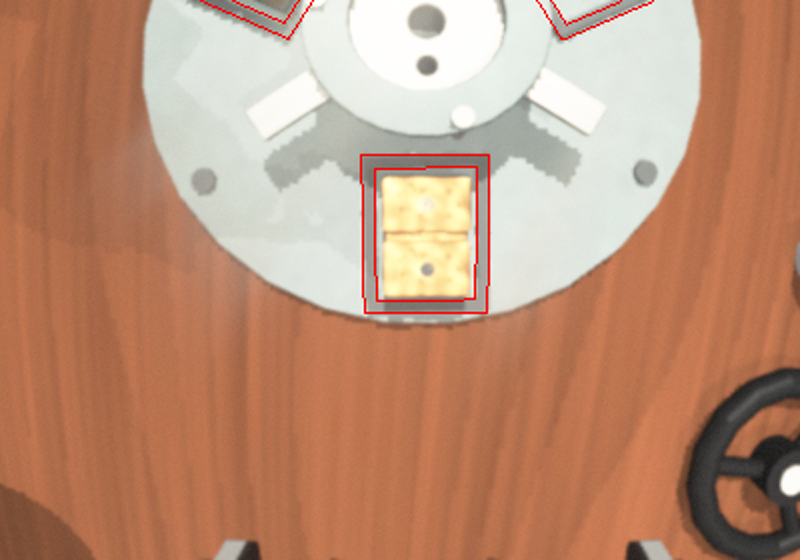

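View pics/c34.png

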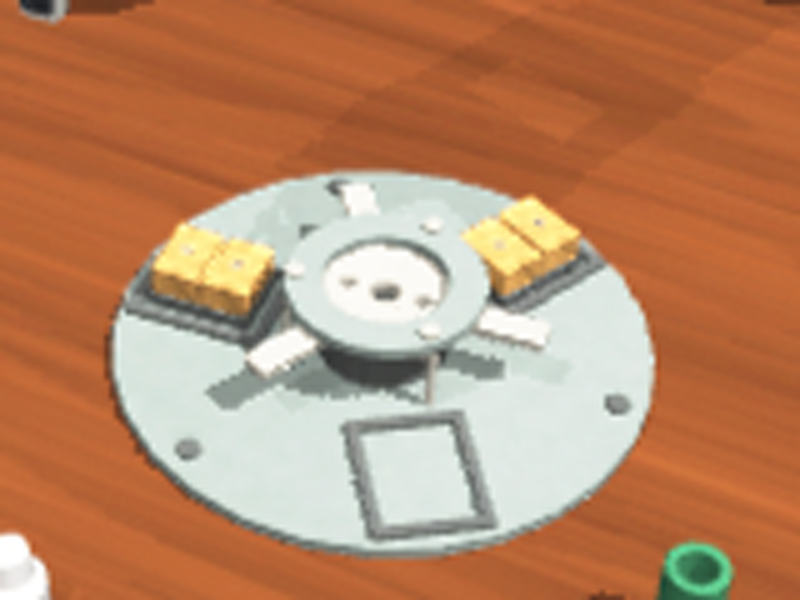

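```bash
python3 - <<'E'
import numpy as np
from scipy.spatial.transform import Rotation as Ro
L=[(15.45,[-3.133,-.002,-1.056]),(16.55,[-3.129,.008,-1.712]),(18.6,[-3.128,.007,-1.717]),(19.65,[-3.127,.007,-1.717]),(20.7,[-3.134,-.016,-.27]),(21.7,[-3.14,-.017,.093]),(22.75,[3.134,-.021,.094]),(23.85,[3.117,-.026,.095]),(27.1,[3.117,-.026,.095]),(28.15,[3.117,-.03,.096]),(30.2,[3.113,-.036,.096]),(34.3,[3.113,-.035,.108]),(35.35,[3.098,.007,1.14]),(37.45,[3.094,.005,1.141]),(38.55,[3.125,-.045,-.166]),(39.55,[-3.108,-.033,-1.3]),(42.65,[3.117,-.035,.102]),(45.75,[3.108,-.038,.094]),(49.85,[3.105,-.046,.095]),(56,[3.106,-.045,.096]),(58.1,[3.102,-.052,.095])]
L+= [(10.4,[-3.139,-.001,.177]),(13.45,[-3.134,-.002,-1.06])]
for t,r in sorted(L): print(t,(Ro.from_euler('xyz',r).as_matrix()[:2,2]).round(4))
E
```

```text
10.4 [0.0005 0.0027]
13.45 [0.0076 0.002 ]
15.45 [0.0085 0.0025]
16.55 [0.0136 0.0061]
18.6 [0.0145 0.0049]
19.65 [0.0155 0.0048]
20.7 [0.0174 0.0031]
21.7 [0.0168 0.0032]
22.75 [ 0.0216 -0.0056]
23.85 [ 0.0282 -0.022 ]
27.1 [ 0.0282 -0.022 ]
28.15 [ 0.0322 -0.0216]
30.2 [ 0.0386 -0.025 ]
34.3 [ 0.0379 -0.0247]
35.35 [ 0.0367 -0.0246]
37.45 [ 0.0412 -0.0244]
38.55 [ 0.0416 -0.0238]
39.55 [ 0.0412 -0.0228]
42.65 [ 0.0373 -0.0209]
45.75 [ 0.041  -0.0299]
49.85 [ 0.0492 -0.0321]
56 [ 0.0482 -0.0311]
58.1 [ 0.0555 -0.0345]
```

Call:
play_rows:
  increments:
    - {"gripper": 1,"x": 0,"y": 0,"z": -0.04,"spin": 0}
    - {"gripper": 1,"x": 0,"y": 0,"z": -0.08,"spin": 0}
    - {"gripper": 1,"x": 0,"y": 0,"z": -0.1,"spin": 0}
    - {"gripper": 1,"x": 0,"y": 0,"z": -0.1,"spin": 0}
    - {"gripper": 1,"x": 0,"y": 0,"z": -0.1,"spin": 0}
    - {"gripper": 1,"x": 0,"y": 0,"z": -0.04,"spin": 0}
    - {"gripper": 1,"x": 0,"y": 0,"z": 0.02,"spin": 0}
    - {"gripper": 1,"x": 0,"y": 0,"z": 0.08,"spin": 0}

```text
time: 59.2
position: [0.5738, -0.0644, 0.1141]
eef_rot: [3.107, -0.043, 0.096]
contact_force: [0.4, -0.4, -1.3]
opening: 1.001
```

```bash
cat >> h.py <<'E'
def lean():
    from scipy.spatial.transform import Rotation as Ro
    o=manip.get_obs(); print('lean',Ro.from_euler('xyz',o['eef_rot']).as_matrix()[:2,2].round(4),'pos',o['position'].round(4),'yaw %.3f'%o['eef_rot'][2],'t %.2f'%o['time'])
E
python3 -c "
from h import *
lean()"
```

```text
lean [ 0.0464 -0.0307] pos [ 0.5738 -0.0644  0.1141] yaw 0.096 t 59.20
```

Call:
play_rows:
  increments:
    - {"gripper": 1,"x": 0,"y": 0,"z": -0.06,"spin": 0}
    - {"gripper": 1,"x": 0,"y": 0,"z": -0.12,"spin": 0}
    - {"gripper": 1,"x": 0,"y": 0,"z": -0.17,"spin": 0}
    - {"gripper": 1,"x": 0,"y": 0,"z": -0.18,"spin": 0}
    - {"gripper": 1,"x": 0,"y": 0,"z": -0.18,"spin": 0}
    - {"gripper": 1,"x": 0,"y": 0,"z": -0.12,"spin": 0}
    - {"gripper": 1,"x": 0,"y": 0,"z": -0.06,"spin": 0}
    - {"gripper": 1,"x": 0,"y": 0,"z": 0,"spin": 0}

```text
time: 60.2
position: [0.5724, -0.064, 0.11]
eef_rot: [3.108, -0.04, 0.096]
contact_force: [0.9, -1.3, 0.4]
opening: 1.001
```

Call:
play_rows:
  increments:
    - {"gripper": 1,"x": 0,"y": 0,"z": -0.06,"spin": 0}
    - {"gripper": 1,"x": 0,"y": 0,"z": -0.12,"spin": 0}
    - {"gripper": 1,"x": 0,"y": 0,"z": -0.17,"spin": 0}
    - {"gripper": 1,"x": 0,"y": 0,"z": -0.18,"spin": 0}
    - {"gripper": 1,"x": 0,"y": 0,"z": -0.18,"spin": 0}
    - {"gripper": 1,"x": 0,"y": 0,"z": -0.12,"spin": 0}
    - {"gripper": 1,"x": 0,"y": 0,"z": -0.06,"spin": 0}
    - {"gripper": 1,"x": 0,"y": 0,"z": 0,"spin": 0}

```text
time: 61.2
position: [0.5708, -0.0636, 0.1056]
eef_rot: [3.11, -0.036, 0.096]
contact_force: [1.1, -0.2, -0.7]
opening: 0.996
```

```bash
python3 -c "
from h import *
lean()"
```

```text
lean [ 0.0383 -0.0281] pos [ 0.5708 -0.0636  0.1056] yaw 0.096 t 61.20
```

Call:
play_rows:
  increments:
    - {"gripper": 1,"x": -0.03,"y": 0.05,"z": -0.03,"spin": 0}
    - {"gripper": 1,"x": -0.06,"y": 0.1,"z": -0.06,"spin": 0}
    - {"gripper": 1,"x": -0.09,"y": 0.15,"z": -0.1,"spin": 0}
    - {"gripper": 1,"x": -0.12,"y": 0.2,"z": -0.14,"spin": 0}
    - {"gripper": 1,"x": -0.145,"y": 0.257,"z": -0.18,"spin": 0}
    - {"gripper": 1,"x": -0.145,"y": 0.257,"z": -0.18,"spin": 0}
    - {"gripper": 1,"x": -0.145,"y": 0.257,"z": -0.12,"spin": 0}
    - {"gripper": 1,"x": -0.145,"y": 0.257,"z": -0.06,"spin": 0}

```text
time: 62.2
position: [0.4474, -0.3311, 0.1647]
eef_rot: [3.112, -0.034, 0.094]
contact_force: [0.7, -0.6, -1.2]
opening: 1.0
```

Call:
play_rows:
  increments:
    - {"gripper": 1,"x": 0,"y": 0,"z": -0.06,"spin": 0}
    - {"gripper": 1,"x": 0,"y": 0,"z": -0.12,"spin": 0}
    - {"gripper": 1,"x": 0,"y": 0,"z": -0.13,"spin": 0}
    - {"gripper": 1,"x": 0,"y": 0,"z": -0.13,"spin": 0}
    - {"gripper": 1,"x": 0,"y": 0,"z": -0.07,"spin": 0}
    - {"gripper": 1,"x": 0,"y": 0,"z": -0.01,"spin": 0}
    - {"gripper": 1,"x": 0,"y": 0,"z": 0.05,"spin": 0}
    - {"gripper": 1,"x": 0,"y": 0,"z": 0.11,"spin": 0}

```text
time: 63.2
position: [0.45, -0.3325, 0.0505]
eef_rot: [3.116, -0.031, 0.094]
contact_force: [0.9, -0.1, -0.4]
opening: 1.001
```

```bash
python3 -c "
from h import *
lean()"
```

```text
lean [ 0.0332 -0.0223] pos [ 0.45   -0.3325  0.0505] yaw 0.094 t 63.20
```

Call:
play_rows:
  increments:
    - {"gripper": 1,"x": 0,"y": 0,"z": -0.062,"spin": 0}
    - {"gripper": 1,"x": 0,"y": 0,"z": -0.124,"spin": 0}
    - {"gripper": 1,"x": 0,"y": 0,"z": -0.186,"spin": 0}
    - {"gripper": 1,"x": 0,"y": 0,"z": -0.21,"spin": 0}
    - {"gripper": 1,"x": 0,"y": 0,"z": -0.21,"spin": 0}
    - {"gripper": 1,"x": 0,"y": 0,"z": -0.148,"spin": 0}
    - {"gripper": 1,"x": 0,"y": 0,"z": -0.086,"spin": 0}
    - {"gripper": 1,"x": 0,"y": 0,"z": -0.024,"spin": 0}

```text
time: 64.2
position: [0.4477, -0.3303, 0.0696]
eef_rot: [3.121, -0.028, 0.094]
contact_force: [0.0, -0.8, -0.3]
opening: 1.003
```

Call:
play_rows:
  increments:
    - {"gripper": 1,"x": 0,"y": 0,"z": -0.062,"spin": 0}
    - {"gripper": 1,"x": 0,"y": 0,"z": -0.124,"spin": 0}
    - {"gripper": 1,"x": 0,"y": 0,"z": -0.186,"spin": 0}
    - {"gripper": 1,"x": 0,"y": 0,"z": -0.21,"spin": 0}
    - {"gripper": 1,"x": 0,"y": 0,"z": -0.21,"spin": 0}
    - {"gripper": 1,"x": 0,"y": 0,"z": -0.148,"spin": 0}
    - {"gripper": 1,"x": 0,"y": 0,"z": -0.086,"spin": 0}
    - {"gripper": 1,"x": 0,"y": 0,"z": -0.024,"spin": 0}

```text
time: 65.2
position: [0.4454, -0.3281, 0.0885]
eef_rot: [3.125, -0.025, 0.094]
contact_force: [-0.3, -1.8, -0.8]
opening: 0.999
```

Call:
play_rows:
  increments:
    - {"gripper": 1,"x": 0,"y": 0,"z": -0.062,"spin": 0}
    - {"gripper": 1,"x": 0,"y": 0,"z": -0.124,"spin": 0}
    - {"gripper": 1,"x": 0,"y": 0,"z": -0.186,"spin": 0}
    - {"gripper": 1,"x": 0,"y": 0,"z": -0.21,"spin": 0}
    - {"gripper": 1,"x": 0,"y": 0,"z": -0.21,"spin": 0}
    - {"gripper": 1,"x": 0,"y": 0,"z": -0.148,"spin": 0}
    - {"gripper": 1,"x": 0,"y": 0,"z": -0.086,"spin": 0}
    - {"gripper": 1,"x": 0,"y": 0,"z": -0.024,"spin": 0}

```text
time: 66.2
position: [0.4432, -0.326, 0.1071]
eef_rot: [3.13, -0.021, 0.093]
contact_force: [0.1, -1.0, -0.2]
opening: 0.999
```

```bash
python3 -c "
from h import *
lean()"
```

```text
lean [ 0.022  -0.0096] pos [ 0.4432 -0.326   0.1071] yaw 0.093 t 66.20
```

Call:
play_rows:
  increments:
    - {"gripper": 1,"x": 0,"y": -0.02,"z": -0.062,"spin": 0}
    - {"gripper": 1,"x": 0,"y": -0.05,"z": -0.124,"spin": 0}
    - {"gripper": 1,"x": 0,"y": -0.08,"z": -0.16,"spin": 0}
    - {"gripper": 1,"x": 0,"y": -0.1,"z": -0.17,"spin": 0}
    - {"gripper": 1,"x": 0,"y": -0.1,"z": -0.17,"spin": 0}
    - {"gripper": 1,"x": 0,"y": -0.1,"z": -0.108,"spin": 0}
    - {"gripper": 1,"x": 0,"y": -0.1,"z": -0.046,"spin": 0}
    - {"gripper": 1,"x": 0,"y": -0.1,"z": 0.016,"spin": 0}

```text
time: 67.2
position: [0.4329, -0.2263, 0.0856]
eef_rot: [3.133, -0.018, 0.093]
contact_force: [1.7, -0.8, 0.1]
opening: 0.998
```

Call:
play_rows:
  increments:
    - {"gripper": 1,"x": 0,"y": 0,"z": -0.062,"spin": 0}
    - {"gripper": 1,"x": 0,"y": 0,"z": -0.124,"spin": 0}
    - {"gripper": 1,"x": 0,"y": 0,"z": -0.186,"spin": 0}
    - {"gripper": 1,"x": 0,"y": 0,"z": -0.21,"spin": 0}
    - {"gripper": 1,"x": 0,"y": 0,"z": -0.21,"spin": 0}
    - {"gripper": 1,"x": 0,"y": 0,"z": -0.148,"spin": 0}
    - {"gripper": 1,"x": 0,"y": 0,"z": -0.086,"spin": 0}
    - {"gripper": 1,"x": 0,"y": 0,"z": -0.024,"spin": 0}

```text
time: 68.2
position: [0.4308, -0.2252, 0.105]
eef_rot: [3.136, -0.015, 0.092]
contact_force: [0.9, -0.5, -0.0]
opening: 0.997
```

Call:
play_rows:
  increments:
    - {"gripper": 1,"x": 0,"y": 0,"z": -0.062,"spin": 0}
    - {"gripper": 1,"x": 0,"y": 0,"z": -0.124,"spin": 0}
    - {"gripper": 1,"x": 0,"y": 0,"z": -0.186,"spin": 0}
    - {"gripper": 1,"x": 0,"y": 0,"z": -0.21,"spin": 0}
    - {"gripper": 1,"x": 0,"y": 0,"z": -0.21,"spin": 0}
    - {"gripper": 1,"x": 0,"y": 0,"z": -0.148,"spin": 0}
    - {"gripper": 1,"x": 0,"y": 0,"z": -0.086,"spin": 0}
    - {"gripper": 1,"x": 0,"y": 0,"z": -0.024,"spin": 0}

```text
time: 69.2
position: [0.4287, -0.2239, 0.1242]
eef_rot: [3.14, -0.011, 0.092]
contact_force: [1.5, -0.4, -0.1]
opening: 1.004
```

```bash
python3 -c "
from h import *
lean();go(.40,.02,.22,-.45)"
```

```text
lean [ 0.0114 -0.0007] pos [ 0.4287 -0.2239  0.1242] yaw 0.092 t 69.20
inc x -0.0052 y -0.2454 z -0.0963 spin 0.542 | alt spin -2.600 now [ 0.4287 -0.2239  0.1242] yaw 0.092 q6 -0.83 t 69.20
```

Call:
play_rows:
  increments:
    - {"gripper": 1,"x": 0,"y": -0.04,"z": -0.04,"spin": 0.07}
    - {"gripper": 1,"x": 0,"y": -0.1,"z": -0.08,"spin": 0.14}
    - {"gripper": 1,"x": -0.005,"y": -0.16,"z": -0.096,"spin": 0.21}
    - {"gripper": 1,"x": -0.005,"y": -0.22,"z": -0.096,"spin": 0.28}
    - {"gripper": 1,"x": 0,"y": -0.28,"z": -0.096,"spin": 0.35}
    - {"gripper": 1,"x": 0.01,"y": -0.34,"z": -0.096,"spin": 0.42}
    - {"gripper": 1,"x": 0.02,"y": -0.4,"z": -0.096,"spin": 0.49}
    - {"gripper": 1,"x": 0.03,"y": -0.45,"z": -0.096,"spin": 0.56}

```text
time: 70.2
position: [0.4149, 0.2288, 0.2162]
eef_rot: [-3.141, -0.006, -0.47]
contact_force: [1.0, -1.2, 1.6]
opening: 0.999
```

```bash
python3 -c "
from h import *
lean();go(.4508,.3896,.20,-1.056)"
```

```text
lean [ 0.0057 -0.0023] pos [0.4149 0.2288 0.2162] yaw -0.470 t 70.20
inc x -0.0408 y -0.1596 z 0.0161 spin 0.586 | alt spin -2.555 now [0.4149 0.2288 0.2162] yaw -0.470 q6 0.73 t 70.20
```

Call:
play_rows:
  increments:
    - {"gripper": 1,"x": -0.008,"y": -0.03,"z": 0,"spin": 0.12}
    - {"gripper": 1,"x": -0.018,"y": -0.07,"z": 0,"spin": 0.24}
    - {"gripper": 1,"x": -0.028,"y": -0.11,"z": 0.005,"spin": 0.36}
    - {"gripper": 1,"x": -0.036,"y": -0.14,"z": 0.01,"spin": 0.48}
    - {"gripper": 1,"x": -0.041,"y": -0.16,"z": 0.016,"spin": 0.586}
    - {"gripper": 1,"x": -0.041,"y": -0.16,"z": 0.016,"spin": 0.586}
    - {"gripper": 1,"x": -0.041,"y": -0.16,"z": 0.016,"spin": 0.586}
    - {"gripper": 1,"x": -0.041,"y": -0.16,"z": 0.016,"spin": 0.586}

```text
time: 71.2
position: [0.4507, 0.3892, 0.1996]
eef_rot: [-3.139, -0.005, -1.056]
contact_force: [-0.4, -0.0, 0.3]
opening: 1.0
```

```bash
python3 -c "
from h import *
lean();go(.4508,.3896,.0877,-1.056)
snap('wrist','w40');snap('top','t40');crop('t40',210,170,330,290,6,'c41')
im,ci=load('w40');print('spanner dot pred',proj('wrist',(.4508,.3896,.105),ci))
"
```

```text
lean [ 0.005  -0.0028] pos [0.4507 0.3892 0.1996] yaw -1.056 t 71.20
inc x -0.0009 y 0.0001 z 0.1119 spin 0.000 | alt spin -3.141 now [0.4507 0.3892 0.1996] yaw -1.056 q6 1.57 t 71.20
spanner dot pred [279.8901904  222.70444117]
```

View pics/w40.png

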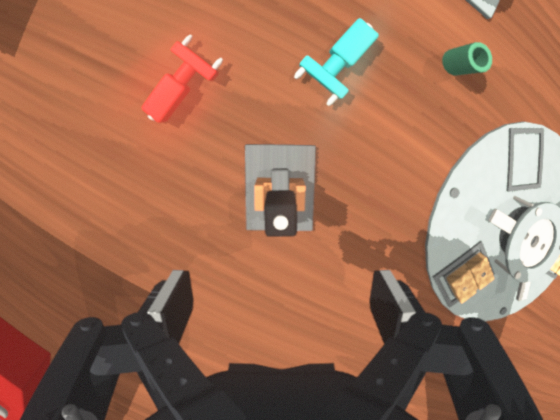

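View pics/c41.png

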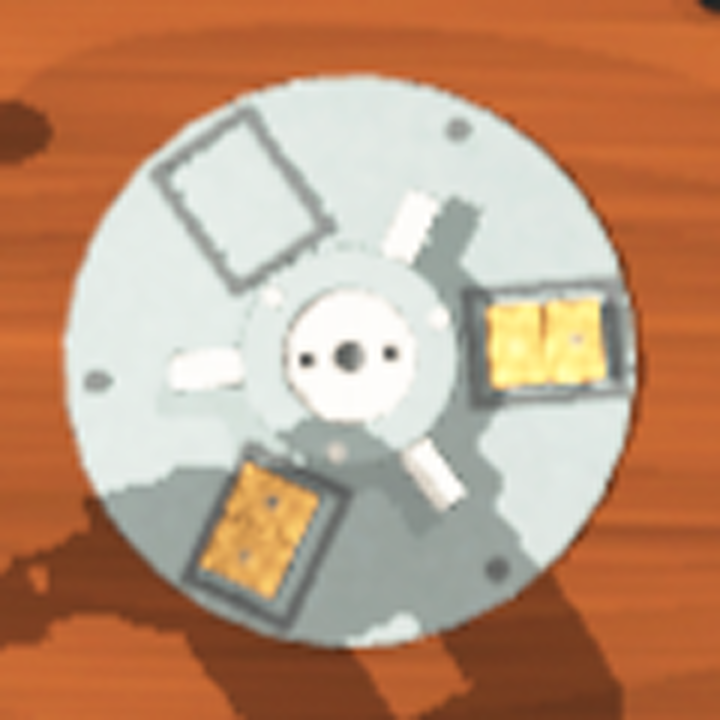

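Call:
play_rows:
  increments:
    - {"gripper": 1,"x": -0.001,"y": 0,"z": 0.03,"spin": 0}
    - {"gripper": 1,"x": -0.001,"y": 0,"z": 0.07,"spin": 0}
    - {"gripper": 0.8,"x": -0.001,"y": 0,"z": 0.1,"spin": 0}
    - {"gripper": 0.6,"x": -0.001,"y": 0,"z": 0.111,"spin": 0}
    - {"gripper": 0.3,"x": -0.001,"y": 0,"z": 0.112,"spin": 0}
    - {"gripper": 0,"x": -0.001,"y": 0,"z": 0.112,"spin": 0}
    - {"gripper": 0,"x": -0.001,"y": 0,"z": 0.112,"spin": 0}
    - {"gripper": 0,"x": -0.001,"y": 0,"z": 0.112,"spin": 0}
  squeeze: 60

```text
time: 72.3
position: [0.4515, 0.3903, 0.0892]
eef_rot: [-3.136, -0.005, -1.056]
contact_force: [-0.1, -0.5, 6.0]
opening: 0.272
```

Call:
play_rows:
  increments:
    - {"gripper": 0,"x": 0,"y": 0,"z": 0,"spin": 0}
    - {"gripper": 0,"x": 0,"y": 0,"z": 0,"spin": 0}
    - {"gripper": 0,"x": 0,"y": 0,"z": 0,"spin": 0}
    - {"gripper": 0,"x": 0,"y": 0,"z": 0,"spin": 0}
    - {"gripper": 0,"x": 0,"y": 0,"z": 0,"spin": 0}
    - {"gripper": 0,"x": 0,"y": 0,"z": 0,"spin": 0}
    - {"gripper": 0,"x": 0,"y": 0,"z": 0,"spin": 0}
    - {"gripper": 0,"x": 0,"y": 0,"z": 0,"spin": 0}

```text
time: 73.3
position: [0.4514, 0.3903, 0.0893]
eef_rot: [-3.136, -0.005, -1.056]
contact_force: [-0.5, -0.5, 1.6]
opening: 0.271
```

```bash
python3 -c "
from h import *
lean();print(manip.get_obs()['opening'],manip.get_obs()['contact_force'])
go(.505,.05,.20,.18)
snap('wrist','w41')
"
```

```text
lean [ 0.0076 -0.0013] pos [0.4514 0.3903 0.0893] yaw -1.056 t 73.30
0.2708128843591453 [-0.54562342 -0.50432886  1.612071  ]
inc x 0.3231 y 0.1203 z -0.1099 spin -1.236 | alt spin 1.906 now [0.4514 0.3903 0.0893] yaw -1.056 q6 1.57 t 73.30
```

View pics/w41.png

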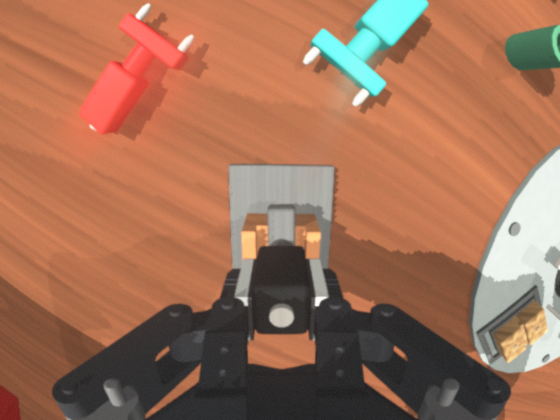

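```bash
python3 -c "
from h import *
im,ci=load('t40')
h=np.array([at('top',(210+x/6,170+y/6),.044,ci)[:2] for x,y in [(306,360),(390,354)]]);d=h[0]-h[1];print(h.mean(0),np.linalg.norm(d),np.arctan2(d[1],d[0]))
go(.571,.032,.20,.18)
"
```

```text
[0.5558174  0.09536945] 0.04029755512370554 1.6636030504822286
inc x 0.3713 y 0.0718 z -0.1094 spin -1.236 | alt spin 1.906 now [0.4514 0.3903 0.0893] yaw -1.056 q6 1.57 t 73.35
```

Call:
play_rows:
  increments:
    - {"gripper": 0,"x": 0,"y": 0,"z": -0.04,"spin": 0}
    - {"gripper": 0,"x": 0,"y": 0,"z": -0.09,"spin": 0}
    - {"gripper": 0,"x": 0.05,"y": 0.01,"z": -0.109,"spin": -0.15}
    - {"gripper": 0,"x": 0.11,"y": 0.02,"z": -0.109,"spin": -0.33}
    - {"gripper": 0,"x": 0.17,"y": 0.033,"z": -0.109,"spin": -0.51}
    - {"gripper": 0,"x": 0.23,"y": 0.045,"z": -0.109,"spin": -0.69}
    - {"gripper": 0,"x": 0.29,"y": 0.056,"z": -0.109,"spin": -0.87}
    - {"gripper": 0,"x": 0.33,"y": 0.064,"z": -0.109,"spin": -1.05}

```text
time: 74.35
position: [0.5572, 0.0717, 0.199]
eef_rot: [3.141, -0.007, -0.035]
contact_force: [0.7, 1.2, -1.8]
opening: 0.268
```

```bash
python3 -c "
from h import *
lean();go(.571,.032,.20,.14)
"
```

```text
lean [ 0.007  -0.0012] pos [0.5572 0.0717 0.199 ] yaw -0.035 t 74.35
inc x 0.0152 y 0.0392 z -0.0008 spin -0.175 | alt spin 2.966 now [0.5572 0.0717 0.199 ] yaw -0.035 q6 -0.05 t 74.35
```

Call:
play_rows:
  increments:
    - {"gripper": 0,"x": 0.005,"y": 0.015,"z": 0,"spin": -0.06}
    - {"gripper": 0,"x": 0.01,"y": 0.03,"z": 0,"spin": -0.12}
    - {"gripper": 0,"x": 0.015,"y": 0.039,"z": 0,"spin": -0.175}
    - {"gripper": 0,"x": 0.015,"y": 0.039,"z": 0,"spin": -0.175}
    - {"gripper": 0,"x": 0.015,"y": 0.039,"z": 0,"spin": -0.175}
    - {"gripper": 0,"x": 0.015,"y": 0.039,"z": 0,"spin": -0.175}
    - {"gripper": 0,"x": 0.015,"y": 0.039,"z": 0,"spin": -0.175}
    - {"gripper": 0,"x": 0.015,"y": 0.039,"z": 0,"spin": -0.175}

```text
time: 75.35
position: [0.5708, 0.0324, 0.1992]
eef_rot: [3.139, -0.007, 0.14]
contact_force: [0.9, -0.8, -1.7]
opening: 0.275
```

```bash
python3 -c "
from h import *
lean();snap('wrist','w42');crop('w42',205,30,345,165,5,'c42')
"
```

```text
lean [ 0.007  -0.0013] pos [0.5708 0.0324 0.1992] yaw 0.140 t 75.35
```

View pics/w42.png

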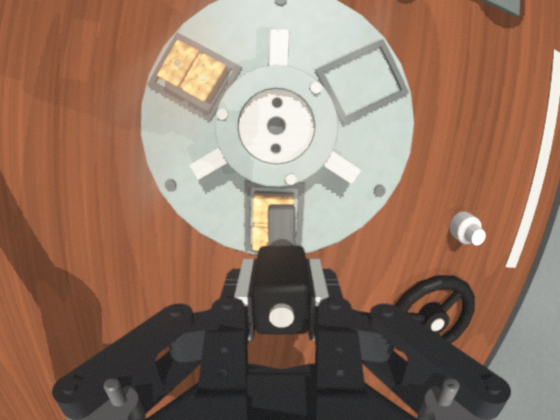

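View pics/c42.png

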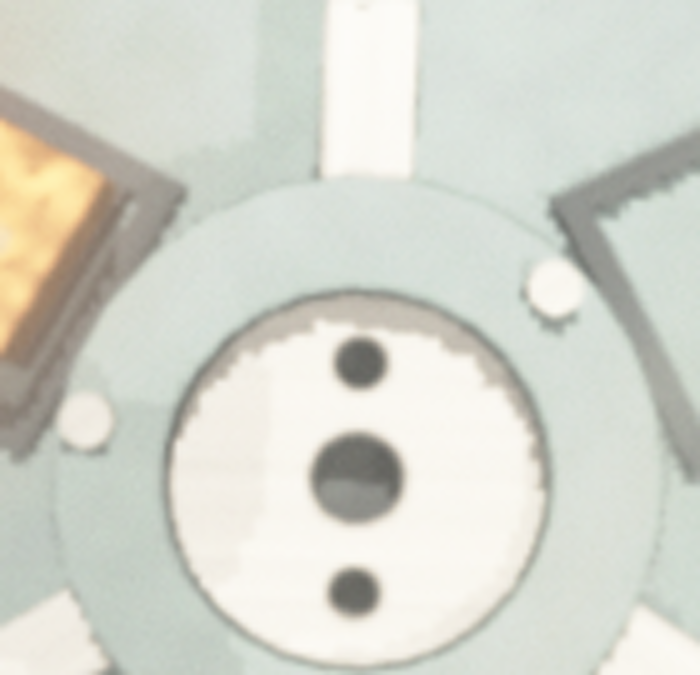

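```bash
python3 -c "
from h import *
im,ci=load('w42')
A=lambda x,y,z: at('wrist',(205+x/5,30+y/5),z,ci)[:2]
h=np.array([A(361,362,.044),A(354,592,.044)]);d=h[0]-h[1]
print(h.mean(0),np.linalg.norm(d),np.arctan2(d[1],d[0]),A(357,477,.044),A(358,480,.053))
print('dot',at('wrist',(282,316),.199-.0593+.075,ci))
go(.5597,.0964,.1215,np.arctan2(d[1],d[0])-np.pi/2)
"
```

```text
[0.55963026 0.09666   ] 0.03988342081729681 1.6801783476396992 [0.55954751 0.09672575] [0.55978037 0.09674343]
dot [0.57215422 0.03122305 0.2147    ]
inc x -0.0026 y -0.0652 z 0.0775 spin 0.030 | alt spin -3.111 now [0.5708 0.0323 0.1992] yaw 0.140 q6 -0.29 t 75.40
```

```bash
python3 -c "
from h import *
a=cv2.imread('pics/w3.png')[180:350,210:360];b=cv2.imread('pics/w42.png')[180:350,210:360]
cv2.imwrite('pics/cmp.png',cv2.resize(np.hstack([a,b]),None,fx=2.6,fy=2.6,interpolation=cv2.INTER_CUBIC))
for f in ['w3','w42']:
    im=cv2.cvtColor(cv2.imread(f'pics/{f}.png'),cv2.COLOR_BGR2GRAY)[295:340,255:310]
    m=(im>110).astype(np.uint8);n,l,s,c=cv2.connectedComponentsWithStats(m);i=1+np.argmax(s[1:,4]);print(f,s[i],c[i]+[255,295])
"
```

```text
w3 [ 14  10  25  24 417] [281.24220624 317.92565947]
w42 [ 14   9  26  24 486] [281.0781893  315.62345679]
```

View pics/cmp.png

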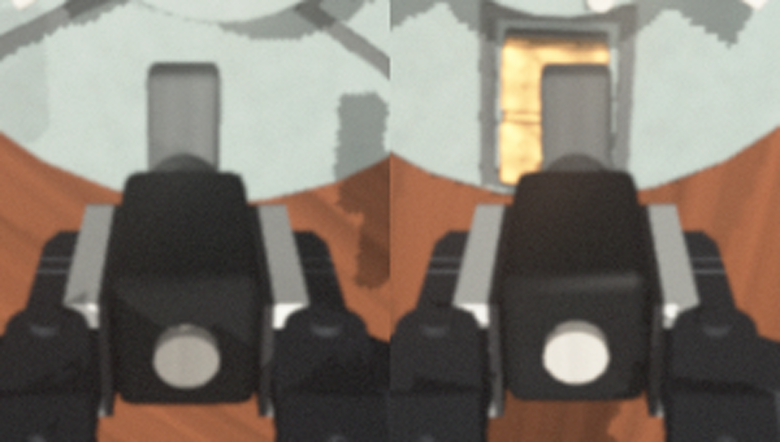

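Call:
play_rows:
  increments:
    - {"gripper": 0,"x": -0.001,"y": -0.035,"z": 0.02,"spin": 0.03}
    - {"gripper": 0,"x": -0.0026,"y": -0.0653,"z": 0.04,"spin": 0.03}
    - {"gripper": 0,"x": -0.0026,"y": -0.0653,"z": 0.06,"spin": 0.03}
    - {"gripper": 0,"x": -0.0026,"y": -0.0653,"z": 0.072,"spin": 0.03}
    - {"gripper": 0,"x": -0.0026,"y": -0.0653,"z": 0.0775,"spin": 0.03}
    - {"gripper": 0,"x": -0.0026,"y": -0.0653,"z": 0.0775,"spin": 0.03}
    - {"gripper": 0,"x": -0.0026,"y": -0.0653,"z": 0.0775,"spin": 0.03}
    - {"gripper": 0,"x": -0.0026,"y": -0.0653,"z": 0.0775,"spin": 0.03}

```text
time: 76.4
position: [0.5599, 0.0964, 0.1221]
eef_rot: [3.139, -0.008, 0.11]
contact_force: [0.1, -0.0, -3.0]
opening: 0.273
```

```bash
python3 -c "
from h import *
lean();print(manip.get_obs()['contact_force']);go(.5597,.0966,.103,.109)
"
```

```text
lean [ 0.008  -0.0013] pos [0.5599 0.0964 0.1221] yaw 0.110 t 76.40
[ 0.09879132 -0.01178592 -2.98881867]
inc x -0.0003 y -0.0002 z 0.0190 spin 0.001 | alt spin -3.141 now [0.5599 0.0964 0.1221] yaw 0.110 q6 -0.15 t 76.40
```

Call:
play_rows:
  increments:
    - {"gripper": 0,"x": 0,"y": 0,"z": 0.004,"spin": 0}
    - {"gripper": 0,"x": 0,"y": 0,"z": 0.007,"spin": 0}
    - {"gripper": 0,"x": 0,"y": 0,"z": 0.01,"spin": 0}
    - {"gripper": 0,"x": 0,"y": 0,"z": 0.013,"spin": 0}
    - {"gripper": 0,"x": 0,"y": 0,"z": 0.015,"spin": 0}
    - {"gripper": 0,"x": 0,"y": 0,"z": 0.017,"spin": 0}
    - {"gripper": 0,"x": 0,"y": 0,"z": 0.0185,"spin": 0}
    - {"gripper": 0,"x": 0,"y": 0,"z": 0.0185,"spin": 0}

```text
time: 77.4
position: [0.5595, 0.0966, 0.1034]
eef_rot: [3.14, -0.006, 0.109]
contact_force: [-4.9, 1.2, 0.9]
opening: 0.27
```

Call:
play_rows:
  increments:
    - {"gripper": 0,"x": 0,"y": 0,"z": 0,"spin": 0.14}
    - {"gripper": 0,"x": 0,"y": 0,"z": 0,"spin": 0.28}
    - {"gripper": 0,"x": 0,"y": 0,"z": 0,"spin": 0.42}
    - {"gripper": 0,"x": 0,"y": 0,"z": 0,"spin": 0.56}
    - {"gripper": 0,"x": 0,"y": 0,"z": 0,"spin": 0.7}
    - {"gripper": 0,"x": 0,"y": 0,"z": 0,"spin": 0.84}
    - {"gripper": 0,"x": 0,"y": 0,"z": 0,"spin": 0.96}
    - {"gripper": 0,"x": 0,"y": 0,"z": 0,"spin": 1.04}

```text
time: 78.4
position: [0.559, 0.0965, 0.1033]
eef_rot: [-3.138, -0.004, -0.933]
contact_force: [-5.4, -0.4, 1.4]
opening: 0.272
```

```bash
python3 -c "
from h import *
lean();o=manip.get_obs();print(o['contact_force'],o['torque'])
"
```

```text
lean [ 0.0053 -0.0012] pos [0.559  0.0965 0.1033] yaw -0.933 t 78.40
[-5.35353742 -0.37381411  1.42312373] [0.15733483 1.07845016 0.31711513]
```

Call:
play_rows:
  increments:
    - {"gripper": 0,"x": 0,"y": 0,"z": 0,"spin": 0.03}
    - {"gripper": 0,"x": 0,"y": 0,"z": 0,"spin": 0.05}
    - {"gripper": 0,"x": 0,"y": 0,"z": 0,"spin": 0.07}
    - {"gripper": 0,"x": 0,"y": 0,"z": 0,"spin": 0.09}
    - {"gripper": 0,"x": 0,"y": 0,"z": 0,"spin": 0.1}
    - {"gripper": 0,"x": 0,"y": 0,"z": 0,"spin": 0.1}
    - {"gripper": 0,"x": 0,"y": 0,"z": 0,"spin": 0.1}
    - {"gripper": 0,"x": 0,"y": 0,"z": 0,"spin": 0.1}

```text
time: 79.4
position: [0.559, 0.0965, 0.1033]
eef_rot: [-3.138, -0.004, -1.033]
contact_force: [-2.9, 0.4, 1.1]
opening: 0.273
```

```bash
python3 -c "
from h import *
lean();o=manip.get_obs();print(o['contact_force'],o['torque'])
"
```

```text
lean [ 0.0054 -0.0013] pos [0.559  0.0965 0.1033] yaw -1.033 t 79.40
[-2.9049252   0.40634552  1.10684984] [0.07334374 0.80272435 0.20448799]
```

Call:
play_rows:
  increments:
    - {"gripper": 0,"x": 0,"y": 0,"z": 0,"spin": 0.02}
    - {"gripper": 0,"x": 0,"y": 0,"z": 0,"spin": 0.04}
    - {"gripper": 0,"x": 0,"y": 0,"z": 0,"spin": 0.06}
    - {"gripper": 0,"x": 0,"y": 0,"z": 0,"spin": 0.08}
    - {"gripper": 0,"x": 0,"y": 0,"z": 0,"spin": 0.1}
    - {"gripper": 0,"x": 0,"y": 0,"z": 0,"spin": 0.1}
    - {"gripper": 0,"x": 0,"y": 0,"z": 0,"spin": 0.1}
    - {"gripper": 0,"x": 0,"y": 0,"z": 0,"spin": 0.1}

```text
time: 80.4
position: [0.5595, 0.0967, 0.1035]
eef_rot: [-3.136, -0.004, -1.133]
contact_force: [1.9, 2.6, -0.6]
opening: 0.272
```

```bash
python3 -c "
from h import *
lean();o=manip.get_obs();print(o['contact_force'],o['torque'])
"
```

```text
lean [ 0.0067 -0.0009] pos [0.5595 0.0967 0.1035] yaw -1.133 t 80.40
[ 1.88807124  2.60126258 -0.59672885] [ 0.70225337 -0.31062403  1.92475262]
```

Call:
play_rows:
  increments:
    - {"gripper": 0,"x": 0,"y": 0,"z": 0,"spin": -0.04}
    - {"gripper": 0,"x": 0,"y": 0,"z": 0,"spin": -0.08}
    - {"gripper": 0,"x": 0,"y": 0,"z": 0,"spin": -0.08}
    - {"gripper": 0,"x": 0,"y": 0,"z": -0.008,"spin": -0.08}
    - {"gripper": 0,"x": 0,"y": 0,"z": -0.016,"spin": -0.08}
    - {"gripper": 0,"x": 0,"y": 0,"z": -0.04,"spin": -0.08}
    - {"gripper": 0,"x": 0,"y": 0.03,"z": -0.07,"spin": -0.08}
    - {"gripper": 0,"x": 0,"y": 0.06,"z": -0.09,"spin": -0.08}

```text
time: 81.4
position: [0.5041, 0.0707, 0.1949]
eef_rot: [-3.135, -0.006, -1.054]
contact_force: [0.2, 0.0, -1.5]
opening: 0.271
```

```bash
python3 -c "
from h import *
lean();snap('wrist','w44');snap('scene','s44');crop('s44',230,150,390,270,5,'c44')
"
```

```text
lean [ 0.0085 -0.0016] pos [0.5041 0.0707 0.1949] yaw -1.054 t 81.40
```

View pics/w44.png

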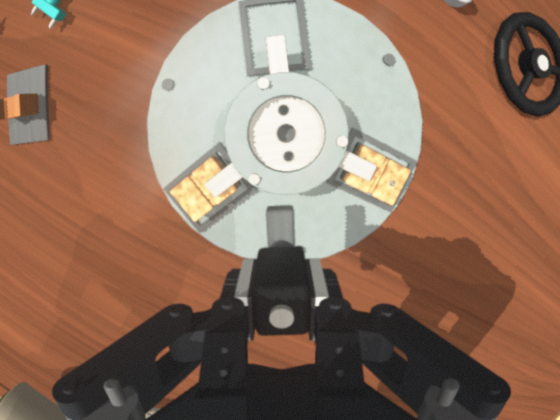

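View pics/c44.png

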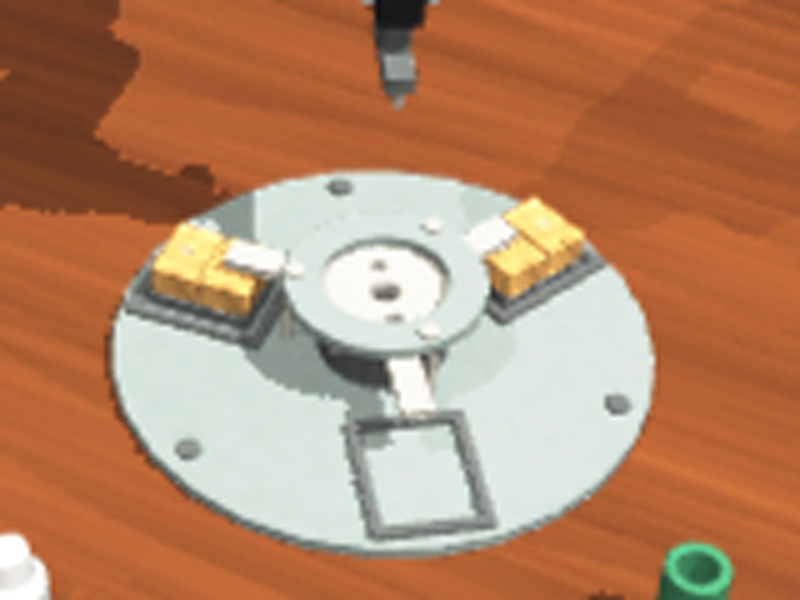

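```bash
python3 -c "
from h import *
crop('w44',225,60,365,200,5,'c45')
go(.4513,.390,.17,.515-np.pi/2)
"
```

```text
inc x -0.3038 y -0.1123 z 0.0248 spin 0.001 | alt spin -3.140 now [0.5034 0.0704 0.1959] yaw -1.055 q6 0.96 t 81.50
```

View pics/c45.png

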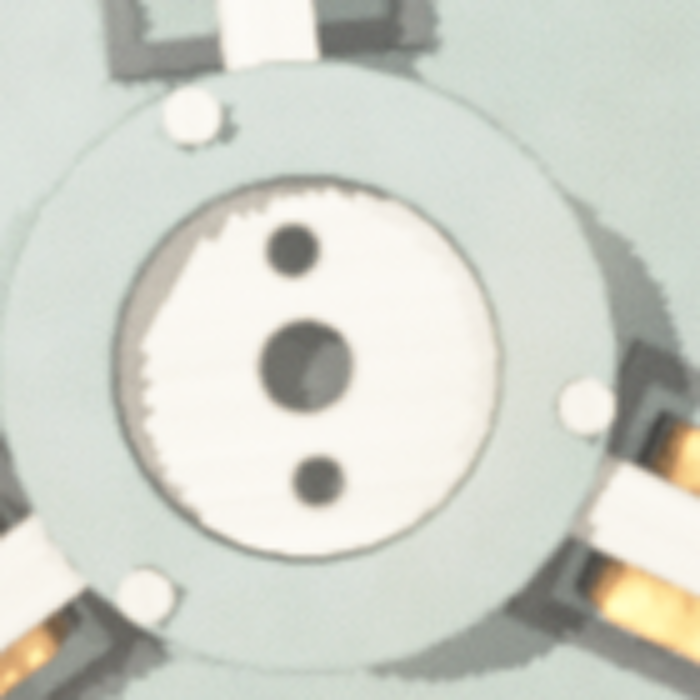

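```bash
python3 -c "
from h import *
im,ci=load('w44')
A=lambda x,y,z: at('wrist',(225+x/5,60+y/5),z,ci)[:2]
h=np.array([A(292,250,.044),A(318,482,.044)]);d=h[0]-h[1]
print(h.mean(0),np.linalg.norm(d),np.arctan2(d[1],d[0]))
"
```

```text
[0.55909516 0.09633429] 0.04002634286644576 0.6314430306014712
```

Call:
play_rows:
  increments:
    - {"gripper": 0,"x": -0.035,"y": -0.013,"z": 0,"spin": 0.001}
    - {"gripper": 0,"x": -0.085,"y": -0.031,"z": 0,"spin": 0.001}
    - {"gripper": 0,"x": -0.14,"y": -0.052,"z": 0,"spin": 0.001}
    - {"gripper": 0,"x": -0.195,"y": -0.072,"z": 0,"spin": 0.001}
    - {"gripper": 0,"x": -0.25,"y": -0.092,"z": 0.01,"spin": 0.001}
    - {"gripper": 0,"x": -0.29,"y": -0.107,"z": 0.02,"spin": 0.001}
    - {"gripper": 0,"x": -0.304,"y": -0.112,"z": 0.025,"spin": 0.001}
    - {"gripper": 0,"x": -0.304,"y": -0.112,"z": 0.025,"spin": 0.001}

```text
time: 82.5
position: [0.4508, 0.3901, 0.1693]
eef_rot: [-3.135, -0.007, -1.055]
contact_force: [1.0, 0.6, -1.9]
opening: 0.271
```

```bash
python3 -c "
from h import *
lean();go(.4513,.390,.0895,.515-np.pi/2)
"
```

```text
lean [ 0.0094 -0.0027] pos [0.4508 0.3901 0.1693] yaw -1.055 t 82.50
inc x -0.0002 y 0.0002 z 0.0798 spin 0.001 | alt spin -3.141 now [0.4508 0.3901 0.1693] yaw -1.055 q6 1.57 t 82.50
```

Call:
play_rows:
  increments:
    - {"gripper": 0,"x": 0,"y": 0,"z": 0.02,"spin": 0}
    - {"gripper": 0,"x": 0,"y": 0,"z": 0.045,"spin": 0}
    - {"gripper": 0,"x": 0,"y": 0,"z": 0.063,"spin": 0}
    - {"gripper": 0,"x": 0,"y": 0,"z": 0.073,"spin": 0}
    - {"gripper": 0,"x": 0,"y": 0,"z": 0.078,"spin": 0}
    - {"gripper": 0,"x": 0,"y": 0,"z": 0.0795,"spin": 0}
    - {"gripper": 0,"x": 0,"y": 0,"z": 0.0795,"spin": 0}
    - {"gripper": 0,"x": 0,"y": 0,"z": 0.0795,"spin": 0}

```text
time: 83.5
position: [0.4517, 0.39, 0.0903]
eef_rot: [-3.134, -0.007, -1.055]
contact_force: [-0.2, 0.1, -1.8]
opening: 0.27
```

```bash
python3 -c "
from h import *
lean();snap('wrist','w46');print(manip.get_obs()['contact_force'])
"
```

```text
lean [ 0.0101 -0.0024] pos [0.4517 0.39   0.0903] yaw -1.055 t 83.50
[ 0.09535116  1.07854308 -2.41541433]
```

View pics/w46.png

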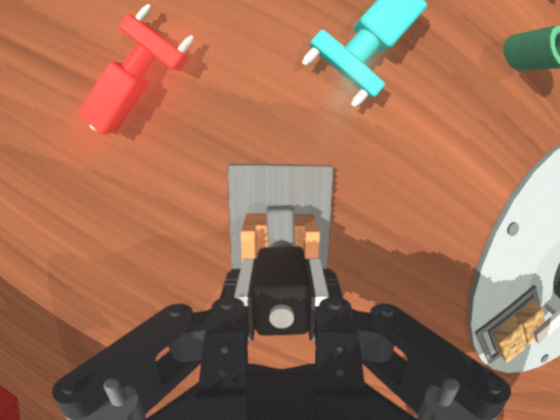

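Same picture as when it was picked up; ~1 mm above the pillar. Lower a touch, release, and withdraw.

Call:
play_rows:
  increments:
    - {"gripper": 0,"x": 0,"y": 0,"z": 0.001,"spin": 0}
    - {"gripper": 0,"x": 0,"y": 0,"z": 0.001,"spin": 0}
    - {"gripper": 0.35,"x": 0,"y": 0,"z": 0.001,"spin": 0}
    - {"gripper": 0.5,"x": 0,"y": 0,"z": 0.001,"spin": 0}
    - {"gripper": 0.7,"x": 0,"y": 0,"z": 0.001,"spin": 0}
    - {"gripper": 0.7,"x": 0,"y": 0,"z": -0.02,"spin": 0}
    - {"gripper": 0.8,"x": 0,"y": 0,"z": -0.07,"spin": 0}
    - {"gripper": 1,"x": 0,"y": 0,"z": -0.12,"spin": 0}

```text
time: 84.55
position: [0.4503, 0.3902, 0.2115]
eef_rot: [-3.135, -0.007, -1.055]
contact_force: [0.3, 0.3, 0.8]
opening: 0.98
```

Call:
play_rows:
  increments:
    - {"gripper": 1,"x": 0,"y": 0.02,"z": -0.03,"spin": 0}
    - {"gripper": 1,"x": 0,"y": 0.04,"z": -0.05,"spin": 0}
    - {"gripper": 1,"x": 0,"y": 0.06,"z": -0.05,"spin": 0}
    - {"gripper": 1,"x": 0,"y": 0.08,"z": -0.05,"spin": 0}
    - {"gripper": 1,"x": 0,"y": 0.08,"z": -0.05,"spin": 0}
    - {"gripper": 1,"x": 0,"y": 0.08,"z": -0.05,"spin": 0}
    - {"gripper": 1,"x": 0,"y": 0.08,"z": -0.05,"spin": 0}
    - {"gripper": 1,"x": 0,"y": 0.08,"z": -0.05,"spin": 0}

```text
time: 85.55
position: [0.3806, 0.351, 0.2608]
eef_rot: [-3.135, -0.007, -1.055]
contact_force: [0.4, 0.4, 0.9]
opening: 1.0
```

```bash
python3 -c "
from h import *
lean();snap('wrist','w47');snap('scene','s47');snap('top','t47')
crop('t47',90,100,370,310,2.8,'c47')
"
```

```text
lean [ 0.0093 -0.0029] pos [0.3806 0.351  0.2608] yaw -1.055 t 85.55
```

View pics/w47.png

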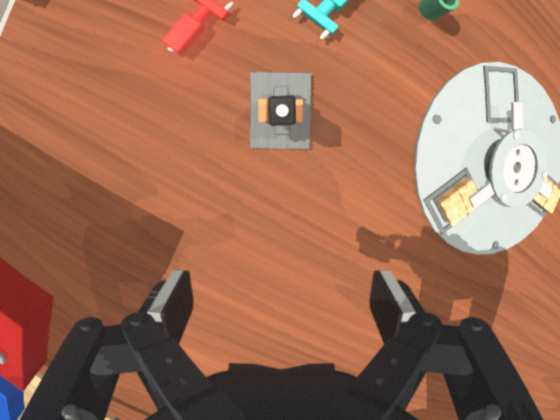

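View pics/s47.png

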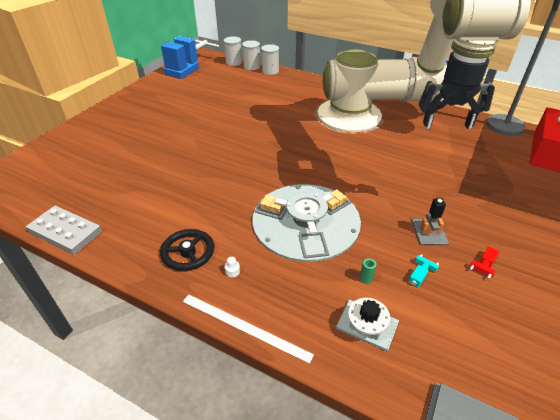

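View pics/c47.png

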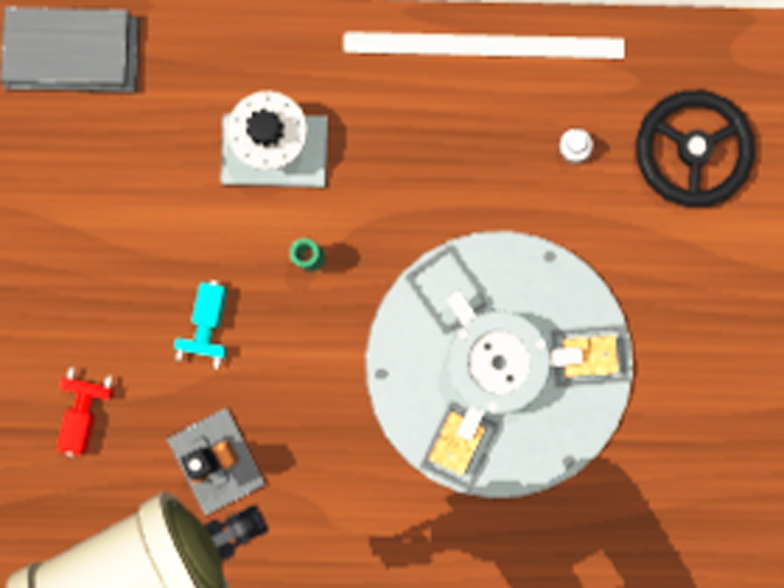

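```bash
python3 -c "
from h import *
print(manip.finish_job())"
```

```text
the job is handed in; nothing more can be done
None
```

The job is done and handed in at about 86 s of the 210 s; the hand-in reports no verdict. I found only two friction blocks in the pictures.

- **Ring:** I freed it anticlockwise until the wrist torque rose to 3 N m, and later turned it clockwise until the torque rose to 1.9 N m. The pin holes moved 1.049 rad between the two stops, against the expected 1.05.
- **Blocks:** I tipped each block up against the carrier cap, stood it on end, toppled it so the lining faced up, and laid it in its own nest. The last pictures show both flat inside the rails with the arms over them. One nest is left empty.
- **Spanner and bystanders:** The spanner stands upright on its saddle, and the bystanders and the red and turquoise look-alikes are where they started. The gripper is clear of everything.

**What went less well:**
- **Wrist force:** On the first block it briefly reached 66 N, under the 120 N limit, when the block jammed at about 44 degrees against the cap. I backed off and let it drop upright.
- **Tool lean:** The tool drifted to about 3.6 degrees of lean during the work. I had corrected it to under 1 degree before picking up the spanner again.
- **Camera mismatch:** The top camera read the carrier 3–4 mm off from the wrist camera. I used the wrist values, and both spanner fits went in on the first try.

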